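# Blank off idle extraction ports and take the suction reading

## Task

Blank off the idle ports of the extraction manifold for a suction check: slide every band clamp in the plywood rack over the barbed end of a rubber-capped port, one to a port, past the barb onto its seat close to the flange, and turn its thumb-screw clockwise until the band is snug. Then pull the bung out of the brass test tube, leave it in the steel parts dish, and push the pressure probe down the tube until its collar rests on the mouth. Leave the spray bottle, caliper and plywood panel where they are.

Things in the scene. Friction and masses are not known exactly. Their poses are not given: they have to be found in the camera images.
- manifold: Fixed sheet-metal extraction box, 150 deep (x) x 360 wide (y) x 104 mm high. Origin on the bench under the centre of its front face; x points into the box, away from the robot. Three rubber-capped barbed stubs stand out of the front face along -x, axes 66 mm high, 110 mm apart, each on a 4 mm flange plate with a small steel ledge beside it (-y) on which a slack clamp's screw housing can rest.
- seat0 (a point): Seat of the left (+y) port: point on the stub's axis, 15 mm in front of the box face, where the ring centre of a band belongs; axes as the manifold. Flange face at x = +11 mm; plain seat 41 mm in diameter out to x = -21; then the barb, 47 mm in diameter, tapering to the stub's 38 mm end at x = -41. Ledge: top 16 mm below the axis, y -46 to -30, x -17 to +11 mm.
- seat1 (a point): Seat of the middle port: point on the stub's axis, 15 mm in front of the box face, where the ring centre of a band belongs; axes as the manifold. Flange face at x = +11 mm; plain seat 41 mm in diameter out to x = -21; then the barb, 47 mm in diameter, tapering to the stub's 38 mm end at x = -41. Ledge: top 16 mm below the axis, y -46 to -30, x -17 to +11 mm.
- seat2 (a point): Seat of the right (-y) port: point on the stub's axis, 15 mm in front of the box face, where the ring centre of a band belongs; axes as the manifold. Flange face at x = +11 mm; plain seat 41 mm in diameter out to x = -21; then the barb, 47 mm in diameter, tapering to the stub's 38 mm end at x = -41. Ledge: top 16 mm below the axis, y -46 to -30, x -17 to +11 mm.
- tube_mouth (a point): Centre of the rim of the brass test tube standing on the manifold: rim 140 mm above the bench, 29 mm across outside. The mouth flares to 21 mm; the bore is 12 mm and more than 85 mm deep, straight down. Closed by the bung at the start.
- rack: Fixed laser-cut plywood rack, 214 (x) x 112 (y) x 28 mm high, origin under its middle. Band clamps stand upright in three slots 20 mm wide at x = -66, 0, +66 mm, axes parallel to the rack. Empty slots are possible.
- clamp0: Steel worm-drive band clamp, may be absent. Origin at the ring's centre, ring axis = x, z up. Slack inside diameter 54, outside 60, band 16 mm wide. Screw housing (18 x 17 x 24 mm) on the -y side, centre 38 mm from the origin; the screw's axis is parallel to z there. 0.1 kg. Can be carried by the wing; rests z up with its housing on a ledge. Snug, its centre sits 6.5 mm to +y of the stub's axis (housing side against the stub); screw drag swings the ring towards the flange.
- wing0 (a point): Point on the screw axis of clamp0 in the middle of its black thumb wing, 60 mm above the ring's centre height and 38 mm to its -y. The wing is a flat plate 36 (its own x) x 10 (own y) x 26 mm high (46 to 72 mm above the ring axis); the axes turn with the screw, z up. Grip it across its 10 mm thickness from above.
- screw0 (a joint): Screw of clamp0, rad: grows as the wing turns clockwise seen from above; starts 0 to 0.6, end stop 6.6. Each rad draws the far (+y) half of the band 2.8 mm towards the housing. On the seat the slack is gone at about 4.6; then it stiffens quickly: turned to 5.2 and let go it may spring back to about 5.0, which is snug. Otherwise self-locking; takes 0.1 to 0.2 N m. Needs several grips.
- clamp1: Steel worm-drive band clamp, may be absent. Origin at the ring's centre, ring axis = x, z up. Slack inside diameter 54, outside 60, band 16 mm wide. Screw housing (18 x 17 x 24 mm) on the -y side, centre 38 mm from the origin; the screw's axis is parallel to z there. 0.1 kg. Can be carried by the wing; rests z up with its housing on a ledge. Snug, its centre sits 6.5 mm to +y of the stub's axis (housing side against the stub); screw drag swings the ring towards the flange.
- wing1 (a point): Point on the screw axis of clamp1 in the middle of its black thumb wing, 60 mm above the ring's centre height and 38 mm to its -y. The wing is a flat plate 36 (its own x) x 10 (own y) x 26 mm high (46 to 72 mm above the ring axis); the axes turn with the screw, z up. Grip it across its 10 mm thickness from above.
- screw1 (a joint): Screw of clamp1, rad: grows as the wing turns clockwise seen from above; starts 0 to 0.6, end stop 6.6. Each rad draws the far (+y) half of the band 2.8 mm towards the housing. On the seat the slack is gone at about 4.6; then it stiffens quickly: turned to 5.2 and let go it may spring back to about 5.0, which is snug. Otherwise self-locking; takes 0.1 to 0.2 N m. Needs several grips.
- clamp2: Steel worm-drive band clamp, may be absent. Origin at the ring's centre, ring axis = x, z up. Slack inside diameter 54, outside 60, band 16 mm wide. Screw housing (18 x 17 x 24 mm) on the -y side, centre 38 mm from the origin; the screw's axis is parallel to z there. 0.1 kg. Can be carried by the wing; rests z up with its housing on a ledge. Snug, its centre sits 6.5 mm to +y of the stub's axis (housing side against the stub); screw drag swings the ring towards the flange.
- wing2 (a point): Point on the screw axis of clamp2 in the middle of its black thumb wing, 60 mm above the ring's centre height and 38 mm to its -y. The wing is a flat plate 36 (its own x) x 10 (own y) x 26 mm high (46 to 72 mm above the ring axis); the axes turn with the screw, z up. Grip it across its 10 mm thickness from above.
- screw2 (a joint): Screw of clamp2, rad: grows as the wing turns clockwise seen from above; starts 0 to 0.6, end stop 6.6. Each rad draws the far (+y) half of the band 2.8 mm towards the housing. On the seat the slack is gone at about 4.6; then it stiffens quickly: turned to 5.2 and let go it may spring back to about 5.0, which is snug. Otherwise self-locking; takes 0.1 to 0.2 N m. Needs several grips.
- bung: Rubber bung sitting in the test tube. Origin on its axis at the underside of its flange (30 mm across, 4 mm thick), which rests on the tube's rim. Above it a knob 22 mm in diameter, to 31 mm above the origin; below it a loose 8.4 mm stem, 20 mm long. 30 g; lifts straight out.
- probe: Pressure probe standing in its stand. Origin on its axis at the underside of its collar (32 mm across, 5 mm thick). Above: black round handle 24 mm in diameter, up to 80 mm above the origin. Below: steel rod 8 mm in diameter, 80 mm long. z up along the handle. About 0.09 kg.
- stand: Fixed grey block 90 x 90 x 90 mm, origin under its middle, with a 15 mm hole for the probe's rod in the middle of its top; the collar rests on the top.
- dish: Loose rectangular steel parts dish, 130 (x) x 120 (y) x 28 mm high, walls and floor about 4 mm. Origin at the centre of its underside. 0.3 kg; it may get knocked aside.
- spray: Loose clear spray bottle, 60 mm in diameter, 150 mm high, upright; origin at the centre of its foot. Leave alone.
- caliper: Loose steel caliper lying flat, 160 mm long, 8 mm high; origin under the middle of its beam. Leave alone.
- panel: Loose slotted plywood panel lying flat, 150 x 110 x 6 mm; origin under its middle. Leave alone.

How it is judged:
On the way, in this order (a step that is already met when the one before it is completed fails the run):
1. every band clamp present is snug on a port of its own (((x of clamp0 in the frame of seat0 between -0.01 and 0.01 m and y of clamp0 in the frame of seat0 between -0.011 and 0.011 m and z of clamp0 in the frame of seat0 between -0.009 and 0.009 m and angle between the x axis of clamp0 and the x axis of manifold, either way round below 0.2 rad) or (x of clamp0 in the frame of seat1 between -0.01 and 0.01 m and y of clamp0 in the frame of seat1 between -0.011 and 0.011 m and z of clamp0 in the frame of seat1 between -0.009 and 0.009 m and angle between the x axis of clamp0 and the x axis of manifold, either way round below 0.2 rad) or (x of clamp0 in the frame of seat2 between -0.01 and 0.01 m and y of clamp0 in the frame of seat2 between -0.011 and 0.011 m and z of clamp0 in the frame of seat2 between -0.009 and 0.009 m and angle between the x axis of clamp0 and the x axis of manifold, either way round below 0.2 rad)) and value of joint each of screw0, screw1, screw2 above 4.7 rad and contact force between each of clamp0, clamp1, clamp2 and manifold above 5 N and ((x of clamp1 in the frame of seat0 between -0.01 and 0.01 m and y of clamp1 in the frame of seat0 between -0.011 and 0.011 m and z of clamp1 in the frame of seat0 between -0.009 and 0.009 m and angle between the x axis of clamp1 and the x axis of manifold, either way round below 0.2 rad) or (x of clamp1 in the frame of seat1 between -0.01 and 0.01 m and y of clamp1 in the frame of seat1 between -0.011 and 0.011 m and z of clamp1 in the frame of seat1 between -0.009 and 0.009 m and angle between the x axis of clamp1 and the x axis of manifold, either way round below 0.2 rad) or (x of clamp1 in the frame of seat2 between -0.01 and 0.01 m and y of clamp1 in the frame of seat2 between -0.011 and 0.011 m and z of clamp1 in the frame of seat2 between -0.009 and 0.009 m and angle between the x axis of clamp1 and the x axis of manifold, either way round below 0.2 rad)) and ((x of clamp2 in the frame of seat0 between -0.01 and 0.01 m and y of clamp2 in the frame of seat0 between -0.011 and 0.011 m and z of clamp2 in the frame of seat0 between -0.009 and 0.009 m and angle between the x axis of clamp2 and the x axis of manifold, either way round below 0.2 rad) or (x of clamp2 in the frame of seat1 between -0.01 and 0.01 m and y of clamp2 in the frame of seat1 between -0.011 and 0.011 m and z of clamp2 in the frame of seat1 between -0.009 and 0.009 m and angle between the x axis of clamp2 and the x axis of manifold, either way round below 0.2 rad) or (x of clamp2 in the frame of seat2 between -0.01 and 0.01 m and y of clamp2 in the frame of seat2 between -0.011 and 0.011 m and z of clamp2 in the frame of seat2 between -0.009 and 0.009 m and angle between the x axis of clamp2 and the x axis of manifold, either way round below 0.2 rad))), for 0.2 s.
2. the probe is fully down in the test tube (horizontal distance between probe and tube_mouth below 0.006 m and z of probe in the frame of tube_mouth between -0.006 and 0.005 m and angle between probe's own z axis and vertical below 0.12 rad), for 0.2 s.
At the end, for the whole second after the job is handed in: Each band present: alone on a port, centre within 10 mm of the seat point along the port, 11 sideways, 9 up or down, ring axis within 0.2 rad, screw past 4.7 rad, pressing on the port (5 N). Probe collar within 5 mm of the tube mouth, upright within 0.12 rad. Bung inside the dish. All at rest (all of step 1 and all of step 2 and x of bung in the frame of dish between -0.062 and 0.062 m and y of bung in the frame of dish between -0.057 and 0.057 m and z of bung in the frame of dish between -0.005 and 0.045 m and linear speed of each of bung, probe, dish, clamp0, clamp1, clamp2 below 0.02 m/s); the robot touches nothing.
It fails at once if the spray bottle is pushed aside by more than 30 mm (distance of spray from where it was at the start of the episode above 0.03 m).
It fails at once if the caliper is pushed aside by more than 30 mm (distance of caliper from where it was at the start of the episode above 0.03 m).
It fails at once if the plywood panel is pushed aside by more than 30 mm (distance of panel from where it was at the start of the episode above 0.03 m).
Of clamp0, clamp1, clamp2 only 2 to 3 are there at a start; the rules pass over those that are not, and their reading is None.
At some moment in a run one of dish may be knocked a few centimetres aside while the robot is not near it.
Once in a run the grip may slacken for a moment while it holds something.
It also fails if it takes over 210 s, if anything falls off the work surface, if the arm or the gripper's body presses on something with over 40 N, if the wrist force passes 120 N, or if a joint passes its speed limit or range.

## Robot

A 7-joint arm with a two-finger parallel gripper is mounted at the origin on the work surface. World frame = base frame: x ahead of the robot, y to its left, z up, the work surface at z = 0. Lengths are in m, angles in rad, forces in N, time in s.
With the tool pointing down it reaches from about 0.4 to 0.85 m from the base axis. Payload 10.4 kg.
Tool frame: the origin (TCP) lies at the very end of the fingers, on their centre line; the grasp point (between the pads) lies r.grasp_offset behind it (r.grasp_offset is the distance from the TCP to the grasp point, in m); z points along the fingers, y is the direction in which the jaws open and shut (so a half turn about z gives the same grasp; the last joint's range is limited). The gripper opens to 87 mm and grips with 3 to 60 N. Pads are 19 mm wide; open, the fingers measure 117 mm over their backs; the gripper's body (75 mm by 190 mm) begins 51 mm behind the grasp point.
Start: joints at [1.081, 0.332, -0.065, 1.46, 0.022, 1.35, -0.088], TCP at [0.281, -0.558, 0.223] pointing down, gripper open.
Joint ranges: [-2.6, 2.6], [-0.5, 2.12], [-1.47, 1.34], [0.16, 2.42], [-1.27, 4.41], [0.06, 2.06], [-2.6, 2.6]. Speed limits (rad/s): [2.22, 2.22, 2.79, 2.79, 3.14, 3.14, 3.14].

## Interface

Orientations are given as a unit quaternion [x, y, z, w].
In Python, from bench import read_state, cams, job, r gives the robot as it stands. The module is installed in compiled form; this text tells all that it offers.
- The arm moves only by the tool arm_command, never from a script. Its argument "increments" is a list of rows, each an object of numbers: "gripper": the opening in per cent of the stroke, from 0 (shut) to 100 (fully open); "dx", "dy", "dz": the shift along the tool's x, y, z in m; "spin": the turn about the tool's z in degrees. In form: [{"gripper": .., "dx": .., "dy": .., "dz": .., "spin": ..}, ...]. A call has exactly 8 rows; each row shifts and turns the commanded pose from where the row before left it, along the tool's axes as they then stand; what a row does not reach is not made up. A row lasts 1/8 s, in which the tool goes at most 62.5 mm and 10.7 degrees, less where a joint would pass 70% of its speed; a pose out of reach is approached as far as the arm can. A call with a gripper value outside its range is refused whole. The fingers move at their own pace and stop on an object; "grip_force" is the grip in N (left out, the last holds). Time passes only in rows, so rows that do not move let the fingers close, or fill a call up. It gives the time, the measured TCP pose, the force and the opening at its end, in the units of the state.
- read_state(): the state, without advancing time (a new reading comes with each control period).
- cams.camera(name): name is "scene" or "top"; returns the picture (420x560x3 uint8, red, green, blue); there is no depth.
- cams.camera_info(name): a dict with "K" (3x3 intrinsics, pixels), "rvec" (rotation vector, rad) and "tvec" (3), from world to camera coordinates, as OpenCV has them. Camera axes: x right, y down, z forward; pixel columns grow to the right and rows downward; lengths in m; the calibration is good to about 2 mm. A picture is of the moment at which its call begins. camera_info takes no time and is no camera call.
- job.close_job(): hands the job in, once; it reports no verdict.
The state is a dict: "time": time; "joint_positions": joint angles; "joint_vel": joint speeds; "joint_torque": joint torques, N m; "ee_pos": TCP position; "eef_rot": TCP orientation; "ft_force": force on the tool from outside, world axes, zero at the start; "torque": the same for the moment, N m; "width": finger opening in m.
Only numpy, scipy, OpenCV 4.12 (cv2) and the standard library are available. Lean on these libraries where they do the work, as an engineer would, in place of code of your own. Each camera call takes 0.05 s, during which the arm holds its last target.

## Working session

There is one attempt and no reset: what is moved stays moved. The work goes in short steps, Python scripts to look and compute and a tool call to move; the robot and the scene stay as the last step left them, time stands still between calls to the robot, and variables do not carry over. Pictures are saved under pics/ and viewed, and the job is handed in when it is done.

Besides the shell and the picture viewer there is one more tool, called as name(argument=value, ...), one argument or row to a line, values as JSON. arm_command: Moves the arm, as the interface text tells. Its arguments: {"type":"object","properties":{"increments":{"type":"array","items":{"type":"object","properties":{"gripper":{"type":"number"},"dx":{"type":"number"},"dy":{"type":"number"},"dz":{"type":"number"},"spin":{"type":"number"}}}},"grip_force":{"type":"number"}},"required":["increments"]}

```bash
mkdir -p pics
python3 - <<'E'
from bench import read_state, cams, job, r
import cv2
s=read_state(); print(s); print(r.grasp_offset)
for n in ("scene","top"):
    im=cams.camera(n); cv2.imwrite(f"pics/{n}0.png",cv2.resize(im[:,:,::-1],(800,600),interpolation=cv2.INTER_CUBIC)); cv2.imwrite(f"pics/raw_{n}0.png",im[:,:,::-1])
    print(n,cams.camera_info(n))
E
```

```text
{'time': 0.0, 'joint_positions': array([ 1.08140633,  0.33287243, -0.0646811 ,  1.4609221 ,  0.02157575,
        1.34989228, -0.08850295]), 'joint_vel': array([-6.33750292e-04,  1.31621948e-03,  7.40877415e-04, -1.71767908e-03,
       -2.63452309e-05, -3.16560925e-04, -2.07554740e-04]), 'joint_torque': array([-1.28868606e-05, -6.23248816e+01,  2.46099679e-02, -3.89900494e+01,
       -6.13528769e-02,  3.95875261e-02,  1.15583621e-04]), 'ee_pos': array([ 0.2810865 , -0.55780275,  0.22176271]), 'eef_rot': array([ 9.72887207e-01,  2.31279034e-01, -1.84476054e-04, -6.75221759e-04]), 'ft_force': array([ 0.48459641, -0.03485224,  0.30737977]), 'torque': array([ 0.01903697,  0.04570281, -0.03706394]), 'width': 0.08701916588426128}
0.0187
scene {'K': array([[417.19714888,   0.        , 282.87494537],
       [  0.        , 417.19714888, 204.79906375],
       [  0.        ,   0.        ,   1.        ]]), 'rvec': array([ 1.59777302,  1.77369999, -0.83754247]), 'tvec': array([ 0.12823126, -0.22915955,  1.54125415])}
top {'K': array([[388.28623067,   0.        , 284.18856554],
       [  0.        , 388.28623067, 204.77303071],
       [  0.        ,   0.        ,   1.        ]]), 'rvec': array([ 2.19801343, -2.14957053,  0.14161077]), 'tvec': array([-0.11765687,  0.54752793,  1.06215745])}
```

View pics/scene0.png

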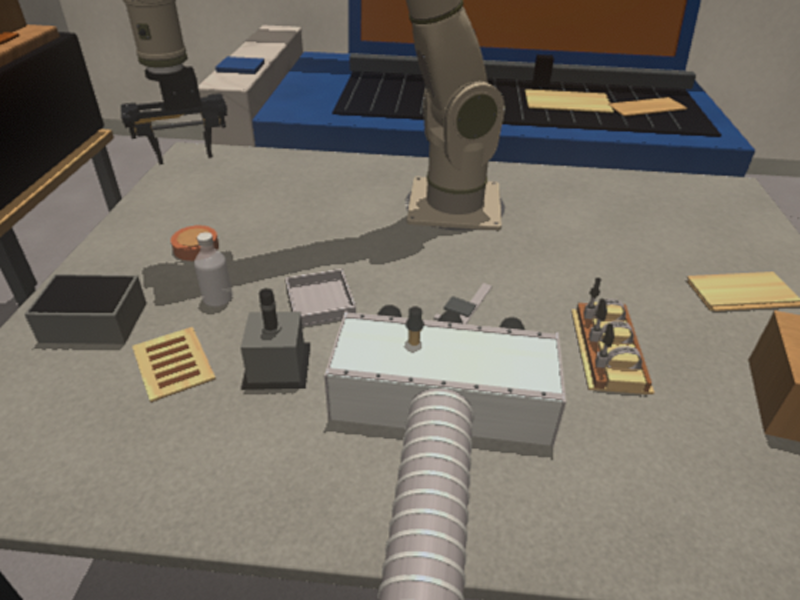

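View pics/top0.png

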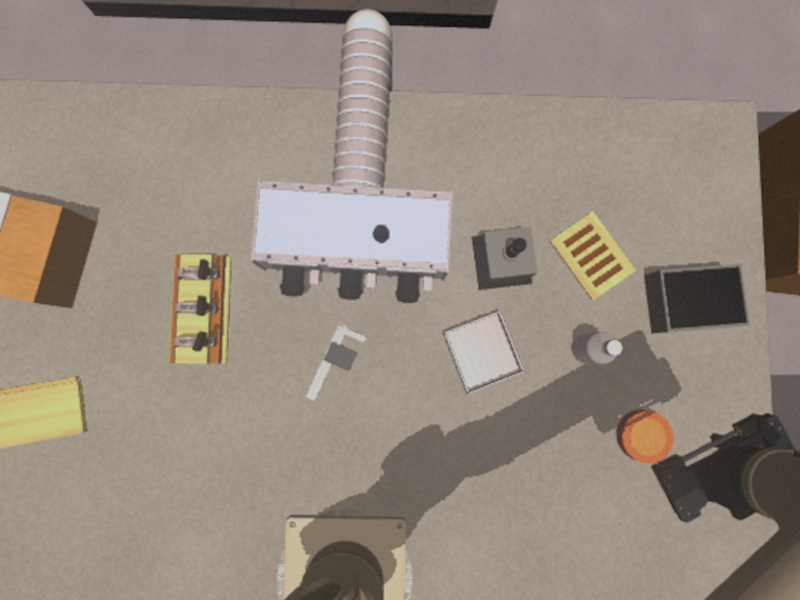

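View crops.

The top view shows all three clamps in the rack around (200,310), the manifold with its ports facing the robot, the bung at (381,233), the probe stand at (507,255) and the dish at (483,350). Next I'll enlarge crops of these.

```bash
cat > h.py <<'E'
import numpy as np, cv2
from bench import read_state, cams, job, r
from scipy.spatial.transform import Rotation as R
INF={n:cams.camera_info(n) for n in("scene","top")}
def proj(n,p):
    i=INF[n]; return cv2.projectPoints(np.atleast_2d(np.array(p,float)),i["rvec"],i["tvec"],i["K"],None)[0][:,0]
def unproj(n,uv,z):
    i=INF[n]; Rm=cv2.Rodrigues(i["rvec"])[0]; c=-Rm.T@i["tvec"]
    uv=np.atleast_2d(np.array(uv,float)); d=np.c_[uv,np.ones(len(uv))]@np.linalg.inv(i["K"]).T@Rm
    return c+d*((z-c[2])/d[:,2])[:,None]
def tri(uvt,uvs):
    P=[]
    for n in("top","scene"):
        i=INF[n];P.append(i["K"]@np.c_[cv2.Rodrigues(i["rvec"])[0],i["tvec"]])
    X=cv2.triangulatePoints(P[0],P[1],np.array(uvt,float).T.reshape(2,-1),np.array(uvs,float).T.reshape(2,-1));return (X[:3]/X[3]).T
def crop(im,u0,v0,u1,v1,k,name):
    c=cv2.resize(im[v0:v1,u0:u1],None,fx=k,fy=k,interpolation=cv2.INTER_CUBIC)
    for u in range((u0+9)//10*10,u1,10):
        cv2.line(c,((u-u0)*k,0),((u-u0)*k,6),(0,0,255),1)
        if u%20==0: cv2.putText(c,str(u),((u-u0)*k,16),0,.35,(0,0,255),1)
    for v in range((v0+9)//10*10,v1,10):
        cv2.line(c,(0,(v-v0)*k),(6,(v-v0)*k),(0,0,255),1)
        if v%20==0: cv2.putText(c,str(v),(8,(v-v0)*k+4),0,.35,(0,0,255),1)
    cv2.imwrite("pics/"+name,c)
def shot(n,name=None):
    im=cams.camera(n)[:,:,::-1].copy()
    if name: cv2.imwrite("pics/"+name,im)
    return im
E
python3 - <<'E'
from h import *
t=cv2.imread("pics/raw_top0.png"); s=cv2.imread("pics/raw_scene0.png")
crop(t,170,120,325,220,5,"c1.png")
crop(t,110,170,170,260,6,"c2.png")
crop(s,220,205,400,315,4,"c3.png")
crop(s,395,185,465,280,6,"c4.png")
crop(t,300,150,400,280,4,"c5.png")
crop(s,160,185,260,275,6,"c6.png")
E
```

```text
(no output)
```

View pics/c1.png

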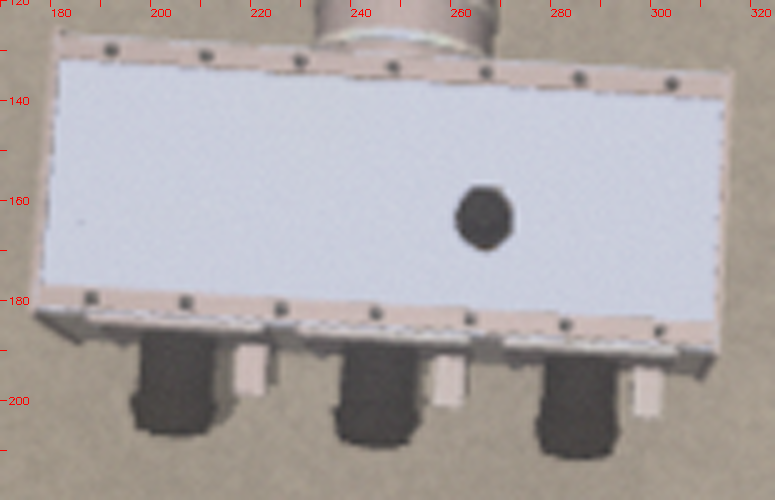

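View pics/c2.png

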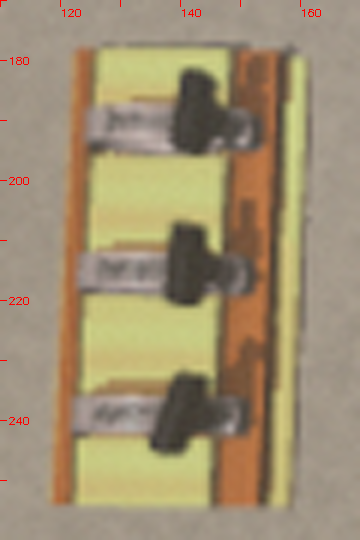

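View pics/c3.png

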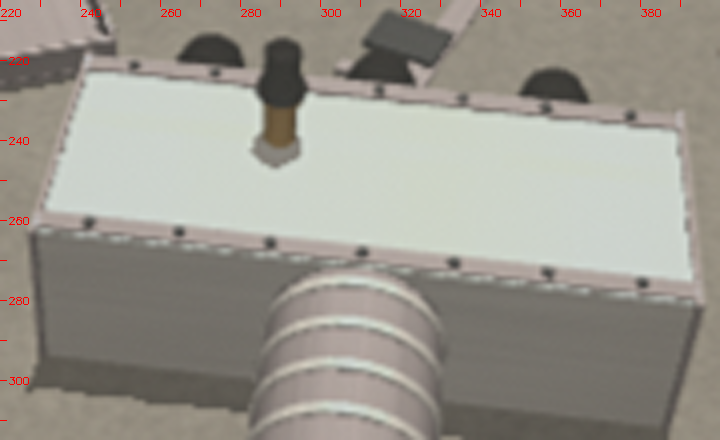

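View pics/c4.png

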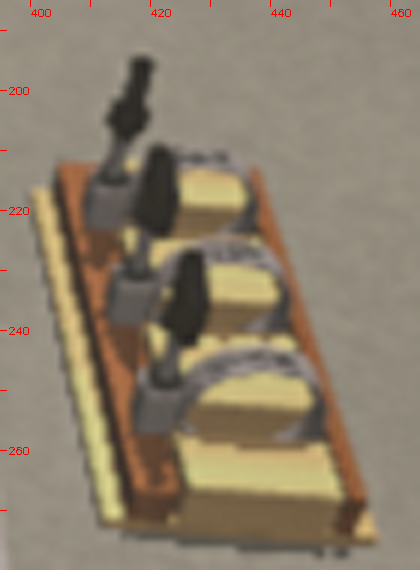

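View pics/c5.png

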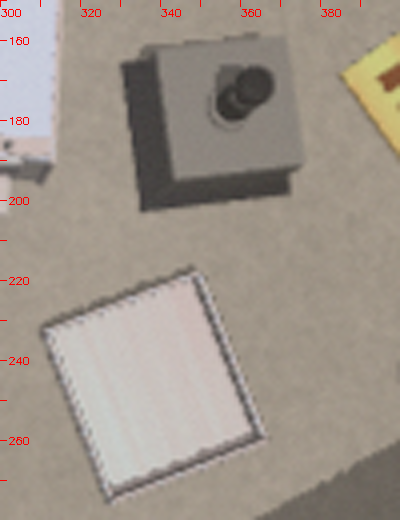

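View pics/c6.png

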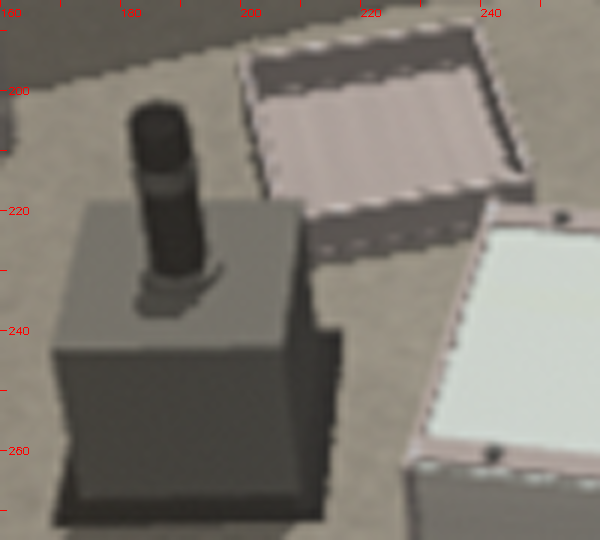

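Run:
```python
from h import *
from scipy.optimize import least_squares
np.set_printoptions(precision=4,suppress=True)
t=[(181.4,126.6),(316.4,134),(177,182.4),(313.6,189)]
s=[(396.2,280),(228,262),(390.7,233.7),(241.2,219.5)]
print(unproj("top",t,.104));print(unproj("scene",s,.104));print(tri(t,s))
def f(p,o=0):
    x,y,a,dx,dy=p; c,sn=np.cos(a),np.sin(a)
    m=np.array([(dx+.15+dx*0,.18),(.15+dx,-.18),(-dx,.18),(-dx,-.18)])*1.0
    m[:,1]*=(1+dy)
    w=np.c_[x+c*m[:,0]-sn*m[:,1],y+sn*m[:,0]+c*m[:,1],np.full(4,.104)]
    return np.r_[(proj("top",w)-t).ravel(),(proj("scene",w)-s).ravel()]
q=least_squares(f,[.6,0,0,0,0]);print(q.x,q.fun.reshape(2,4,2))
```

```text
[[ 0.7457  0.1751  0.104 ]
 [ 0.7353 -0.1866  0.104 ]
 [ 0.5945  0.179   0.104 ]
 [ 0.5857 -0.181   0.104 ]]
[[ 0.7425  0.1799  0.104 ]
 [ 0.7316 -0.1835  0.104 ]
 [ 0.5953  0.1842  0.104 ]
 [ 0.5861 -0.1795  0.104 ]]
[[ 0.7451  0.177   0.1062]
 [ 0.7342 -0.1845  0.1068]
 [ 0.5949  0.1821  0.103 ]
 [ 0.5857 -0.1802  0.1037]]
[ 0.5897  0.0009 -0.0283 -0.0007  0.0067] [[[-1.0436  0.5578]
  [-0.7806  0.5083]
  [-1.1063 -0.4188]
  [-0.2512  0.1505]]

 [[-0.9183  0.4834]
  [-0.6391  0.6978]
  [-0.9361  0.0134]
  [-0.2739 -0.2247]]]
```

Run:
```python
from h import *
np.set_printoptions(precision=4,suppress=True)
for n in INF:
    i=INF[n];print(n,-cv2.Rodrigues(i["rvec"])[0].T@i["tvec"])
t=[(142.8,188.7),(141.2,213.8),(140,238.8)]
s=[(421.1+5,234.7),(421.3,216.7),(416.2,201.3)]
print(tri(t,s)); X=tri(t,s); print(proj("top",X)-t,proj("scene",X)-s)
for z in(.09,.1,.11): print(z,unproj("top",t,z).ravel(),unproj("scene",s,z).ravel())
# model overlay
def man(x,y,a,P):
    c,sn=np.cos(a),np.sin(a);P=np.array(P);return np.c_[x+c*P[:,0]-sn*P[:,1],y+sn*P[:,0]+c*P[:,1],P[:,2]]
K=8
for n in("top","scene"):
    im=cv2.imread(f"pics/raw_{n}0.png")
    u0,v0,u1,v1=(175,120,325,220) if n=="top" else (222,205,400,315)
    k=5 if n=="top" else 4
    c=cv2.resize(im[v0:v1,u0:u1],None,fx=k,fy=k,interpolation=cv2.INTER_CUBIC)
    def draw(P,col):
        q=proj(n,P); q=((q+.5-[u0,v0])*k-.5).astype(int); cv2.polylines(c,[q.reshape(-1,1,2)],True,col,1)
    for (x,y,a),col in (((.5905,-.001,-.0275),(0,0,255)),):
        draw(man(x,y,a,[(0,.18,.104),(.15,.18,.104),(.15,-.18,.104),(0,-.18,.104)]),col)
        for j in(-.11,0,.11):
            th=np.linspace(0,2*np.pi,40)
            for xx,rr in((-.056,.019),(-.036,.0235),(-.004,.0205)):
                draw(man(x,y,a,np.c_[np.full(40,xx),j+rr*np.cos(th),.066+rr*np.sin(th)]),(0,255,0))
            draw(man(x,y,a,[(-.032,j-.046,.05),(-.032,j-.03,.05),(-.004,j-.03,.05),(-.004,j-.046,.05)]),(255,0,0))
    cv2.imwrite(f"pics/ov_{n}.png",c)
```

```text
scene [ 1.3595 -0.0188  0.7719]
top [ 0.4294 -0.0851  1.1181]
[[0.5773 0.2721 0.0936]
 [0.5104 0.2715 0.0952]
 [0.445  0.2698 0.0946]]
[[-0.4907 -0.0629]
 [-0.3981 -0.05  ]
 [-0.0088 -0.0011]] [[-0.4653  0.0772]
 [-0.3562  0.0583]
 [-0.0075  0.0012]]
0.09 [0.5776 0.2721 0.09   0.5107 0.2722 0.09   0.445  0.2713 0.09  ] [0.5726 0.2749 0.09   0.5036 0.2747 0.09   0.4387 0.2717 0.09  ]
0.1 [0.5762 0.2686 0.1    0.5099 0.2688 0.1    0.4449 0.2679 0.1   ] [0.5842 0.2706 0.1    0.5161 0.2704 0.1    0.4522 0.2675 0.1   ]
0.11 [0.5748 0.2652 0.11   0.5091 0.2653 0.11   0.4447 0.2644 0.11  ] [0.5957 0.2663 0.11   0.5287 0.2661 0.11   0.4657 0.2632 0.11  ]
```

View pics/ov_top.png

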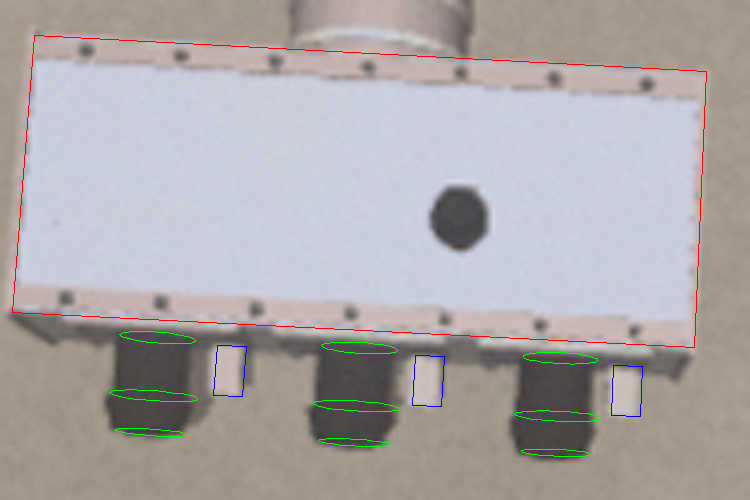

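View pics/ov_scene.png

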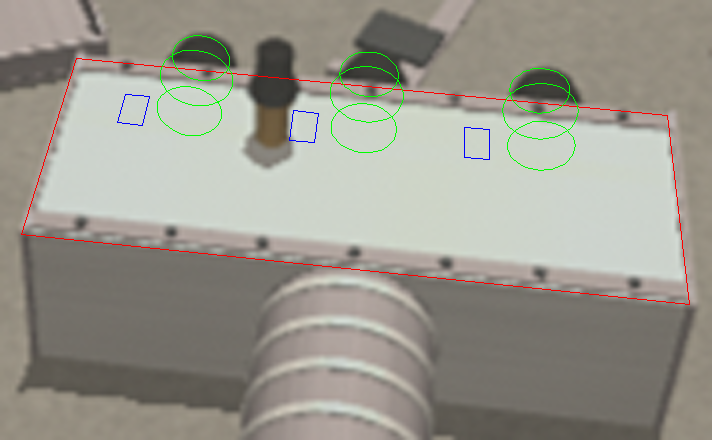

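Run:
```python
from h import *
t=cv2.imread("pics/raw_top0.png")
crop(t,120,175,165,250,8,"c7.png")
```

```text
(no output)
```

View pics/c7.png

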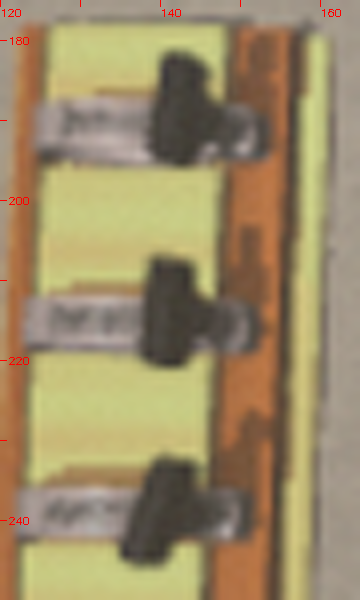

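arm_command(
  increments=[
    {"dz": -0.03},
    {"dz": -0.03},
    {"dz": -0.02,"spin": 10},
    {"spin": 10},
    {"gripper": 60},
    {},
    {},
    {},
  ],
  grip_force=30,
)

```text
validation failed for argument at $.in...
```

arm_command(
  increments=[
    {"gripper": 60,"dx": 0,"dy": 0,"dz": -0.03,"spin": 0},
    {"gripper": 60,"dx": 0,"dy": 0,"dz": -0.03,"spin": 0},
    {"gripper": 60,"dx": 0,"dy": 0,"dz": -0.02,"spin": 10},
    {"gripper": 60,"dx": 0,"dy": 0,"dz": 0,"spin": 10},
    {"gripper": 60,"dx": 0,"dy": 0,"dz": 0,"spin": 0},
    {"gripper": 60,"dx": 0,"dy": 0,"dz": 0,"spin": 0},
    {"gripper": 60,"dx": 0,"dy": 0,"dz": 0,"spin": 0},
    {"gripper": 60,"dx": 0,"dy": 0,"dz": 0,"spin": 0},
  ],
  grip_force=30,
)

```text
time: 1.1
ee_pos: [0.2812, -0.5581, 0.3024]
eef_rot: [0.998, 0.059, -0.0, -0.0]
ft_force: [0.8, 0.8, 0.2]
width: 0.052
```

arm_command(
  increments=[
    {"gripper": 60,"dx": 0,"dy": 0,"dz": 0,"spin": 6.8},
    {"gripper": 60,"dx": 0.03,"dy": -0.05,"dz": 0,"spin": 0},
    {"gripper": 60,"dx": 0.03,"dy": -0.05,"dz": 0,"spin": 0},
    {"gripper": 60,"dx": 0.03,"dy": -0.05,"dz": 0,"spin": 0},
    {"gripper": 60,"dx": 0.03,"dy": -0.05,"dz": 0,"spin": 0},
    {"gripper": 60,"dx": 0.03,"dy": -0.05,"dz": 0,"spin": 0},
    {"gripper": 60,"dx": 0.02,"dy": -0.05,"dz": 0,"spin": 0},
    {"gripper": 60,"dx": 0,"dy": -0.05,"dz": 0,"spin": 0},
  ],
)

```text
time: 2.1
ee_pos: [0.4525, -0.206, 0.3023]
eef_rot: [1.0, 0.001, 0.0, -0.0]
ft_force: [1.1, -1.0, -0.1]
width: 0.0523
```

arm_command(
  increments=[
    {"gripper": 60,"dx": 0,"dy": -0.05,"dz": 0,"spin": 0},
    {"gripper": 60,"dx": 0,"dy": -0.05,"dz": 0,"spin": 0},
    {"gripper": 60,"dx": 0,"dy": -0.05,"dz": 0,"spin": 0},
    {"gripper": 60,"dx": 0,"dy": -0.05,"dz": 0,"spin": 0},
    {"gripper": 60,"dx": 0,"dy": -0.05,"dz": 0,"spin": 0},
    {"gripper": 60,"dx": 0,"dy": -0.05,"dz": 0,"spin": 0},
    {"gripper": 60,"dx": 0,"dy": -0.05,"dz": 0.02,"spin": 0},
    {"gripper": 60,"dx": 0,"dy": -0.05,"dz": 0.03,"spin": 0},
  ],
)

```text
time: 3.1
ee_pos: [0.4524, 0.1934, 0.2529]
eef_rot: [1.0, -0.0, 0.001, -0.0]
ft_force: [0.9, -1.4, -0.6]
width: 0.0521
```

Run:
```python
from h import *
np.set_printoptions(precision=4,suppress=True)
print(read_state())
```

```text
{'time': 3.1, 'joint_positions': array([ 0.2197,  0.0688, -0.7398,  1.7255,  0.0485,  1.3629, -2.1003]), 'joint_vel': array([-0.5277,  0.5512, -0.4684,  0.0902,  0.3737, -0.4711, -1.0643]), 'joint_torque': array([  3.0047, -43.0459,  -1.3238, -39.952 ,  -1.1704,   1.3033,
         2.3359]), 'ee_pos': array([0.4524, 0.1934, 0.2529]), 'eef_rot': array([ 1.    , -0.0003,  0.0014, -0.0002]), 'ft_force': array([ 0.9435, -1.4241, -0.6099]), 'torque': array([-0.021 , -0.034 , -0.0293]), 'width': 0.05211186852226926}
```

arm_command(
  increments=[
    {"gripper": 60,"dx": 0,"dy": 0,"dz": 0,"spin": -10.2},
    {"gripper": 60,"dx": 0,"dy": 0,"dz": 0,"spin": -10.2},
    {"gripper": 60,"dx": 0,"dy": 0,"dz": 0,"spin": -10.2},
    {"gripper": 60,"dx": 0,"dy": 0,"dz": 0,"spin": -10.2},
    {"gripper": 60,"dx": 0,"dy": 0,"dz": 0,"spin": -10.2},
    {"gripper": 60,"dx": 0,"dy": 0,"dz": 0,"spin": -10.2},
    {"gripper": 60,"dx": 0,"dy": 0,"dz": 0,"spin": -10.2},
    {"gripper": 60,"dx": 0,"dy": 0,"dz": 0,"spin": -10.2},
  ],
)

```text
time: 4.1
ee_pos: [0.452, 0.1916, 0.2526]
eef_rot: [0.755, 0.656, 0.0, 0.0]
ft_force: [-0.4, 0.4, 0.3]
width: 0.0521
```

arm_command(
  increments=[
    {"gripper": 60,"dx": 0,"dy": 0,"dz": 0,"spin": -10.2},
    {"gripper": 60,"dx": 0,"dy": 0,"dz": 0,"spin": -10.2},
    {"gripper": 60,"dx": 0,"dy": 0,"dz": 0,"spin": -10.2},
    {"gripper": 60,"dx": 0,"dy": 0,"dz": 0,"spin": -10.2},
    {"gripper": 60,"dx": 0,"dy": 0,"dz": 0,"spin": -10.2},
    {"gripper": 60,"dx": 0,"dy": 0,"dz": 0,"spin": -10.2},
    {"gripper": 60,"dx": 0,"dy": 0,"dz": 0,"spin": -10.2},
    {"gripper": 60,"dx": 0,"dy": 0,"dz": 0,"spin": -8.6},
  ],
)

```text
time: 5.1
ee_pos: [0.452, 0.1916, 0.2526]
eef_rot: [0.157, 0.988, -0.0, 0.0]
ft_force: [-0.7, -1.0, 0.8]
width: 0.0525
```

```bash
cat >> h.py <<'E'
def yaw(s):
    x=R.from_quat(s["eef_rot"]).as_matrix()[:,0]; return np.arctan2(x[1],x[0])
def to(x,y,z,yw=None):
    s=read_state();a=yaw(s);d=np.array([x,y,z])-s["ee_pos"];c,n=np.cos(a),np.sin(a)
    print("pos",s["ee_pos"].round(4),"yaw",round(np.degrees(a),1),"j7",round(s["joint_positions"][6],2),"w",round(s["width"],4),"F",s["ft_force"].round(1),"t",s["time"])
    print("dx %.4f dy %.4f dz %.4f"%(c*d[0]+n*d[1],n*d[0]-c*d[1],-d[2]), "" if yw is None else "spin %.1f"%(np.degrees(a)-yw))
E
python3 - <<'E'
from h import *
to(.445,.2685,.15,162)
im=shot("top");crop(im,100,150,200,260,5,"d1.png")
im=shot("scene");crop(im,380,130,480,280,4,"d2.png")
E
```

```text
pos [0.452  0.1916 0.2526] yaw 161.9 j7 0.72 w 0.0525 F [-0.7 -1.   0.8] t 5.1
dx 0.0305 dy 0.0709 dz 0.1026 spin -0.1
```

View pics/d1.png

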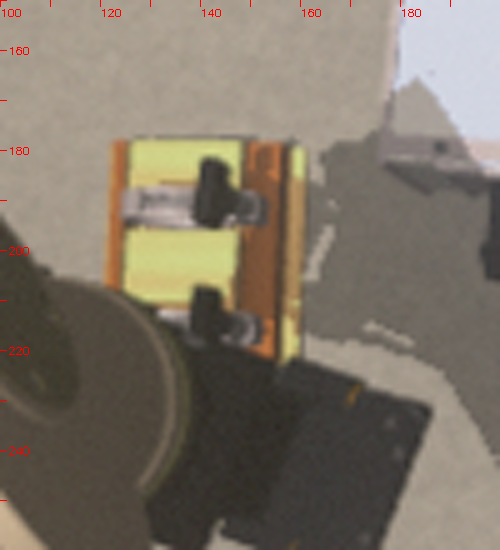

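arm_command(
  increments=[
    {"gripper": 50,"dx": 0.015,"dy": 0.035,"dz": 0.02,"spin": 0},
    {"gripper": 50,"dx": 0.0155,"dy": 0.036,"dz": 0.02,"spin": 0},
    {"gripper": 50,"dx": 0,"dy": 0,"dz": 0.03,"spin": 0},
    {"gripper": 50,"dx": 0,"dy": 0,"dz": 0.0326,"spin": 0},
    {"gripper": 50,"dx": 0,"dy": 0,"dz": 0,"spin": 0},
    {"gripper": 50,"dx": 0,"dy": 0,"dz": 0,"spin": 0},
    {"gripper": 50,"dx": 0,"dy": 0,"dz": 0,"spin": 0},
    {"gripper": 50,"dx": 0,"dy": 0,"dz": 0,"spin": 0},
  ],
)

```text
time: 6.2
ee_pos: [0.446, 0.2688, 0.1508]
eef_rot: [0.161, 0.987, 0.0, 0.001]
ft_force: [0.4, 0.0, -0.1]
width: 0.0436
```

Run:
```python
from h import *
to(.445,.2685,.085,162)
im=shot("top");crop(im,90,170,190,280,5,"d3.png")
im=shot("scene");crop(im,370,150,470,280,5,"d4.png")
print(proj("top",read_state()["ee_pos"]),proj("scene",read_state()["ee_pos"]))
```

```text
pos [0.446  0.2688 0.1508] yaw 161.5 j7 0.44 w 0.0436 F [ 0.4  0.  -0.1] t 6.2
dx 0.0009 dy -0.0006 dz 0.0658 spin -0.5
[[132.54960713 237.94634283]] [[420.57803476 184.48400942]]
```

View pics/d3.png

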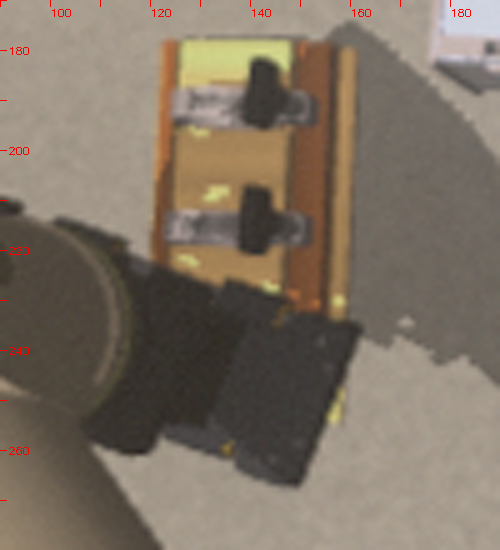

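View pics/d4.png

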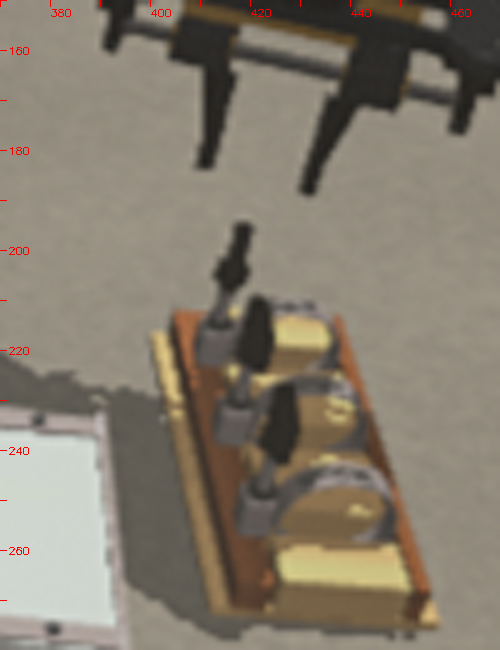

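arm_command(
  increments=[
    {"gripper": 50,"dx": 0.001,"dy": 0,"dz": 0.03,"spin": 0},
    {"gripper": 50,"dx": 0,"dy": 0,"dz": 0.026,"spin": 0},
    {"gripper": 50,"dx": 0,"dy": 0,"dz": 0.01,"spin": 0},
    {"gripper": 50,"dx": 0,"dy": 0,"dz": 0,"spin": 0},
    {"gripper": 5,"dx": 0,"dy": 0,"dz": 0,"spin": 0},
    {"gripper": 5,"dx": 0,"dy": 0,"dz": 0,"spin": 0},
    {"gripper": 5,"dx": 0,"dy": 0,"dz": 0,"spin": 0},
    {"gripper": 5,"dx": 0,"dy": 0,"dz": 0,"spin": 0},
  ],
)

```text
time: 7.3
ee_pos: [0.4447, 0.269, 0.0841]
eef_rot: [0.16, 0.987, 0.0, 0.0]
ft_force: [0.4, 0.4, -0.3]
width: 0.0115
```

Run:
```python
from h import *
to(.445,.2685,.085,162)
im=shot("scene");crop(im,370,150,470,280,5,"d5.png")
```

```text
pos [0.4447 0.269  0.0841] yaw 161.5 j7 0.38 w 0.0115 F [ 0.4  0.4 -0.3] t 7.3
dx -0.0004 dy -0.0004 dz -0.0009 spin -0.5
```

View pics/d5.png

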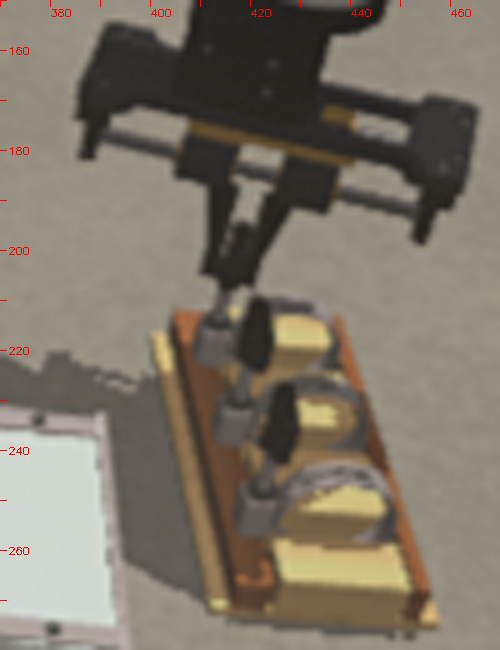

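arm_command(
  increments=[
    {"gripper": 5,"dx": 0,"dy": 0,"dz": 0,"spin": 0},
    {"gripper": 5,"dx": 0,"dy": 0,"dz": 0,"spin": 0},
    {"gripper": 5,"dx": 0,"dy": 0,"dz": -0.01,"spin": 0},
    {"gripper": 5,"dx": 0,"dy": 0,"dz": -0.02,"spin": 0},
    {"gripper": 5,"dx": 0,"dy": 0,"dz": -0.03,"spin": 0},
    {"gripper": 5,"dx": 0,"dy": 0,"dz": -0.03,"spin": 0},
    {"gripper": 5,"dx": 0,"dy": 0,"dz": -0.02,"spin": 0},
    {"gripper": 5,"dx": 0,"dy": 0,"dz": 0,"spin": 0},
  ],
)

```text
time: 8.35
ee_pos: [0.4454, 0.2696, 0.1962]
eef_rot: [0.16, 0.987, 0.001, 0.002]
ft_force: [0.2, -0.4, -1.0]
width: 0.0099
```

Run:
```python
from h import *
to(.48,-.15,.16,160)
im=shot("scene");crop(im,370,100,490,280,4,"d6.png")
```

```text
pos [0.4454 0.2696 0.1962] yaw 161.5 j7 0.47 w 0.0099 F [ 0.2 -0.4 -1. ] t 8.35
dx -0.1657 dy -0.3871 dz 0.0362 spin 1.5
```

View pics/d6.png

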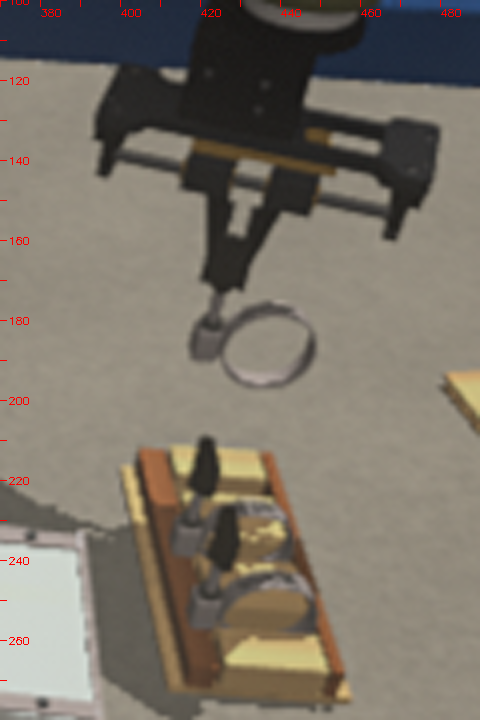

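arm_command(
  increments=[
    {"gripper": 5,"dx": 0,"dy": 0,"dz": 0,"spin": 2.5},
    {"gripper": 5,"dx": -0.02,"dy": -0.037,"dz": 0,"spin": 0},
    {"gripper": 5,"dx": -0.025,"dy": -0.046,"dz": 0,"spin": 0},
    {"gripper": 5,"dx": -0.025,"dy": -0.046,"dz": 0,"spin": 0},
    {"gripper": 5,"dx": -0.025,"dy": -0.046,"dz": 0,"spin": 0},
    {"gripper": 5,"dx": -0.025,"dy": -0.046,"dz": 0,"spin": 0},
    {"gripper": 5,"dx": -0.025,"dy": -0.046,"dz": 0,"spin": 0},
    {"gripper": 5,"dx": -0.025,"dy": -0.046,"dz": 0,"spin": 0},
  ],
)

```text
time: 9.4
ee_pos: [0.4909, -0.0858, 0.1932]
eef_rot: [0.182, 0.983, -0.0, -0.001]
ft_force: [1.1, -0.4, -1.4]
width: 0.0097
```

Run:
```python
from h import *
to(.505,-.147,.125,159)
```

```text
pos [ 0.4909 -0.0858  0.1932] yaw 159.0 j7 1.23 w 0.0097 F [ 1.1 -0.4 -1.4] t 9.4
dx -0.0351 dy -0.0521 dz 0.0682 spin 0.0
```

arm_command(
  increments=[
    {"gripper": 5,"dx": -0.018,"dy": -0.026,"dz": 0,"spin": 0},
    {"gripper": 5,"dx": -0.017,"dy": -0.026,"dz": 0,"spin": 0},
    {"gripper": 5,"dx": 0,"dy": 0,"dz": 0.03,"spin": 0},
    {"gripper": 5,"dx": 0,"dy": 0,"dz": 0.028,"spin": 0},
    {"gripper": 5,"dx": 0,"dy": 0,"dz": 0.01,"spin": 0},
    {"gripper": 5,"dx": 0,"dy": 0,"dz": 0,"spin": 0},
    {"gripper": 5,"dx": 0,"dy": 0,"dz": 0,"spin": 0},
    {"gripper": 5,"dx": 0,"dy": 0,"dz": 0,"spin": 0},
  ],
)

```text
time: 10.4
ee_pos: [0.506, -0.1453, 0.1269]
eef_rot: [0.182, 0.983, -0.0, 0.001]
ft_force: [-0.3, 0.1, -0.6]
width: 0.0097
```

Run:
```python
from h import *
to(.51,-.147,.116,159)
im=shot("top");crop(im,230,150,370,280,5,"e1.png")
im=shot("scene");crop(im,180,130,340,260,5,"e2.png")
```

```text
pos [ 0.506  -0.1453  0.1269] yaw 159.0 j7 1.28 w 0.0097 F [-0.3  0.1 -0.6] t 10.4
dx -0.0043 dy -0.0002 dz 0.0109 spin 0.0
```

View pics/e1.png

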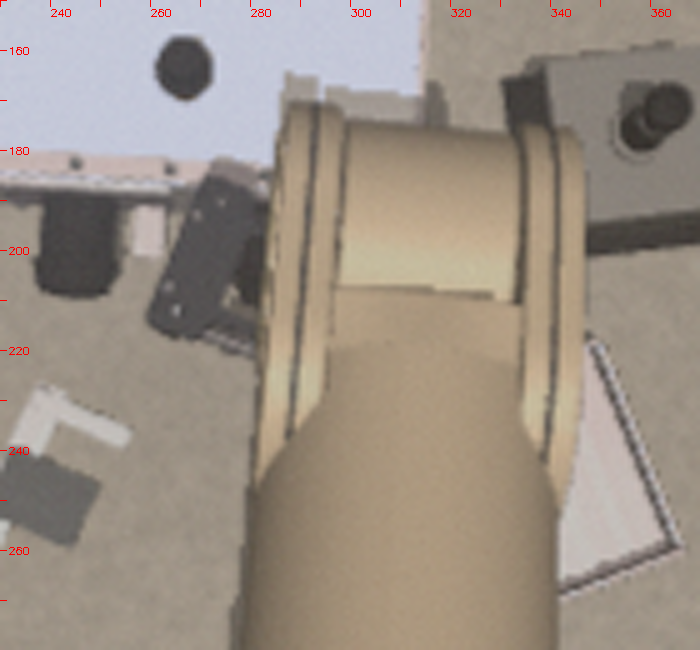

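View pics/e2.png

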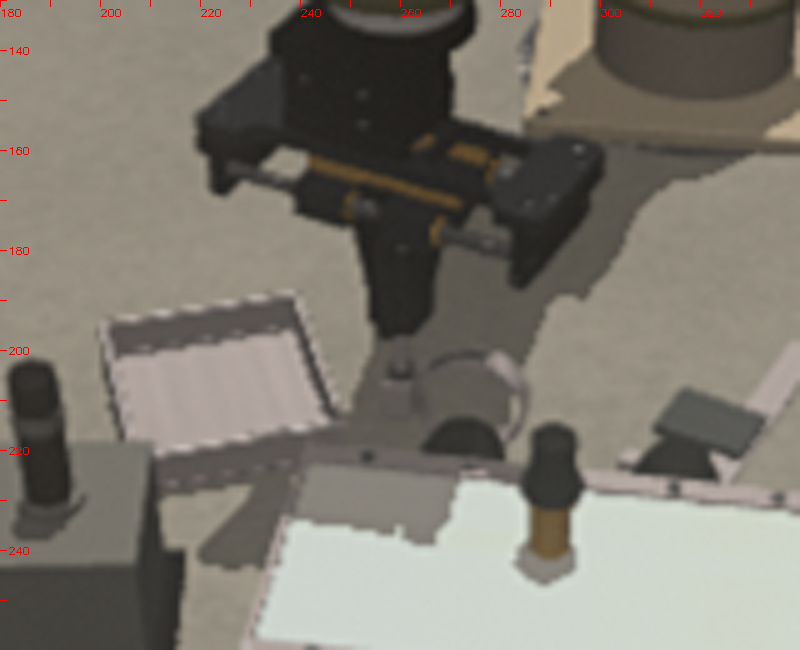

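```bash
cat >> h.py <<'E'
M=[.5905,.0005,-.0275]
def man(P,m=None):
    x,y,a=m or M; c,sn=np.cos(a),np.sin(a);P=np.atleast_2d(P);return np.c_[x+c*P[:,0]-sn*P[:,1],y+sn*P[:,0]+c*P[:,1],P[:,2]]
TH=np.linspace(0,2*np.pi,60)
def overlay(n,u0,v0,u1,v1,k,name,ring=None,ports=(),shift=(0,0)):
    im=shot(n); c=cv2.resize(im[v0:v1,u0:u1],None,fx=k,fy=k,interpolation=cv2.INTER_CUBIC)
    def dr(P,col):
        q=proj(n,P)+shift; q=np.round((q+.5-[u0,v0])*k-.5).astype(int); cv2.polylines(c,[q.reshape(-1,1,2)],True,col,1)
    if ring is not None:
        for xx in(-.008,.008):
            P=np.c_[np.full(60,xx),.03*np.cos(TH),.03*np.sin(TH)]
            a=M[2];P=P@np.array([[np.cos(a),-np.sin(a),0],[np.sin(a),np.cos(a),0],[0,0,1]]).T+ring
            dr(P,(0,0,255))
    for j in ports:
        for xx,rr in((-.056,.019),(-.036,.0235),(-.004,.0205)):
            dr(man(np.c_[np.full(60,xx),j+rr*np.cos(TH),.066+rr*np.sin(TH)]),(0,255,0))
        dr(man([(-.032,j-.046,.05),(-.032,j-.03,.05),(-.004,j-.03,.05),(-.004,j-.046,.05)]),(255,0,0))
    cv2.imwrite("pics/"+name,c)
E
python3 - <<'E'
from h import *
p=read_state()["ee_pos"]
overlay("scene",225,180,305,240,8,"e3.png",ring=p+[.001,.038,-.0841+.035],ports=(-.11,),shift=(.7,0))
E
```

```text
(no output)
```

View pics/e3.png

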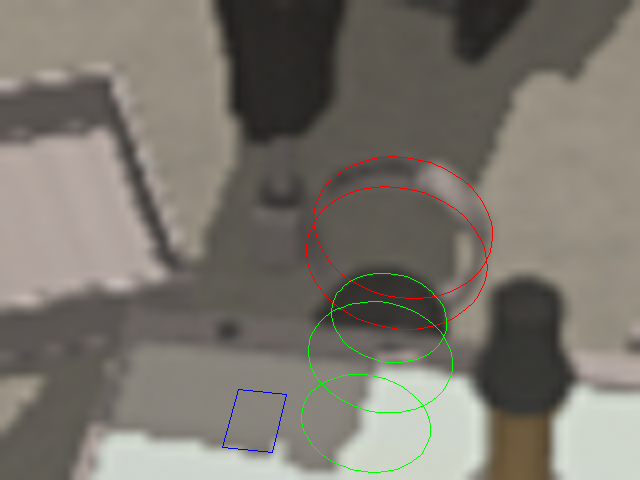

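arm_command(
  increments=[
    {"gripper": 5,"dx": 0,"dy": 0,"dz": 0.0105,"spin": 0},
    {"gripper": 5,"dx": 0,"dy": 0,"dz": 0,"spin": 0},
    {"gripper": 5,"dx": -0.0076,"dy": 0.0027,"dz": 0,"spin": 0},
    {"gripper": 5,"dx": -0.0076,"dy": 0.0027,"dz": 0,"spin": 0},
    {"gripper": 5,"dx": -0.0076,"dy": 0.0027,"dz": 0,"spin": 0},
    {"gripper": 5,"dx": -0.0076,"dy": 0.0027,"dz": 0,"spin": 0},
    {"gripper": 5,"dx": -0.0076,"dy": 0.0027,"dz": 0,"spin": 0},
    {"gripper": 5,"dx": 0,"dy": 0,"dz": 0,"spin": 0},
  ],
)

```text
time: 11.55
ee_pos: [0.5464, -0.146, 0.1154]
eef_rot: [0.182, 0.983, 0.0, 0.0]
ft_force: [-1.2, 0.8, -0.8]
width: 0.0099
```

Run:
```python
from h import *
to(.5725,-.147,.116,159)
p=read_state()["ee_pos"]
overlay("scene",225,180,305,240,8,"e4.png",ring=p+[.001,.038,-.0841+.035],ports=(-.11,),shift=(.7,0))
im=shot("top");crop(im,230,150,370,280,5,"e5.png")
```

```text
pos [ 0.5464 -0.146   0.1154] yaw 159.1 j7 1.23 w 0.0099 F [-1.2  0.8 -0.8] t 11.55
dx -0.0248 dy 0.0084 dz -0.0006 spin 0.1
```

View pics/e4.png

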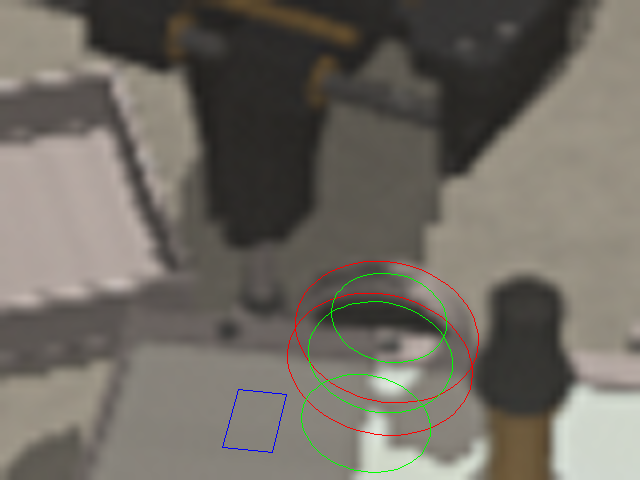

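View pics/e5.png

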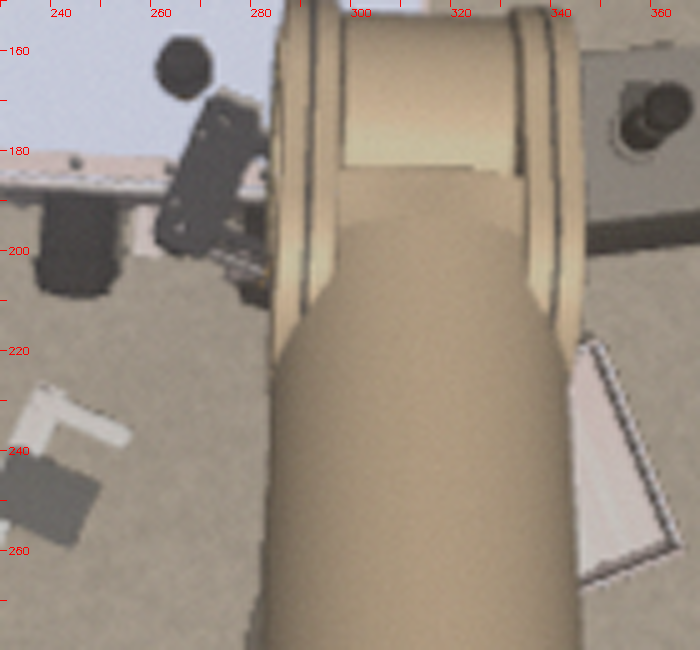

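arm_command(
  increments=[
    {"gripper": 5,"dx": -0.0075,"dy": 0.0027,"dz": 0,"spin": 0},
    {"gripper": 5,"dx": -0.0075,"dy": 0.0027,"dz": 0,"spin": 0},
    {"gripper": 5,"dx": -0.0075,"dy": 0.0027,"dz": 0,"spin": 0},
    {"gripper": 5,"dx": -0.0019,"dy": 0.0007,"dz": 0,"spin": 0},
    {"gripper": 5,"dx": -0.0019,"dy": 0.0007,"dz": 0,"spin": 0},
    {"gripper": 5,"dx": 0,"dy": 0,"dz": 0,"spin": 0},
    {"gripper": 5,"dx": 0,"dy": 0,"dz": 0,"spin": 0},
    {"gripper": 5,"dx": 0,"dy": 0,"dz": 0,"spin": 0},
  ],
)

```text
time: 12.65
ee_pos: [0.5725, -0.1467, 0.1149]
eef_rot: [0.182, 0.983, -0.0, -0.001]
ft_force: [-6.1, 0.5, 0.6]
width: 0.0099
```

Run:
```python
from h import *
to(.5725,-.147,.116,159)
p=read_state()["ee_pos"]
overlay("scene",225,180,305,240,8,"e6.png",ring=p+[.001,.038,-.0841+.035],ports=(-.11,),shift=(.7,0))
```

```text
pos [ 0.5725 -0.1467  0.1149] yaw 159.0 j7 1.21 w 0.0099 F [-6.1  0.5  0.6] t 12.65
dx -0.0001 dy -0.0003 dz -0.0011 spin 0.0
```

View pics/e6.png

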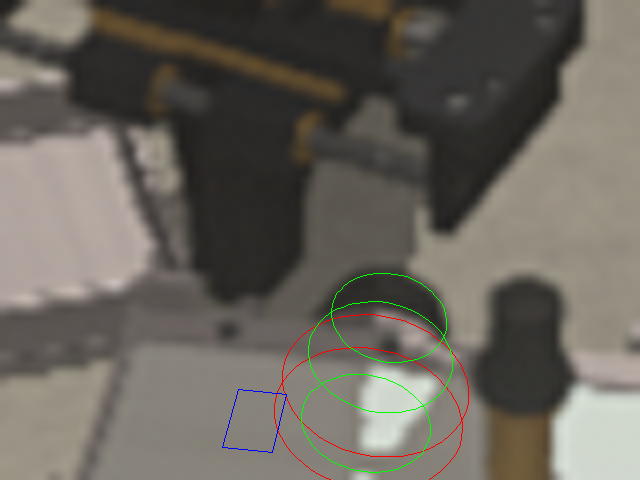

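arm_command(
  increments=[
    {"gripper": 5,"dx": 0.0009,"dy": -0.0003,"dz": 0,"spin": 0},
    {"gripper": 5,"dx": 0.001,"dy": 0.0025,"dz": 0,"spin": 0},
    {"gripper": 5,"dx": 0.001,"dy": 0.0026,"dz": 0,"spin": 0},
    {"gripper": 5,"dx": 0,"dy": 0,"dz": 0,"spin": 0},
    {"gripper": 5,"dx": 0,"dy": 0,"dz": 0.002,"spin": 0},
    {"gripper": 5,"dx": 0,"dy": 0,"dz": 0.002,"spin": 0},
    {"gripper": 5,"dx": 0,"dy": 0,"dz": 0,"spin": 0},
    {"gripper": 5,"dx": 0,"dy": 0,"dz": 0,"spin": 0},
  ],
)

```text
time: 13.7
ee_pos: [0.5726, -0.1408, 0.1114]
eef_rot: [0.182, 0.983, 0.0, -0.0]
ft_force: [-5.0, -0.5, -0.6]
width: 0.0099
```

Run:
```python
from h import *
to(.5725,-.1415,.111,159)
print(read_state()["torque"])
```

```text
pos [ 0.5726 -0.1408  0.1114] yaw 159.1 j7 1.2 w 0.0099 F [-5.  -0.5 -0.6] t 13.7
dx -0.0002 dy -0.0007 dz 0.0004 spin 0.1
[0.13560438 1.24384186 0.01287322]
```

arm_command(
  increments=[
    {"gripper": 5,"dx": 0.0014,"dy": -0.0005,"dz": 0.001,"spin": 0},
    {"gripper": 5,"dx": 0,"dy": 0,"dz": 0,"spin": 0},
    {"gripper": 5,"dx": 0,"dy": 0,"dz": 0,"spin": 5},
    {"gripper": 5,"dx": 0,"dy": 0,"dz": 0,"spin": 10},
    {"gripper": 5,"dx": 0,"dy": 0,"dz": 0,"spin": 10},
    {"gripper": 5,"dx": 0,"dy": 0,"dz": 0,"spin": 10},
    {"gripper": 5,"dx": 0,"dy": 0,"dz": 0,"spin": 5},
    {"gripper": 5,"dx": 0,"dy": 0,"dz": 0,"spin": 0},
  ],
  grip_force=45,
)

```text
time: 14.7
ee_pos: [0.5719, -0.1409, 0.1107]
eef_rot: [0.507, 0.862, 0.0, 0.001]
ft_force: [-0.0, -0.4, -1.1]
width: 0.0097
```

Run:
```python
from h import *
to(.5725,-.1415,.111,159)
print(read_state()["torque"])
overlay("scene",225,180,305,240,8,"e7.png")
im=shot("top");crop(im,230,150,370,280,5,"e8.png")
```

```text
pos [ 0.5719 -0.1409  0.1107] yaw 119.1 j7 0.54 w 0.0097 F [-0.  -0.4 -1.1] t 14.7
dx -0.0008 dy 0.0002 dz -0.0003 spin -39.9
[-0.05240978 -0.15773953  0.01368603]
```

View pics/e7.png

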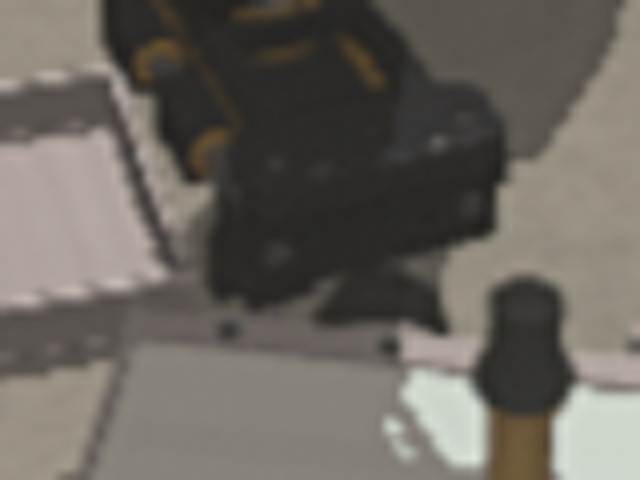

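View pics/e8.png

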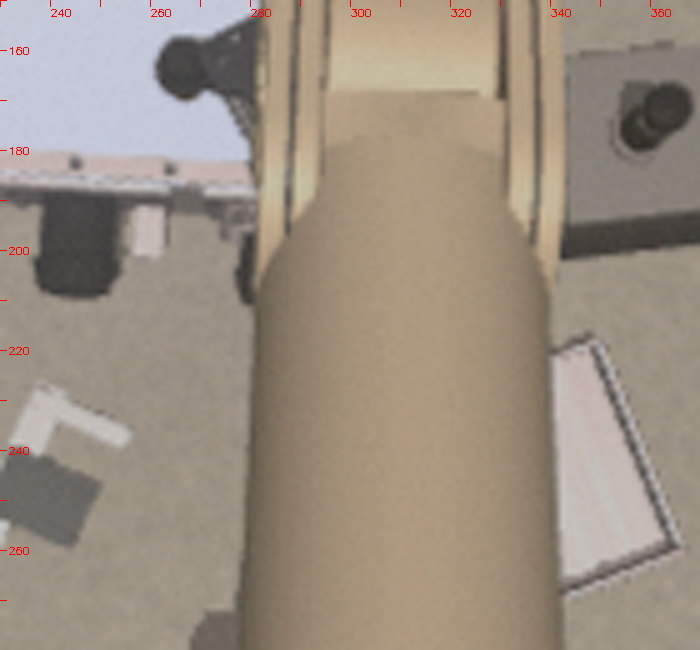

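arm_command(
  increments=[
    {"gripper": 5,"dx": 0,"dy": 0,"dz": 0,"spin": 10},
    {"gripper": 5,"dx": 0,"dy": 0,"dz": 0,"spin": 10},
    {"gripper": 5,"dx": 0,"dy": 0,"dz": 0,"spin": 10},
    {"gripper": 5,"dx": 0,"dy": 0,"dz": 0,"spin": 10},
    {"gripper": 5,"dx": 0,"dy": 0,"dz": 0,"spin": 10},
    {"gripper": 5,"dx": 0,"dy": 0,"dz": 0,"spin": 10},
    {"gripper": 5,"dx": 0,"dy": 0,"dz": 0,"spin": 10},
    {"gripper": 5,"dx": 0,"dy": 0,"dz": 0,"spin": 10},
  ],
)

```text
time: 15.8
ee_pos: [0.5714, -0.1411, 0.1105]
eef_rot: [0.943, 0.332, 0.0, 0.0]
ft_force: [-0.7, -0.2, -1.0]
width: 0.0099
```

arm_command(
  increments=[
    {"gripper": 5,"dx": 0,"dy": 0,"dz": 0,"spin": 10},
    {"gripper": 5,"dx": 0,"dy": 0,"dz": 0,"spin": 10},
    {"gripper": 5,"dx": 0,"dy": 0,"dz": 0,"spin": 10},
    {"gripper": 5,"dx": 0,"dy": 0,"dz": 0,"spin": 10},
    {"gripper": 5,"dx": 0,"dy": 0,"dz": 0,"spin": 10},
    {"gripper": 5,"dx": 0,"dy": 0,"dz": 0,"spin": 10},
    {"gripper": 5,"dx": 0,"dy": 0,"dz": 0,"spin": 0},
    {"gripper": 5,"dx": 0,"dy": 0,"dz": 0,"spin": 0},
  ],
)

```text
time: 16.8
ee_pos: [0.5716, -0.1414, 0.1107]
eef_rot: [0.984, -0.18, 0.0, 0.0]
ft_force: [0.4, -1.6, -0.6]
width: 0.0101
```

Run:
```python
from h import *
to(.5725,-.1415,.111,-21)
print(read_state()["torque"])
overlay("scene",225,180,305,240,8,"e9.png")
```

```text
pos [ 0.5716 -0.1414  0.1107] yaw -20.7 j7 -1.79 w 0.0101 F [ 0.4 -1.6 -0.6] t 16.8
dx 0.0009 dy -0.0002 dz -0.0003 spin 0.3
[-0.44347916  0.01500809  0.00566   ]
```

View pics/e9.png

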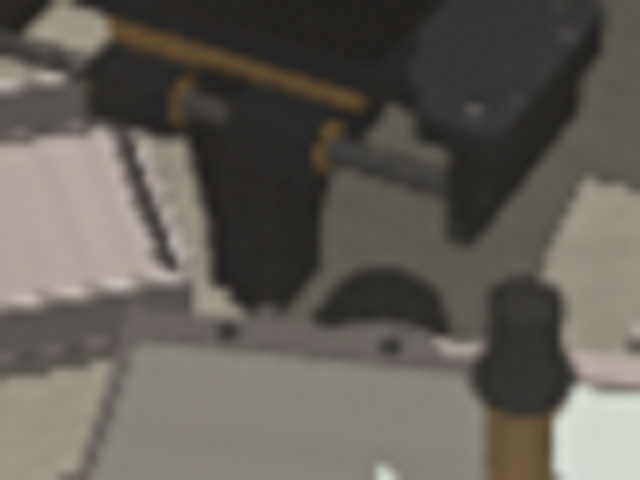

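arm_command(
  increments=[
    {"gripper": 5,"dx": 0,"dy": 0,"dz": 0,"spin": 10},
    {"gripper": 5,"dx": 0,"dy": 0,"dz": 0,"spin": 10},
    {"gripper": 5,"dx": 0,"dy": 0,"dz": 0,"spin": 10},
    {"gripper": 5,"dx": 0,"dy": 0,"dz": 0,"spin": 8},
    {"gripper": 5,"dx": 0,"dy": 0,"dz": 0.001,"spin": 0},
    {"gripper": 5,"dx": 0,"dy": 0,"dz": 0,"spin": 0},
    {"gripper": 5,"dx": 0,"dy": 0,"dz": 0,"spin": 0},
    {"gripper": 5,"dx": 0,"dy": 0,"dz": 0,"spin": 0},
  ],
)

```text
time: 17.85
ee_pos: [0.5718, -0.1417, 0.1105]
eef_rot: [0.872, -0.49, 0.001, -0.0]
ft_force: [-2.4, -2.9, 6.4]
width: 0.0099
```

Run:
```python
from h import *
to(.5725,-.1415,.111,-60)
print(read_state()["torque"])
```

```text
pos [ 0.5718 -0.1417  0.1105] yaw -58.7 j7 -2.43 w 0.0099 F [-2.4 -2.9  6.4] t 17.85
dx 0.0002 dy -0.0007 dz -0.0005 spin 1.3
[-0.32263065  0.54810027  0.05802349]
```

arm_command(
  increments=[
    {"gripper": 55,"dx": 0,"dy": 0,"dz": 0,"spin": 0},
    {"gripper": 55,"dx": 0,"dy": 0,"dz": 0,"spin": 0},
    {"gripper": 55,"dx": 0,"dy": 0,"dz": 0,"spin": 0},
    {"gripper": 55,"dx": 0,"dy": 0,"dz": -0.035,"spin": 0},
    {"gripper": 55,"dx": 0,"dy": 0,"dz": -0.015,"spin": -10},
    {"gripper": 55,"dx": 0,"dy": 0,"dz": 0,"spin": -10},
    {"gripper": 55,"dx": 0,"dy": 0,"dz": 0,"spin": -10},
    {"gripper": 55,"dx": 0,"dy": 0,"dz": 0,"spin": -10},
  ],
)

```text
time: 18.85
ee_pos: [0.5713, -0.1409, 0.1593]
eef_rot: [0.987, -0.161, -0.0, -0.0]
ft_force: [-0.1, -0.1, -0.0]
width: 0.0478
```

Run:
```python
from h import *
to(.5725,-.1415,.111,-60)
print(read_state()["torque"])
overlay("scene",225,160,305,240,8,"f1.png")
im=shot("top");crop(im,230,150,370,280,5,"f2.png")
```

```text
pos [ 0.5713 -0.1409  0.1593] yaw -18.6 j7 -1.75 w 0.0478 F [-0.1 -0.1 -0. ] t 18.85
dx 0.0013 dy 0.0002 dz 0.0483 spin 41.4
[0.08123463 0.04082238 0.01328905]
```

View pics/f1.png

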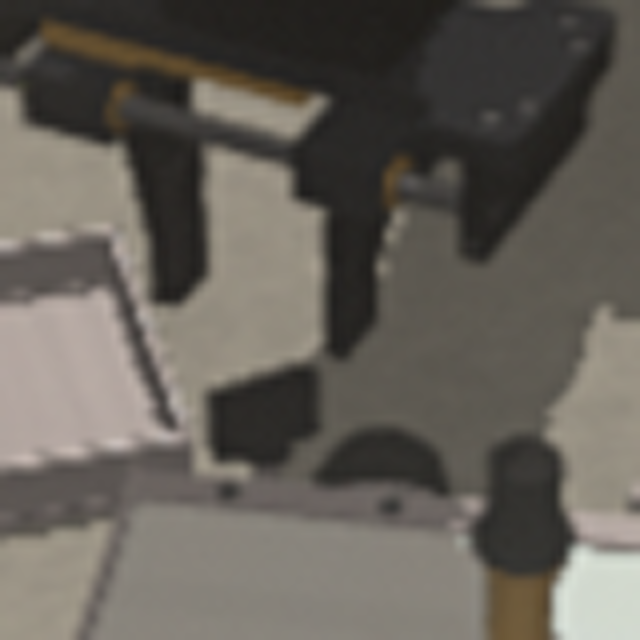

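View pics/f2.png

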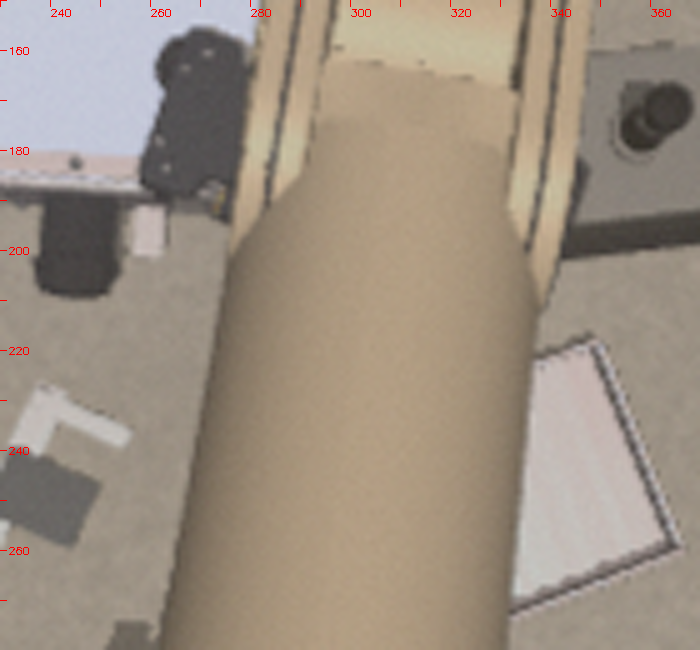

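arm_command(
  increments=[
    {"gripper": 55,"dx": 0,"dy": 0,"dz": 0,"spin": -10},
    {"gripper": 55,"dx": 0,"dy": 0,"dz": 0,"spin": -10},
    {"gripper": 55,"dx": 0,"dy": 0,"dz": 0,"spin": -10},
    {"gripper": 55,"dx": 0,"dy": 0,"dz": 0,"spin": -10},
    {"gripper": 55,"dx": 0,"dy": 0,"dz": 0,"spin": -10},
    {"gripper": 55,"dx": 0,"dy": 0,"dz": 0,"spin": -10},
    {"gripper": 55,"dx": 0,"dy": 0,"dz": 0,"spin": -10},
    {"gripper": 55,"dx": 0,"dy": 0,"dz": 0,"spin": -10},
  ],
)

```text
time: 19.95
ee_pos: [0.5713, -0.141, 0.1593]
eef_rot: [0.861, 0.509, -0.0, -0.0]
ft_force: [0.1, 0.1, -0.2]
width: 0.0478
```

arm_command(
  increments=[
    {"gripper": 55,"dx": 0,"dy": 0,"dz": 0,"spin": -10},
    {"gripper": 55,"dx": 0,"dy": 0,"dz": 0,"spin": -10},
    {"gripper": 55,"dx": 0,"dy": 0,"dz": 0,"spin": -10},
    {"gripper": 55,"dx": 0,"dy": 0,"dz": 0,"spin": -10},
    {"gripper": 55,"dx": 0,"dy": 0,"dz": 0,"spin": -10},
    {"gripper": 55,"dx": 0,"dy": 0,"dz": 0,"spin": -10},
    {"gripper": 55,"dx": 0,"dy": 0,"dz": 0,"spin": 0},
    {"gripper": 55,"dx": 0,"dy": 0,"dz": 0,"spin": 0},
  ],
)

```text
time: 20.95
ee_pos: [0.5713, -0.1411, 0.1594]
eef_rot: [0.495, 0.869, 0.0, -0.0]
ft_force: [0.3, -0.1, -0.0]
width: 0.0477
```

Run:
```python
from h import *
to(.5718,-.1417,.111,121.3)
overlay("scene",225,160,305,240,8,"f3.png")
```

```text
pos [ 0.5713 -0.1411  0.1594] yaw 120.7 j7 0.6 w 0.0477 F [ 0.3 -0.1 -0. ] t 20.95
dx -0.0008 dy 0.0001 dz 0.0484 spin -0.6
```

View pics/f3.png

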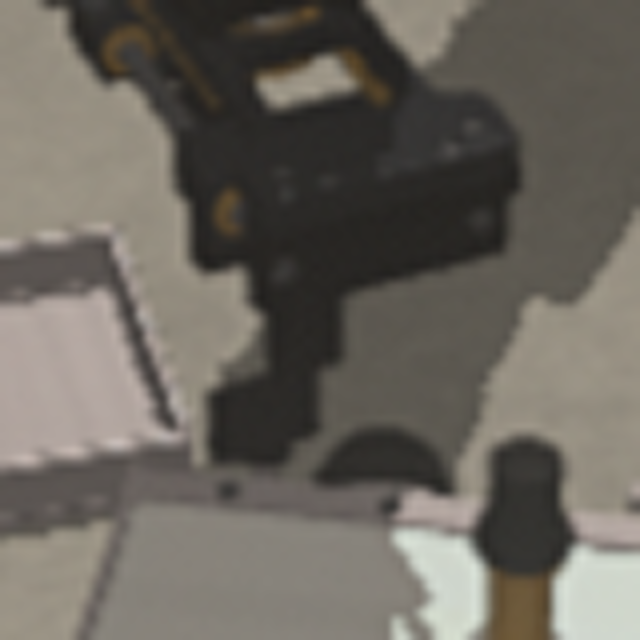

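arm_command(
  increments=[
    {"gripper": 55,"dx": 0,"dy": 0,"dz": 0.03,"spin": 0},
    {"gripper": 55,"dx": 0,"dy": 0,"dz": 0.018,"spin": 0},
    {"gripper": 55,"dx": 0,"dy": 0,"dz": 0,"spin": 0},
    {"gripper": 5,"dx": 0,"dy": 0,"dz": 0,"spin": 0},
    {"gripper": 5,"dx": 0,"dy": 0,"dz": 0,"spin": 0},
    {"gripper": 5,"dx": 0,"dy": 0,"dz": 0,"spin": 0},
    {"gripper": 5,"dx": 0,"dy": 0,"dz": 0,"spin": 0},
    {"gripper": 5,"dx": 0,"dy": 0,"dz": 0,"spin": 0},
  ],
)

```text
time: 22.0
ee_pos: [0.5714, -0.1411, 0.1116]
eef_rot: [0.492, 0.871, 0.0, 0.0]
ft_force: [-0.4, 0.2, 0.8]
width: 0.0095
```

arm_command(
  increments=[
    {"gripper": 5,"dx": 0,"dy": 0,"dz": 0,"spin": 5},
    {"gripper": 5,"dx": 0,"dy": 0,"dz": 0,"spin": 10},
    {"gripper": 5,"dx": 0,"dy": 0,"dz": 0,"spin": 10},
    {"gripper": 5,"dx": 0,"dy": 0,"dz": 0,"spin": 10},
    {"gripper": 5,"dx": 0,"dy": 0,"dz": 0,"spin": 10},
    {"gripper": 5,"dx": 0,"dy": 0,"dz": 0,"spin": 5},
    {"gripper": 5,"dx": 0,"dy": 0,"dz": 0,"spin": 0},
    {"gripper": 5,"dx": 0,"dy": 0,"dz": 0,"spin": 0},
  ],
)

```text
time: 23.0
ee_pos: [0.5717, -0.1406, 0.1119]
eef_rot: [0.813, 0.582, 0.0, 0.0]
ft_force: [-0.5, 3.5, 5.3]
width: 0.0093
```

Run:
```python
from h import *
to(.5718,-.1417,.111,71)
print(read_state()["torque"])
```

```text
pos [ 0.5717 -0.1406  0.1119] yaw 71.2 j7 -0.24 w 0.0093 F [-0.5  3.5  5.3] t 23.0
dx -0.0010 dy 0.0004 dz 0.0009 spin 0.2
[ 0.77593431 -0.05311684 -0.03431024]
```

arm_command(
  increments=[
    {"gripper": 5,"dx": 0,"dy": 0,"dz": 0,"spin": 5},
    {"gripper": 5,"dx": 0,"dy": 0,"dz": 0,"spin": 5},
    {"gripper": 5,"dx": 0,"dy": 0,"dz": 0,"spin": 2},
    {"gripper": 5,"dx": 0,"dy": 0,"dz": 0,"spin": 0},
    {"gripper": 5,"dx": 0,"dy": 0,"dz": 0,"spin": 0},
    {"gripper": 5,"dx": 0,"dy": 0,"dz": 0,"spin": 0},
    {"gripper": 5,"dx": 0,"dy": 0,"dz": 0,"spin": 0},
    {"gripper": 5,"dx": 0,"dy": 0,"dz": 0,"spin": 0},
  ],
)

```text
time: 24.0
ee_pos: [0.5718, -0.1406, 0.112]
eef_rot: [0.87, 0.494, 0.001, 0.0]
ft_force: [0.2, 2.4, 5.8]
width: 0.0097
```

Run:
```python
from h import *
to(.5718,-.1417,.111,71)
print(read_state()["torque"])
```

```text
pos [ 0.5718 -0.1406  0.112 ] yaw 59.2 j7 -0.44 w 0.0097 F [0.2 2.4 5.8] t 24.0
dx -0.0009 dy 0.0005 dz 0.0010 spin -11.8
[0.85341844 0.0037885  0.04392387]
```

arm_command(
  increments=[
    {"gripper": 5,"dx": 0,"dy": 0,"dz": 0,"spin": 2},
    {"gripper": 5,"dx": 0,"dy": 0,"dz": 0,"spin": 2},
    {"gripper": 5,"dx": 0,"dy": 0,"dz": 0,"spin": 2},
    {"gripper": 5,"dx": 0,"dy": 0,"dz": 0,"spin": 2},
    {"gripper": 5,"dx": 0,"dy": 0,"dz": 0,"spin": 2},
    {"gripper": 5,"dx": 0,"dy": 0,"dz": 0,"spin": 2},
    {"gripper": 5,"dx": 0,"dy": 0,"dz": 0,"spin": 0},
    {"gripper": 5,"dx": 0,"dy": 0,"dz": 0,"spin": 0},
  ],
)

```text
time: 25.0
ee_pos: [0.5718, -0.1407, 0.112]
eef_rot: [0.916, 0.4, 0.001, 0.0]
ft_force: [-0.1, 3.2, 6.2]
width: 0.0093
```

Run:
```python
from h import *
to(.5718,-.1417,.111,71)
print(read_state()["torque"],read_state()["joint_torque"])
overlay("scene",225,160,305,240,8,"f4.png")
```

```text
pos [ 0.5718 -0.1407  0.112 ] yaw 47.2 j7 -0.64 w 0.0093 F [-0.1  3.2  6.2] t 25.0
dx -0.0007 dy 0.0007 dz 0.0010 spin -23.8
[0.84809406 0.02642142 0.13836685] [ 1.51793327e+00 -5.67070985e+01 -3.49878485e-02 -3.36854589e+01
  9.32701081e-01 -1.63289923e-01 -1.35203870e-01]
```

View pics/f4.png

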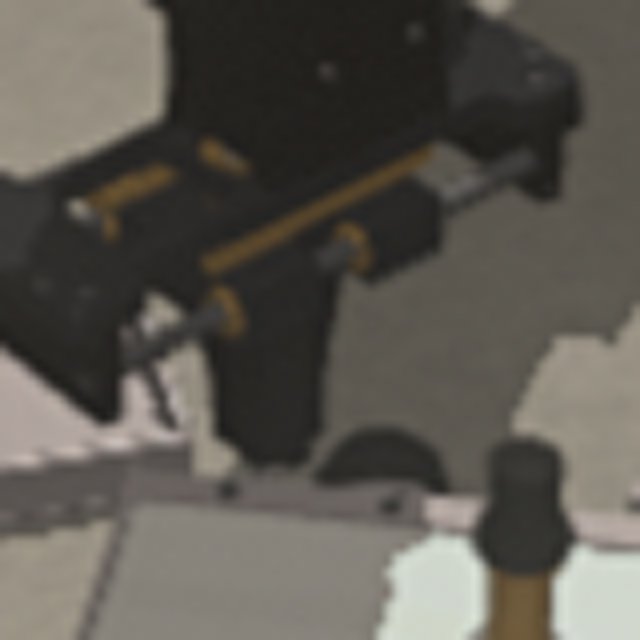

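arm_command(
  increments=[
    {"gripper": 5,"dx": 0,"dy": 0,"dz": 0,"spin": 2},
    {"gripper": 5,"dx": 0,"dy": 0,"dz": 0,"spin": 2},
    {"gripper": 5,"dx": 0,"dy": 0,"dz": 0,"spin": 2},
    {"gripper": 5,"dx": 0,"dy": 0,"dz": 0,"spin": 2},
    {"gripper": 5,"dx": 0,"dy": 0,"dz": 0,"spin": 0},
    {"gripper": 5,"dx": 0,"dy": 0,"dz": 0,"spin": 0},
    {"gripper": 5,"dx": 0,"dy": 0,"dz": 0,"spin": 0},
    {"gripper": 5,"dx": 0,"dy": 0,"dz": 0,"spin": 0},
  ],
)

```text
time: 26.05
ee_pos: [0.5718, -0.1406, 0.112]
eef_rot: [0.942, 0.335, 0.001, -0.0]
ft_force: [1.0, 3.2, 6.2]
width: 0.0098
```

Run:
```python
from h import *
to(.5718,-.1417,.111,71)
print(read_state()["torque"])
```

```text
pos [ 0.5718 -0.1406  0.112 ] yaw 39.2 j7 -0.77 w 0.0098 F [1.  3.2 6.2] t 26.05
dx -0.0007 dy 0.0008 dz 0.0010 spin -31.8
[0.90300799 0.03709751 0.10791824]
```

arm_command(
  increments=[
    {"gripper": 55,"dx": 0,"dy": 0,"dz": 0,"spin": 0},
    {"gripper": 55,"dx": 0,"dy": 0,"dz": 0,"spin": 0},
    {"gripper": 55,"dx": 0,"dy": 0,"dz": 0,"spin": 0},
    {"gripper": 55,"dx": 0,"dy": 0,"dz": -0.03,"spin": 0},
    {"gripper": 55,"dx": 0,"dy": 0,"dz": -0.03,"spin": 0},
    {"gripper": 55,"dx": 0,"dy": 0,"dz": -0.03,"spin": 0},
    {"gripper": 55,"dx": 0,"dy": 0,"dz": -0.03,"spin": 0},
    {"gripper": 55,"dx": 0,"dy": 0,"dz": -0.01,"spin": 0},
  ],
)

```text
time: 27.05
ee_pos: [0.5718, -0.1414, 0.243]
eef_rot: [0.943, 0.334, 0.001, 0.001]
ft_force: [0.3, -0.0, -1.3]
width: 0.0479
```

arm_command(
  increments=[
    {"gripper": 55,"dx": 0,"dy": -0.04,"dz": 0,"spin": -10},
    {"gripper": 55,"dx": 0,"dy": -0.04,"dz": 0,"spin": -10},
    {"gripper": 55,"dx": 0,"dy": -0.04,"dz": 0,"spin": -10},
    {"gripper": 55,"dx": 0,"dy": -0.04,"dz": 0,"spin": -10},
    {"gripper": 55,"dx": 0,"dy": -0.03,"dz": 0,"spin": -10},
    {"gripper": 55,"dx": 0,"dy": -0.03,"dz": 0,"spin": -10},
    {"gripper": 55,"dx": 0,"dy": 0,"dz": 0,"spin": -10},
    {"gripper": 55,"dx": 0,"dy": 0,"dz": 0,"spin": -10},
  ],
)

```text
time: 28.05
ee_pos: [0.3841, -0.0429, 0.2406]
eef_rot: [0.505, 0.863, -0.0, -0.0]
ft_force: [0.1, -0.4, -0.4]
width: 0.0481
```

Run:
```python
from h import *
to(.5718,-.1417,.111,71)
im=shot("scene");crop(im,225,160,305,240,8,"g1.png")
im=shot("top");crop(im,230,150,370,280,5,"g2.png")
```

```text
pos [ 0.3841 -0.0429  0.2406] yaw 119.4 j7 0.56 w 0.0481 F [ 0.1 -0.4 -0.4] t 28.05
dx -0.1781 dy 0.1152 dz 0.1296 spin 48.4
```

View pics/g1.png

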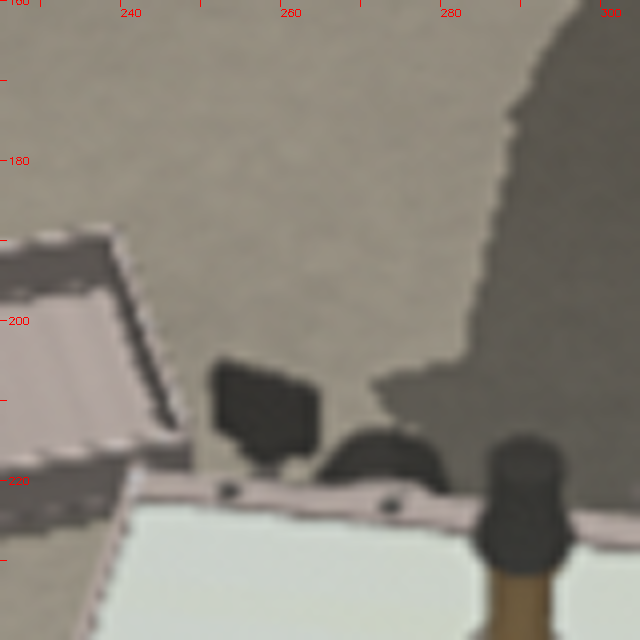

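View pics/g2.png

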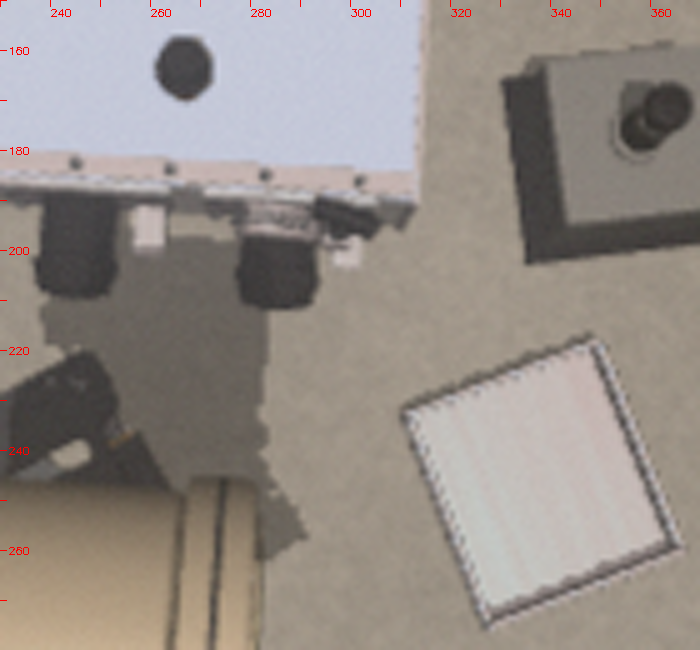

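Run:
```python
from h import *
print(unproj("top",[(278.5,190.8),(278.5,197),(292,192),(292,198)],.088), man([[-.015,-.11,.066],[-.004,-.11,.066]]))
im=shot("top");crop(im,270,180,320,220,14,"g3.png")
```

```text
[[ 0.58103639 -0.08833183  0.088     ]
 [ 0.56428939 -0.08871264  0.088     ]
 [ 0.57866428 -0.12458008  0.088     ]
 [ 0.56245424 -0.12488671  0.088     ]] [[ 0.57248105 -0.10904596  0.066     ]
 [ 0.58347689 -0.10934842  0.066     ]]
```

View pics/g3.png

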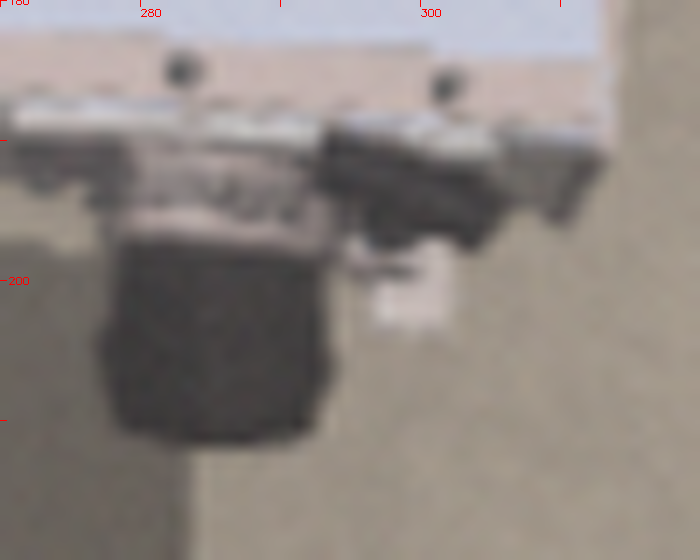

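arm_command(
  increments=[
    {"gripper": 50,"dx": 0,"dy": 0,"dz": 0,"spin": -10},
    {"gripper": 50,"dx": 0,"dy": 0,"dz": 0,"spin": -10},
    {"gripper": 50,"dx": 0,"dy": 0,"dz": 0,"spin": -10},
    {"gripper": 50,"dx": 0,"dy": 0,"dz": 0,"spin": -10},
    {"gripper": 50,"dx": 0,"dy": 0,"dz": 0,"spin": -10},
    {"gripper": 50,"dx": 0,"dy": 0,"dz": 0,"spin": -8.6},
    {"gripper": 50,"dx": 0,"dy": 0,"dz": 0,"spin": 0},
    {"gripper": 50,"dx": 0,"dy": 0,"dz": 0,"spin": 0},
  ],
)

```text
time: 29.2
ee_pos: [0.3847, -0.0427, 0.2412]
eef_rot: [0.023, 1.0, -0.0, -0.0]
ft_force: [-1.0, 0.1, 0.4]
width: 0.0432
```

Run:
```python
from h import *
to(.5100,.2705,.24,178)
im=shot("top");crop(im,100,150,180,260,5,"g4.png")
im=shot("scene");crop(im,390,180,470,280,6,"g5.png")
```

```text
pos [ 0.3847 -0.0427  0.2412] yaw 177.4 j7 1.55 w 0.0432 F [-1.   0.1  0.4] t 29.2
dx -0.1107 dy 0.3187 dz 0.0012 spin -0.6
```

View pics/g4.png

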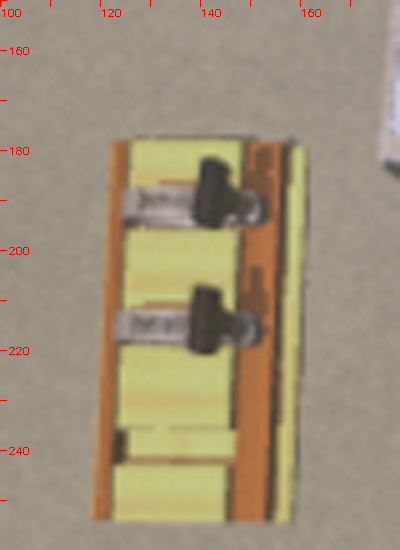

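arm_command(
  increments=[
    {"gripper": 50,"dx": -0.016,"dy": 0.046,"dz": 0,"spin": 0},
    {"gripper": 50,"dx": -0.016,"dy": 0.046,"dz": 0,"spin": 0},
    {"gripper": 50,"dx": -0.016,"dy": 0.046,"dz": 0,"spin": 0},
    {"gripper": 50,"dx": -0.016,"dy": 0.046,"dz": 0,"spin": 0},
    {"gripper": 50,"dx": -0.016,"dy": 0.046,"dz": 0,"spin": 0},
    {"gripper": 50,"dx": -0.016,"dy": 0.046,"dz": 0.02,"spin": 0},
    {"gripper": 50,"dx": -0.0147,"dy": 0.0427,"dz": 0.04,"spin": 0},
    {"gripper": 50,"dx": 0,"dy": 0,"dz": 0.03,"spin": 0},
  ],
)

```text
time: 30.3
ee_pos: [0.5077, 0.2746, 0.1491]
eef_rot: [0.02, 1.0, 0.001, -0.001]
ft_force: [-0.6, -0.6, -1.0]
width: 0.0436
```

Run:
```python
from h import *
to(.5100,.2705,.084,178)
im=shot("scene");crop(im,390,160,470,260,6,"g6.png")
print(proj("scene",read_state()["ee_pos"]))
```

```text
pos [0.5077 0.2746 0.1491] yaw 177.7 j7 0.85 w 0.0436 F [-0.6 -0.6 -1. ] t 30.3
dx -0.0024 dy -0.0040 dz 0.0651 spin -0.3
[[425.27938879 200.24863216]]
```

View pics/g6.png

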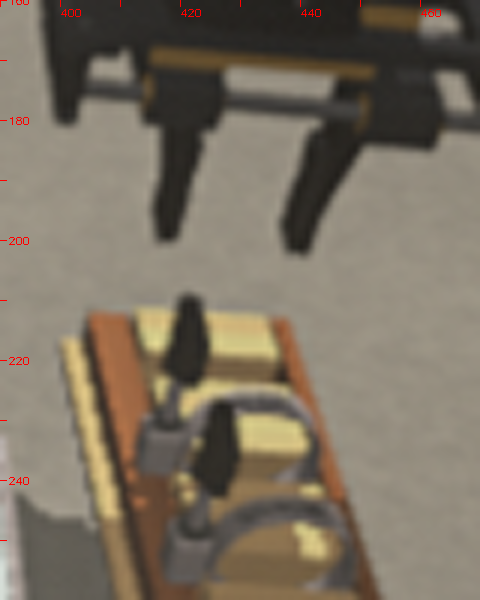

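arm_command(
  increments=[
    {"gripper": 50,"dx": 0,"dy": 0,"dz": 0,"spin": 0},
    {"gripper": 50,"dx": 0,"dy": 0,"dz": 0.035,"spin": 0},
    {"gripper": 50,"dx": 0,"dy": 0,"dz": 0.03,"spin": 0},
    {"gripper": 50,"dx": 0,"dy": 0,"dz": 0,"spin": 0},
    {"gripper": 5,"dx": 0,"dy": 0,"dz": 0,"spin": 0},
    {"gripper": 5,"dx": 0,"dy": 0,"dz": 0,"spin": 0},
    {"gripper": 5,"dx": 0,"dy": 0,"dz": 0,"spin": 0},
    {"gripper": 5,"dx": 0,"dy": 0,"dz": 0,"spin": 0},
  ],
  grip_force=30,
)

```text
time: 31.35
ee_pos: [0.5087, 0.2712, 0.0869]
eef_rot: [0.021, 1.0, 0.0, 0.0]
ft_force: [0.6, 0.3, -0.3]
width: 0.0111
```

Run:
```python
from h import *
to(.5100,.2705,.084,178)
```

```text
pos [0.5087 0.2712 0.0869] yaw 177.6 j7 0.82 w 0.0111 F [ 0.6  0.3 -0.3] t 31.35
dx -0.0013 dy -0.0006 dz 0.0029 spin -0.4
```

arm_command(
  increments=[
    {"gripper": 5,"dx": 0,"dy": 0,"dz": 0,"spin": 0},
    {"gripper": 5,"dx": 0,"dy": 0,"dz": 0,"spin": 0},
    {"gripper": 5,"dx": 0,"dy": 0,"dz": -0.01,"spin": 0},
    {"gripper": 5,"dx": 0,"dy": 0,"dz": -0.02,"spin": 0},
    {"gripper": 5,"dx": 0,"dy": 0,"dz": -0.03,"spin": 0},
    {"gripper": 5,"dx": 0,"dy": 0,"dz": -0.03,"spin": 0},
    {"gripper": 5,"dx": 0,"dy": 0,"dz": -0.02,"spin": 0},
    {"gripper": 5,"dx": 0,"dy": 0,"dz": 0,"spin": 2.5},
  ],
)

```text
time: 32.35
ee_pos: [0.5092, 0.2716, 0.1987]
eef_rot: [0.043, 0.999, 0.001, 0.001]
ft_force: [-0.3, 0.6, -1.9]
width: 0.01
```

Run:
```python
from h import *
to(.508,-.038,.195,175.2)
im=shot("scene");crop(im,370,120,490,280,4,"g7.png")
```

```text
pos [0.5092 0.2716 0.1987] yaw 175.1 j7 0.82 w 0.01 F [-0.3  0.6 -1.9] t 32.35
dx -0.0253 dy -0.3086 dz 0.0037 spin -0.1
```

View pics/g7.png

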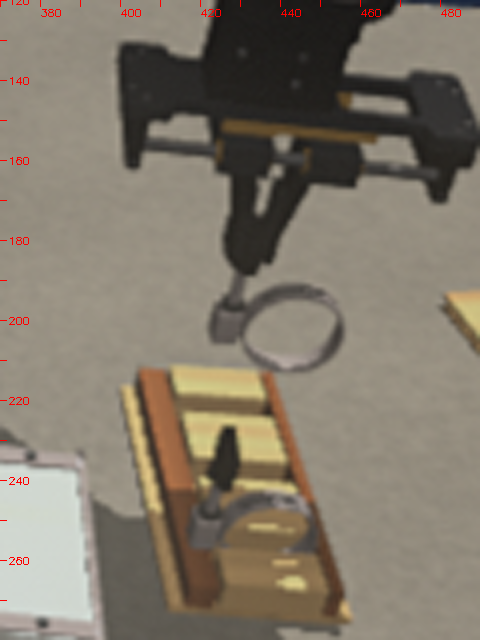

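arm_command(
  increments=[
    {"gripper": 5,"dx": -0.002,"dy": -0.03,"dz": 0,"spin": 0},
    {"gripper": 5,"dx": -0.004,"dy": -0.046,"dz": 0,"spin": 0},
    {"gripper": 5,"dx": -0.004,"dy": -0.046,"dz": 0,"spin": 0},
    {"gripper": 5,"dx": -0.004,"dy": -0.046,"dz": 0,"spin": 0},
    {"gripper": 5,"dx": -0.004,"dy": -0.046,"dz": 0,"spin": 0},
    {"gripper": 5,"dx": -0.004,"dy": -0.046,"dz": 0,"spin": 0},
    {"gripper": 5,"dx": -0.003,"dy": -0.0456,"dz": 0,"spin": 0},
    {"gripper": 5,"dx": 0,"dy": 0,"dz": 0,"spin": 0},
  ],
)

```text
time: 33.4
ee_pos: [0.507, -0.0396, 0.1964]
eef_rot: [0.045, 0.999, -0.001, -0.0]
ft_force: [-0.0, 0.6, -1.1]
width: 0.0099
```

arm_command(
  increments=[
    {"gripper": 5,"dx": 0,"dy": 0,"dz": 0.03,"spin": 0},
    {"gripper": 5,"dx": 0,"dy": 0,"dz": 0.03,"spin": 0},
    {"gripper": 5,"dx": 0,"dy": 0,"dz": 0.01,"spin": 0},
    {"gripper": 5,"dx": 0,"dy": 0,"dz": 0,"spin": 0},
    {"gripper": 5,"dx": 0,"dy": 0,"dz": 0,"spin": 0},
    {"gripper": 5,"dx": 0,"dy": 0,"dz": 0,"spin": 0},
    {"gripper": 5,"dx": 0,"dy": 0,"dz": 0,"spin": 0},
    {"gripper": 5,"dx": 0,"dy": 0,"dz": 0,"spin": 0},
  ],
)

```text
time: 34.4
ee_pos: [0.5076, -0.0355, 0.1267]
eef_rot: [0.042, 0.999, -0.0, 0.0]
ft_force: [-0.9, 0.1, -1.3]
width: 0.0096
```

Run:
```python
from h import *
to(.508,-.035,.118,175.2)
p=read_state()["ee_pos"]
overlay("scene",255,180,355,250,8,"g8.png",ring=p+[.001,.038,-.0869+.035],ports=(0,),shift=(.7,0))
```

```text
pos [ 0.5076 -0.0355  0.1267] yaw 175.1 j7 1.43 w 0.0096 F [-0.9  0.1 -1.3] t 34.4
dx -0.0003 dy 0.0005 dz 0.0087 spin -0.1
```

View pics/g8.png

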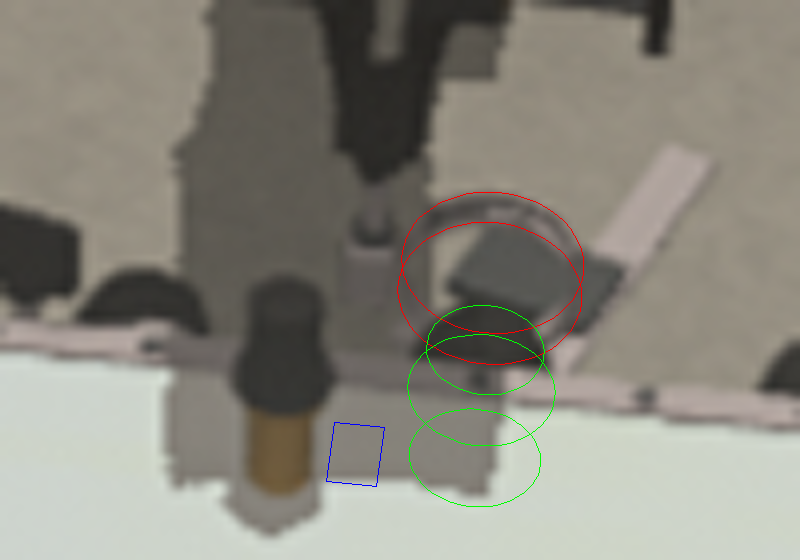

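arm_command(
  increments=[
    {"gripper": 5,"dx": 0,"dy": 0,"dz": 0.0088,"spin": 0},
    {"gripper": 5,"dx": 0,"dy": 0,"dz": 0,"spin": 0},
    {"gripper": 5,"dx": -0.0085,"dy": 0.0005,"dz": 0,"spin": 0},
    {"gripper": 5,"dx": -0.0085,"dy": 0.0005,"dz": 0,"spin": 0},
    {"gripper": 5,"dx": -0.0085,"dy": 0.0005,"dz": 0,"spin": 0},
    {"gripper": 5,"dx": -0.0085,"dy": 0.0005,"dz": 0,"spin": 0},
    {"gripper": 5,"dx": -0.0085,"dy": 0.0005,"dz": 0,"spin": 0},
    {"gripper": 5,"dx": 0,"dy": 0,"dz": 0,"spin": 0},
  ],
)

```text
time: 35.45
ee_pos: [0.5506, -0.0365, 0.1175]
eef_rot: [0.042, 0.999, 0.0, 0.0]
ft_force: [0.1, 0.7, -0.6]
width: 0.0099
```

Run:
```python
from h import *
to(.5745,-.037,.118,175.2)
p=read_state()["ee_pos"]
overlay("scene",255,180,355,250,8,"g9.png",ring=p+[.001,.038,-.0869+.035],ports=(0,),shift=(.7,0))
```

```text
pos [ 0.5506 -0.0365  0.1175] yaw 175.1 j7 1.41 w 0.0099 F [ 0.1  0.7 -0.6] t 35.45
dx -0.0239 dy 0.0016 dz -0.0005 spin -0.1
```

View pics/g9.png

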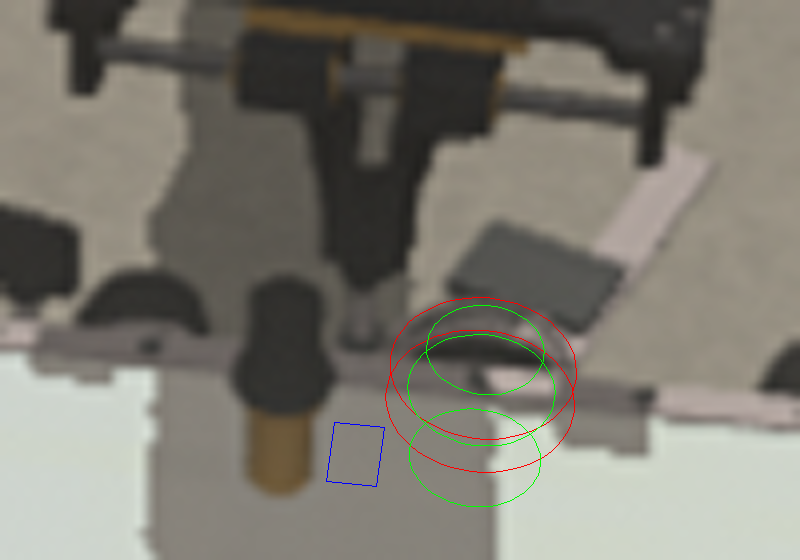

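arm_command(
  increments=[
    {"gripper": 5,"dx": -0.007,"dy": 0.0004,"dz": 0,"spin": 0},
    {"gripper": 5,"dx": -0.007,"dy": 0.0004,"dz": 0,"spin": 0},
    {"gripper": 5,"dx": -0.004,"dy": 0.0003,"dz": 0,"spin": 0},
    {"gripper": 5,"dx": -0.002,"dy": 0.0001,"dz": 0,"spin": 0},
    {"gripper": 5,"dx": -0.002,"dy": 0.0001,"dz": 0,"spin": 0},
    {"gripper": 5,"dx": 0,"dy": 0,"dz": 0,"spin": 0},
    {"gripper": 5,"dx": 0,"dy": 0,"dz": 0,"spin": 0},
    {"gripper": 5,"dx": 0,"dy": 0,"dz": 0,"spin": 0},
  ],
)

```text
time: 36.5
ee_pos: [0.5721, -0.0372, 0.1177]
eef_rot: [0.042, 0.999, -0.0, 0.0]
ft_force: [0.1, 0.4, -0.3]
width: 0.0097
```

Run:
```python
from h import *
to(.5745,-.037,.118,175.2); print(read_state()["torque"])
```

```text
pos [ 0.5721 -0.0372  0.1177] yaw 175.1 j7 1.41 w 0.0097 F [ 0.1  0.4 -0.3] t 36.5
dx -0.0024 dy 0.0004 dz -0.0003 spin -0.1
[ 0.12570477 -0.16958123  0.00295624]
```

arm_command(
  increments=[
    {"gripper": 5,"dx": -0.0015,"dy": 0.0001,"dz": 0,"spin": 0},
    {"gripper": 5,"dx": -0.0015,"dy": 0.0001,"dz": 0,"spin": 0},
    {"gripper": 5,"dx": 0,"dy": 0,"dz": 0,"spin": 0},
    {"gripper": 5,"dx": 0.0002,"dy": 0.003,"dz": 0,"spin": 0},
    {"gripper": 5,"dx": 0.0003,"dy": 0.003,"dz": 0,"spin": 0},
    {"gripper": 5,"dx": 0,"dy": 0,"dz": 0,"spin": 0},
    {"gripper": 5,"dx": 0,"dy": 0,"dz": 0,"spin": 0},
    {"gripper": 5,"dx": 0,"dy": 0,"dz": 0,"spin": 0},
  ],
)

```text
time: 37.5
ee_pos: [0.5745, -0.0311, 0.1172]
eef_rot: [0.042, 0.999, -0.0, -0.001]
ft_force: [-4.7, -1.2, -1.3]
width: 0.0096
```

Run:
```python
from h import *
to(.5745,-.037,.118,175.2); print(read_state()["torque"])
```

```text
pos [ 0.5745 -0.0311  0.1172] yaw 175.2 j7 1.4 w 0.0096 F [-4.7 -1.2 -1.3] t 37.5
dx -0.0005 dy -0.0059 dz -0.0008 spin -0.0
[-0.2337638   1.28962554  0.02728463]
```

arm_command(
  increments=[
    {"gripper": 5,"dx": 0.0015,"dy": -0.0001,"dz": 0,"spin": 0},
    {"gripper": 5,"dx": 0,"dy": 0,"dz": 0.002,"spin": 0},
    {"gripper": 5,"dx": 0,"dy": 0,"dz": 0.002,"spin": 0},
    {"gripper": 5,"dx": 0,"dy": 0,"dz": 0,"spin": 5},
    {"gripper": 5,"dx": 0,"dy": 0,"dz": 0,"spin": 10},
    {"gripper": 5,"dx": 0,"dy": 0,"dz": 0,"spin": 10},
    {"gripper": 5,"dx": 0,"dy": 0,"dz": 0,"spin": 10},
    {"gripper": 5,"dx": 0,"dy": 0,"dz": 0,"spin": 10},
  ],
  grip_force=45,
)

```text
time: 38.5
ee_pos: [0.574, -0.0308, 0.1136]
eef_rot: [0.424, 0.906, 0.0, 0.0]
ft_force: [-1.1, 0.1, -0.8]
width: 0.0097
```

Run:
```python
from h import *
to(.5730,-.0315,.1135,175.2); print(read_state()["torque"])
im=shot("scene");crop(im,255,160,355,250,7,"h1.png")
```

```text
pos [ 0.574  -0.0308  0.1136] yaw 129.8 j7 0.63 w 0.0097 F [-1.1  0.1 -0.8] t 38.5
dx 0.0001 dy -0.0012 dz 0.0001 spin -45.4
[0.11422906 0.17995879 0.07040403]
```

View pics/h1.png

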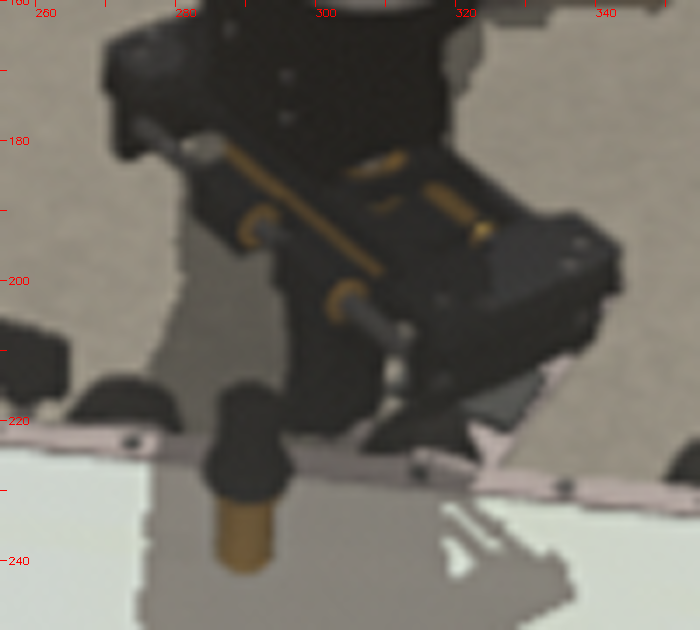

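arm_command(
  increments=[
    {"gripper": 5,"dx": 0,"dy": 0,"dz": 0,"spin": 10},
    {"gripper": 5,"dx": 0,"dy": 0,"dz": 0,"spin": 10},
    {"gripper": 5,"dx": 0,"dy": 0,"dz": 0,"spin": 10},
    {"gripper": 5,"dx": 0,"dy": 0,"dz": 0,"spin": 5},
    {"gripper": 5,"dx": 0,"dy": 0,"dz": 0,"spin": 0},
    {"gripper": 5,"dx": 0,"dy": 0,"dz": 0,"spin": 0},
    {"gripper": 5,"dx": 0,"dy": 0,"dz": 0,"spin": 0},
    {"gripper": 5,"dx": 0,"dy": 0,"dz": 0,"spin": 0},
  ],
)

```text
time: 39.55
ee_pos: [0.5738, -0.0313, 0.1137]
eef_rot: [0.674, 0.738, 0.0, 0.0]
ft_force: [-0.4, -0.3, -0.8]
width: 0.0095
```

Run:
```python
from h import *
to(.5730,-.0315,.1135,175.2); print(read_state()["torque"])
im=shot("scene");crop(im,255,160,355,250,7,"h2.png")
im=shot("top");crop(im,220,130,320,230,5,"h3.png")
```

```text
pos [ 0.5738 -0.0313  0.1137] yaw 95.2 j7 0.05 w 0.0095 F [-0.4 -0.3 -0.8] t 39.55
dx -0.0002 dy -0.0008 dz 0.0002 spin -80.0
[-0.05389352 -0.07465844 -0.01781513]
```

View pics/h2.png

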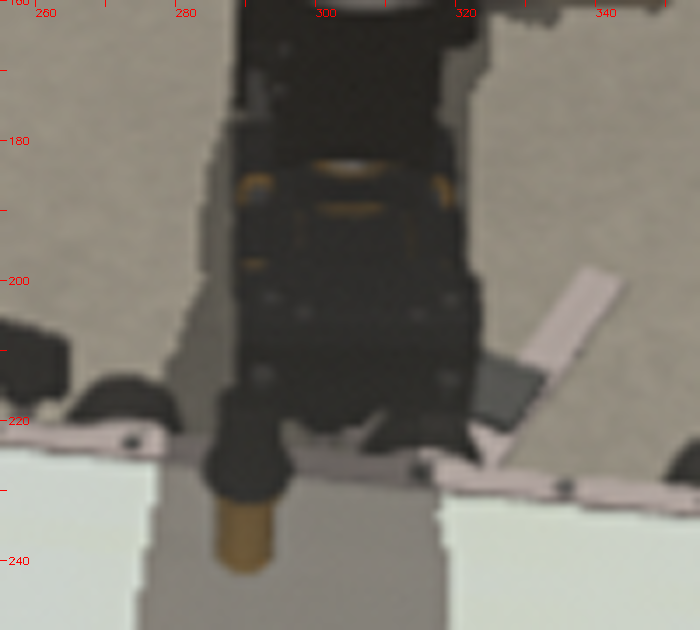

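View pics/h3.png

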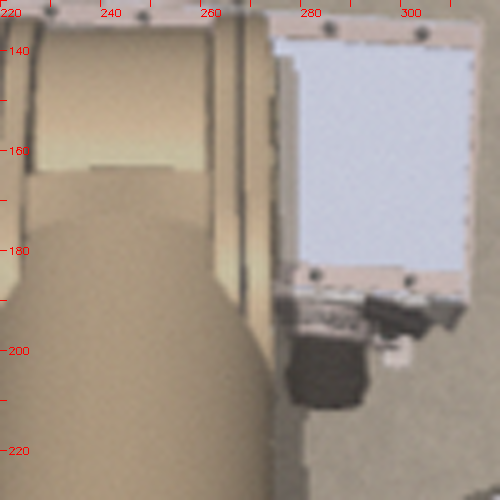

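Run:
```python
from h import *
for z in(.15,.16,.17,.18,.19,.2): print(z,proj("scene",[.669,-.031,z])[0])
t=tri([(267,163.3)],[(290,216)]);print(t, unproj("top",[(267,163.3)],.171))
print(proj("top",t),proj("scene",t),proj("scene",[[.65,-.062,.171]]))
```

```text
0.15 [300.13561712 232.86803855]
0.16 [300.35314203 229.49911073]
0.17 [300.57361471 226.08452921]
0.18 [300.79709548 222.62335965]
0.19 [301.02364634 219.11464204]
0.2 [301.25333097 215.5573898 ]
[[ 0.63725442 -0.05732872  0.16985447]] [[ 0.6370436  -0.05797805  0.171     ]]
[[266.7513463  163.30965568]] [[289.76235879 215.9942718 ]] [[287.23224876 219.07529064]]
```

arm_command(
  increments=[
    {"gripper": 5,"dx": 0,"dy": 0,"dz": 0,"spin": 10},
    {"gripper": 5,"dx": 0,"dy": 0,"dz": 0,"spin": 10},
    {"gripper": 5,"dx": 0,"dy": 0,"dz": 0,"spin": 10},
    {"gripper": 5,"dx": 0,"dy": 0,"dz": 0,"spin": 10},
    {"gripper": 5,"dx": 0,"dy": 0,"dz": 0,"spin": 10},
    {"gripper": 5,"dx": 0,"dy": 0,"dz": 0,"spin": 10},
    {"gripper": 5,"dx": 0,"dy": 0,"dz": 0,"spin": 10},
    {"gripper": 5,"dx": 0,"dy": 0,"dz": 0,"spin": 10},
  ],
)

```text
time: 40.65
ee_pos: [0.5734, -0.0309, 0.1135]
eef_rot: [0.992, 0.129, -0.0, -0.0]
ft_force: [-1.1, -1.0, -0.4]
width: 0.0099
```

arm_command(
  increments=[
    {"gripper": 5,"dx": 0,"dy": 0,"dz": 0,"spin": 10},
    {"gripper": 5,"dx": 0,"dy": 0,"dz": 0,"spin": 10},
    {"gripper": 5,"dx": 0,"dy": 0,"dz": 0,"spin": 10},
    {"gripper": 5,"dx": 0,"dy": 0,"dz": 0,"spin": 10},
    {"gripper": 5,"dx": 0,"dy": 0,"dz": 0,"spin": 10},
    {"gripper": 5,"dx": 0,"dy": 0,"dz": 0,"spin": 10},
    {"gripper": 5,"dx": 0,"dy": 0,"dz": 0.001,"spin": 0},
    {"gripper": 5,"dx": 0,"dy": 0,"dz": 0,"spin": 0},
  ],
)

```text
time: 41.65
ee_pos: [0.5738, -0.0327, 0.1135]
eef_rot: [0.924, -0.382, 0.001, 0.001]
ft_force: [-2.8, -4.7, 6.0]
width: 0.0099
```

Run:
```python
from h import *
to(.5730,-.0315,.1135,-45); print(read_state()["torque"])
im=shot("scene");crop(im,255,160,355,250,7,"h4.png")
```

```text
pos [ 0.5738 -0.0327  0.1135] yaw -44.9 j7 -2.3 w 0.0099 F [-2.8 -4.7  6. ] t 41.65
dx -0.0014 dy -0.0002 dz -0.0000 spin 0.1
[-0.92323243  0.69513631  0.0725067 ]
```

View pics/h4.png

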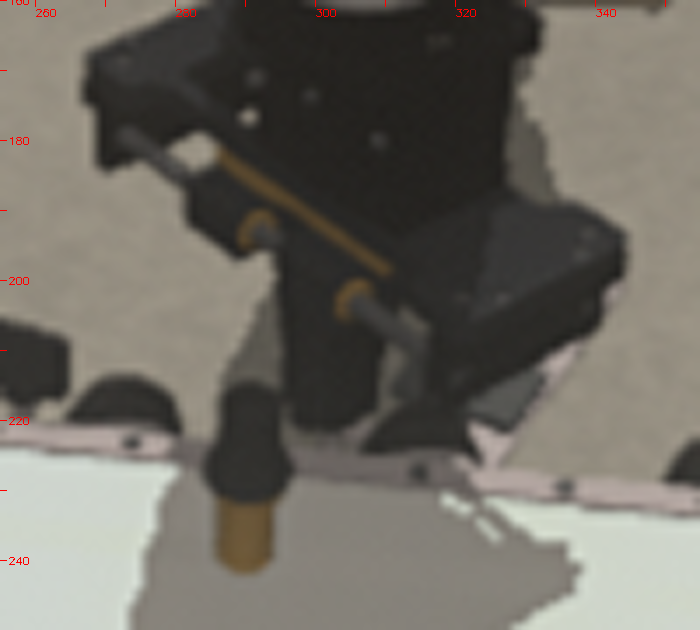

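arm_command(
  increments=[
    {"gripper": 55,"dx": 0,"dy": 0,"dz": 0,"spin": 0},
    {"gripper": 55,"dx": 0,"dy": 0,"dz": 0,"spin": 0},
    {"gripper": 55,"dx": 0,"dy": 0,"dz": 0,"spin": 0},
    {"gripper": 55,"dx": 0,"dy": 0,"dz": -0.035,"spin": 0},
    {"gripper": 55,"dx": 0,"dy": 0,"dz": -0.015,"spin": -10},
    {"gripper": 55,"dx": 0,"dy": 0,"dz": 0,"spin": -10},
    {"gripper": 55,"dx": 0,"dy": 0,"dz": 0,"spin": -10},
    {"gripper": 55,"dx": 0,"dy": 0,"dz": 0,"spin": -10},
  ],
)

```text
time: 42.7
ee_pos: [0.5736, -0.031, 0.1626]
eef_rot: [0.999, -0.039, -0.0, -0.0]
ft_force: [0.3, -0.1, 0.3]
width: 0.0479
```

arm_command(
  increments=[
    {"gripper": 55,"dx": 0,"dy": 0,"dz": 0,"spin": -10},
    {"gripper": 55,"dx": 0,"dy": 0,"dz": 0,"spin": -10},
    {"gripper": 55,"dx": 0,"dy": 0,"dz": 0,"spin": -10},
    {"gripper": 55,"dx": 0,"dy": 0,"dz": 0,"spin": -10},
    {"gripper": 55,"dx": 0,"dy": 0,"dz": 0,"spin": -10},
    {"gripper": 55,"dx": 0,"dy": 0,"dz": 0,"spin": -10},
    {"gripper": 55,"dx": 0,"dy": 0,"dz": 0,"spin": -10},
    {"gripper": 55,"dx": 0,"dy": 0,"dz": 0,"spin": -10},
  ],
)

```text
time: 43.7
ee_pos: [0.5736, -0.031, 0.1625]
eef_rot: [0.791, 0.612, -0.0, -0.0]
ft_force: [-0.0, -0.2, -0.4]
width: 0.0482
```

arm_command(
  increments=[
    {"gripper": 55,"dx": 0,"dy": 0,"dz": 0,"spin": -10},
    {"gripper": 55,"dx": 0,"dy": 0,"dz": 0,"spin": -10},
    {"gripper": 55,"dx": 0,"dy": 0,"dz": 0,"spin": -10},
    {"gripper": 55,"dx": 0,"dy": 0,"dz": 0,"spin": -10},
    {"gripper": 55,"dx": 0,"dy": 0,"dz": 0,"spin": -10},
    {"gripper": 55,"dx": 0,"dy": 0,"dz": 0,"spin": -10},
    {"gripper": 55,"dx": 0,"dy": 0,"dz": 0,"spin": 0},
    {"gripper": 55,"dx": 0,"dy": 0,"dz": 0,"spin": 0},
  ],
)

```text
time: 44.7
ee_pos: [0.5736, -0.0312, 0.1626]
eef_rot: [0.383, 0.924, 0.0, 0.0]
ft_force: [0.8, -0.6, 0.7]
width: 0.0482
```

Run:
```python
from h import *
to(.5738,-.0325,.1135,135)
im=shot("scene");crop(im,255,160,355,250,7,"h5.png")
```

```text
pos [ 0.5736 -0.0312  0.1626] yaw 134.9 j7 0.74 w 0.0482 F [ 0.8 -0.6  0.7] t 44.7
dx -0.0011 dy -0.0008 dz 0.0491 spin -0.1
```

View pics/h5.png

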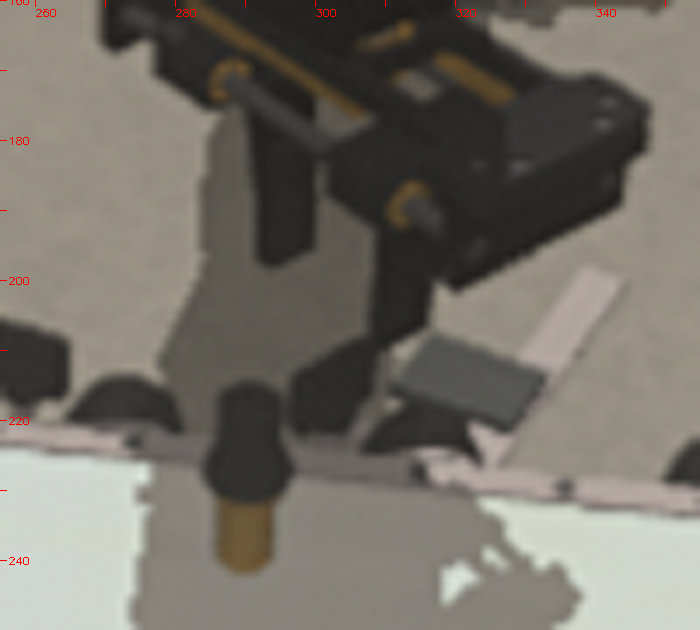

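arm_command(
  increments=[
    {"gripper": 55,"dx": -0.001,"dy": -0.0008,"dz": 0.03,"spin": 0},
    {"gripper": 55,"dx": 0,"dy": 0,"dz": 0.019,"spin": 0},
    {"gripper": 55,"dx": 0,"dy": 0,"dz": 0,"spin": 0},
    {"gripper": 5,"dx": 0,"dy": 0,"dz": 0,"spin": 0},
    {"gripper": 5,"dx": 0,"dy": 0,"dz": 0,"spin": 0},
    {"gripper": 5,"dx": 0,"dy": 0,"dz": 0,"spin": 0},
    {"gripper": 5,"dx": 0,"dy": 0,"dz": 0,"spin": 0},
    {"gripper": 5,"dx": 0,"dy": 0,"dz": 0,"spin": 0},
  ],
)

```text
time: 45.75
ee_pos: [0.5739, -0.0326, 0.1138]
eef_rot: [0.382, 0.924, -0.0, 0.0]
ft_force: [1.0, -0.8, 1.1]
width: 0.0097
```

arm_command(
  increments=[
    {"gripper": 5,"dx": 0,"dy": 0,"dz": 0,"spin": 10},
    {"gripper": 5,"dx": 0,"dy": 0,"dz": 0,"spin": 10},
    {"gripper": 5,"dx": 0,"dy": 0,"dz": 0,"spin": 10},
    {"gripper": 5,"dx": 0,"dy": 0,"dz": 0,"spin": 10},
    {"gripper": 5,"dx": 0,"dy": 0,"dz": 0,"spin": 10},
    {"gripper": 5,"dx": 0,"dy": 0,"dz": 0,"spin": 10},
    {"gripper": 5,"dx": 0,"dy": 0,"dz": 0,"spin": 0},
    {"gripper": 5,"dx": 0,"dy": 0,"dz": 0,"spin": 0},
  ],
)

```text
time: 46.75
ee_pos: [0.5735, -0.0329, 0.1138]
eef_rot: [0.792, 0.61, -0.0, 0.0]
ft_force: [-4.1, -2.4, 5.4]
width: 0.0096
```

Run:
```python
from h import *
to(.5738,-.0325,.1135,135); print(read_state()["torque"])
```

```text
pos [ 0.5735 -0.0329  0.1138] yaw 75.2 j7 -0.26 w 0.0096 F [-4.1 -2.4  5.4] t 46.75
dx 0.0005 dy 0.0002 dz 0.0003 spin -59.8
[-0.43256867  1.16344745  0.05351821]
```

arm_command(
  increments=[
    {"gripper": 5,"dx": 0,"dy": 0,"dz": 0,"spin": 5},
    {"gripper": 5,"dx": 0,"dy": 0,"dz": 0,"spin": 5},
    {"gripper": 5,"dx": 0,"dy": 0,"dz": 0,"spin": 5},
    {"gripper": 5,"dx": 0,"dy": 0,"dz": 0,"spin": 5},
    {"gripper": 5,"dx": 0,"dy": 0,"dz": 0,"spin": 5},
    {"gripper": 5,"dx": 0,"dy": 0,"dz": 0,"spin": 5},
    {"gripper": 5,"dx": 0,"dy": 0,"dz": 0,"spin": 4},
    {"gripper": 5,"dx": 0,"dy": 0,"dz": 0,"spin": 0},
  ],
)

```text
time: 47.75
ee_pos: [0.5729, -0.0324, 0.1139]
eef_rot: [0.936, 0.352, -0.001, -0.0]
ft_force: [-7.3, -1.4, 8.9]
width: 0.0097
```

Run:
```python
from h import *
to(.5738,-.0325,.1135,135); print(read_state()["torque"])
```

```text
pos [ 0.5729 -0.0324  0.1139] yaw 41.2 j7 -0.84 w 0.0097 F [-7.3 -1.4  8.9] t 47.75
dx 0.0007 dy 0.0007 dz 0.0004 spin -93.8
[0.05536215 2.09399147 0.15129974]
```

arm_command(
  increments=[
    {"gripper": 55,"dx": 0,"dy": 0,"dz": 0,"spin": 0},
    {"gripper": 55,"dx": 0,"dy": 0,"dz": 0,"spin": 0},
    {"gripper": 55,"dx": 0,"dy": 0,"dz": 0,"spin": 0},
    {"gripper": 55,"dx": 0,"dy": 0,"dz": -0.03,"spin": 0},
    {"gripper": 55,"dx": 0,"dy": 0,"dz": -0.03,"spin": 0},
    {"gripper": 55,"dx": 0,"dy": 0,"dz": -0.03,"spin": 0},
    {"gripper": 55,"dx": 0,"dy": 0,"dz": -0.03,"spin": 0},
    {"gripper": 55,"dx": 0,"dy": 0,"dz": -0.01,"spin": 0},
  ],
)

```text
time: 48.75
ee_pos: [0.5747, -0.0324, 0.2454]
eef_rot: [0.936, 0.351, 0.002, 0.0]
ft_force: [0.2, -0.6, -0.2]
width: 0.048
```

arm_command(
  increments=[
    {"gripper": 50,"dx": 0,"dy": -0.04,"dz": 0,"spin": -10},
    {"gripper": 50,"dx": 0,"dy": -0.04,"dz": 0,"spin": -10},
    {"gripper": 50,"dx": 0,"dy": -0.03,"dz": 0,"spin": -10},
    {"gripper": 50,"dx": 0,"dy": -0.02,"dz": 0,"spin": -10},
    {"gripper": 50,"dx": 0.02,"dy": 0,"dz": 0,"spin": -10},
    {"gripper": 50,"dx": 0.03,"dy": 0,"dz": 0,"spin": -10},
    {"gripper": 50,"dx": 0.03,"dy": 0,"dz": 0,"spin": -10},
    {"gripper": 50,"dx": 0,"dy": 0,"dz": 0,"spin": -10},
  ],
)

```text
time: 49.75
ee_pos: [0.4669, 0.1254, 0.2425]
eef_rot: [0.487, 0.873, -0.0, -0.001]
ft_force: [0.3, -1.2, -1.0]
width: 0.0431
```

Run:
```python
from h import *
to(.576,.2700,.24,178)
im=shot("top");crop(im,225,175,325,225,8,"h6.png")
im=shot("scene");crop(im,225,180,325,240,8,"h7.png")
```

```text
pos [0.4669 0.1254 0.2425] yaw 121.7 j7 0.2 w 0.0431 F [ 0.3 -1.2 -1. ] t 49.75
dx 0.0657 dy 0.1688 dz 0.0025 spin -56.3
```

View pics/h6.png

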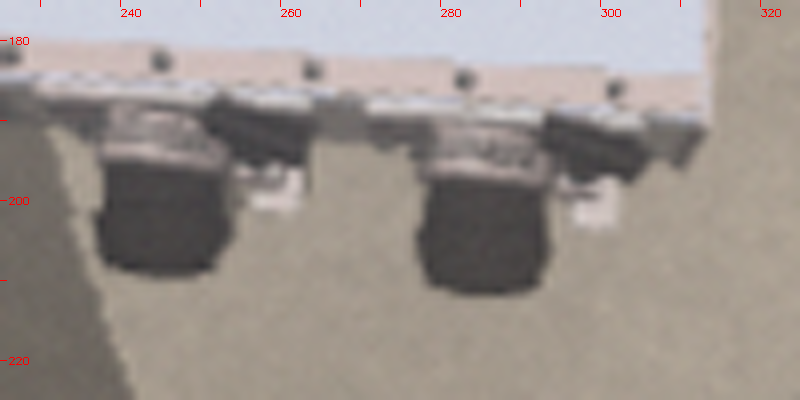

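View pics/h7.png

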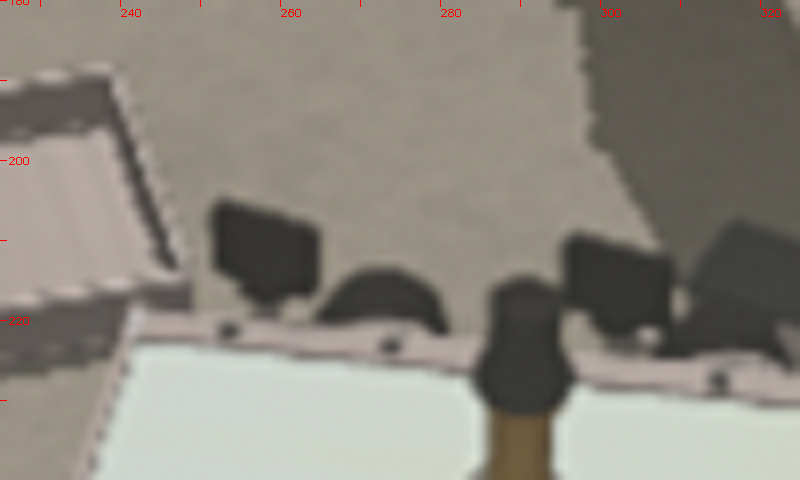

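arm_command(
  increments=[
    {"gripper": 50,"dx": 0,"dy": 0,"dz": 0,"spin": -10},
    {"gripper": 50,"dx": 0,"dy": 0,"dz": 0,"spin": -10},
    {"gripper": 50,"dx": 0,"dy": 0,"dz": 0,"spin": -10},
    {"gripper": 50,"dx": 0,"dy": 0,"dz": 0,"spin": -10},
    {"gripper": 50,"dx": 0,"dy": 0,"dz": 0,"spin": -10},
    {"gripper": 50,"dx": 0,"dy": 0,"dz": 0,"spin": -6.3},
    {"gripper": 50,"dx": 0,"dy": 0,"dz": 0,"spin": 0},
    {"gripper": 50,"dx": 0,"dy": 0,"dz": 0,"spin": 0},
  ],
)

```text
time: 50.85
ee_pos: [0.4678, 0.1226, 0.2434]
eef_rot: [0.025, 1.0, -0.0, -0.0]
ft_force: [0.3, -0.6, 0.2]
width: 0.0435
```

Run:
```python
from h import *
to(.5765,.2712,.15,178)
im=shot("top");crop(im,110,165,170,225,10,"i1.png")
```

```text
pos [0.4678 0.1226 0.2434] yaw 177.2 j7 1.17 w 0.0435 F [ 0.3 -0.6  0.2] t 50.85
dx -0.1012 dy 0.1538 dz 0.0934 spin -0.8
```

View pics/i1.png

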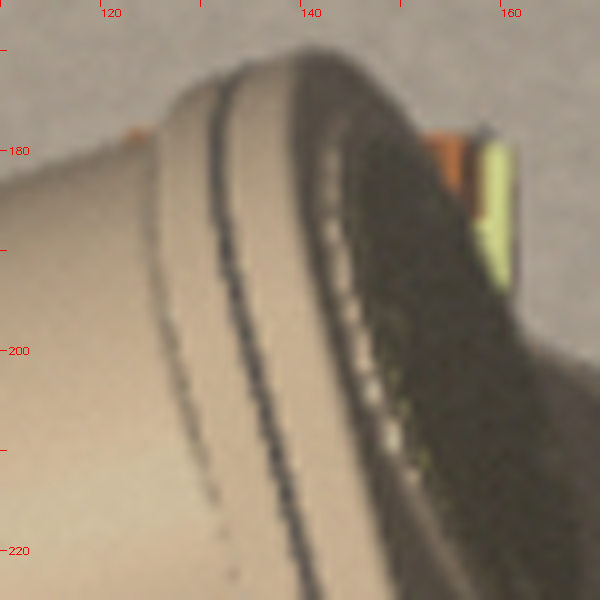

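Arm occludes the rack there, but clamp A was unchanged in the last rack view. Going in.

arm_command(
  increments=[
    {"gripper": 50,"dx": -0.025,"dy": 0.038,"dz": 0,"spin": 0},
    {"gripper": 50,"dx": -0.025,"dy": 0.038,"dz": 0,"spin": 0},
    {"gripper": 50,"dx": -0.025,"dy": 0.038,"dz": 0.02,"spin": 0},
    {"gripper": 50,"dx": -0.026,"dy": 0.0398,"dz": 0.03,"spin": 0},
    {"gripper": 50,"dx": 0,"dy": 0,"dz": 0.043,"spin": 0},
    {"gripper": 50,"dx": 0,"dy": 0,"dz": 0,"spin": -0.8},
    {"gripper": 50,"dx": 0,"dy": 0,"dz": 0,"spin": 0},
    {"gripper": 50,"dx": 0,"dy": 0,"dz": 0,"spin": 0},
  ],
  grip_force=30,
)

```text
time: 51.9
ee_pos: [0.5766, 0.2721, 0.1532]
eef_rot: [0.016, 1.0, 0.001, 0.002]
ft_force: [0.2, 1.1, 0.2]
width: 0.0435
```

Run:
```python
from h import *
to(.5765,.2712,.086,178)
im=shot("scene");crop(im,390,160,470,260,6,"i2.png")
print(proj("scene",read_state()["ee_pos"]),proj("scene",[.5765,.2712,.107]))
```

```text
pos [0.5766 0.2721 0.1532] yaw 178.2 j7 0.99 w 0.0435 F [0.2 1.1 0.2] t 51.9
dx 0.0000 dy -0.0009 dz 0.0672 spin 0.2
[[431.46871747 215.83497961]] [[426.47717077 230.43946957]]
```

View pics/i2.png

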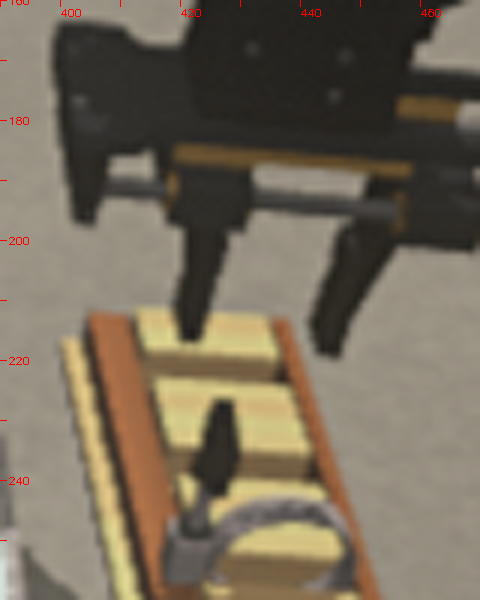

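arm_command(
  increments=[
    {"gripper": 50,"dx": 0,"dy": 0,"dz": 0.03,"spin": 0},
    {"gripper": 50,"dx": 0,"dy": 0,"dz": 0.027,"spin": 0},
    {"gripper": 50,"dx": 0,"dy": 0,"dz": 0.01,"spin": 0},
    {"gripper": 50,"dx": 0,"dy": 0,"dz": 0,"spin": 0},
    {"gripper": 5,"dx": 0,"dy": 0,"dz": 0,"spin": 0},
    {"gripper": 5,"dx": 0,"dy": 0,"dz": 0,"spin": 0},
    {"gripper": 5,"dx": 0,"dy": 0,"dz": 0,"spin": 0},
    {"gripper": 5,"dx": 0,"dy": 0,"dz": 0,"spin": 0},
  ],
)

```text
time: 52.95
ee_pos: [0.5756, 0.2721, 0.0838]
eef_rot: [0.015, 1.0, 0.0, 0.0]
ft_force: [-0.4, 0.1, 0.5]
width: 0.0115
```

Run:
```python
from h import *
to(.5765,.2712,.086,178)
```

```text
pos [0.5756 0.2721 0.0838] yaw 178.2 j7 0.99 w 0.0115 F [-0.4  0.1  0.5] t 52.95
dx -0.0009 dy -0.0008 dz -0.0022 spin 0.2
```

arm_command(
  increments=[
    {"gripper": 5,"dx": 0,"dy": 0,"dz": 0,"spin": 0},
    {"gripper": 5,"dx": 0,"dy": 0,"dz": 0,"spin": 0},
    {"gripper": 5,"dx": 0,"dy": 0,"dz": -0.01,"spin": 0},
    {"gripper": 5,"dx": 0,"dy": 0,"dz": -0.02,"spin": 0},
    {"gripper": 5,"dx": 0,"dy": 0,"dz": -0.03,"spin": 0},
    {"gripper": 5,"dx": 0,"dy": 0,"dz": -0.03,"spin": 0},
    {"gripper": 5,"dx": 0,"dy": 0,"dz": -0.02,"spin": 0},
    {"gripper": 5,"dx": 0,"dy": 0,"dz": 0,"spin": 2.5},
  ],
)

```text
time: 53.95
ee_pos: [0.5765, 0.2727, 0.1975]
eef_rot: [0.037, 0.999, 0.001, 0.002]
ft_force: [0.6, 0.9, -1.7]
width: 0.0098
```

Run:
```python
from h import *
to(.511,.0755,.195,175.5)
im=shot("scene");crop(im,370,120,490,280,4,"i3.png")
```

```text
pos [0.5765 0.2727 0.1975] yaw 175.7 j7 0.96 w 0.0098 F [ 0.6  0.9 -1.7] t 53.95
dx 0.0505 dy -0.2015 dz 0.0025 spin 0.2
```

View pics/i3.png

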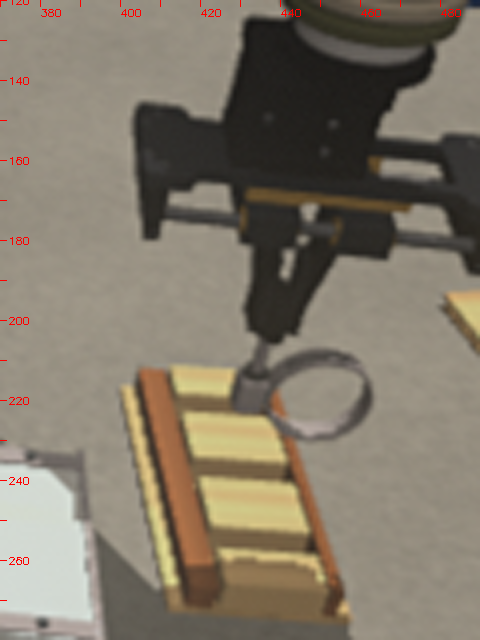

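arm_command(
  increments=[
    {"gripper": 5,"dx": 0.012,"dy": -0.03,"dz": 0,"spin": 0},
    {"gripper": 5,"dx": 0.012,"dy": -0.045,"dz": 0,"spin": 0},
    {"gripper": 5,"dx": 0.012,"dy": -0.045,"dz": 0,"spin": 0},
    {"gripper": 5,"dx": 0.012,"dy": -0.045,"dz": 0,"spin": 0},
    {"gripper": 5,"dx": 0.0025,"dy": -0.036,"dz": 0,"spin": 0},
    {"gripper": 5,"dx": 0,"dy": 0,"dz": 0,"spin": 0},
    {"gripper": 5,"dx": 0,"dy": 0,"dz": 0.03,"spin": 0},
    {"gripper": 5,"dx": 0,"dy": 0,"dz": 0.03,"spin": 0},
  ],
)

```text
time: 55.0
ee_pos: [0.5107, 0.0765, 0.1338]
eef_rot: [0.036, 0.999, 0.0, 0.001]
ft_force: [0.7, 0.5, -1.4]
width: 0.0097
```

arm_command(
  increments=[
    {"gripper": 5,"dx": 0,"dy": 0,"dz": 0.01,"spin": 0},
    {"gripper": 5,"dx": 0,"dy": 0,"dz": 0,"spin": 0},
    {"gripper": 5,"dx": 0,"dy": 0,"dz": 0,"spin": 0},
    {"gripper": 5,"dx": 0,"dy": 0,"dz": 0,"spin": 0},
    {"gripper": 5,"dx": 0,"dy": 0,"dz": 0,"spin": 0},
    {"gripper": 5,"dx": 0,"dy": 0,"dz": 0,"spin": 0},
    {"gripper": 5,"dx": 0,"dy": 0,"dz": 0,"spin": 0},
    {"gripper": 5,"dx": 0,"dy": 0,"dz": 0,"spin": 0},
  ],
)

```text
time: 56.0
ee_pos: [0.5103, 0.0753, 0.1236]
eef_rot: [0.037, 0.999, -0.0, -0.0]
ft_force: [0.1, 0.3, 0.4]
width: 0.0099
```

Run:
```python
from h import *
to(.511,.0755,.1148,175.7)
p=read_state()["ee_pos"]
overlay("scene",300,180,400,250,8,"i4.png",ring=p+[.001,.038,-.0838+.035],ports=(.11,),shift=(.7,0))
```

```text
pos [0.5103 0.0753 0.1236] yaw 175.7 j7 1.26 w 0.0099 F [0.1 0.3 0.4] t 56.0
dx -0.0007 dy 0.0002 dz 0.0088 spin 0.0
```

View pics/i4.png

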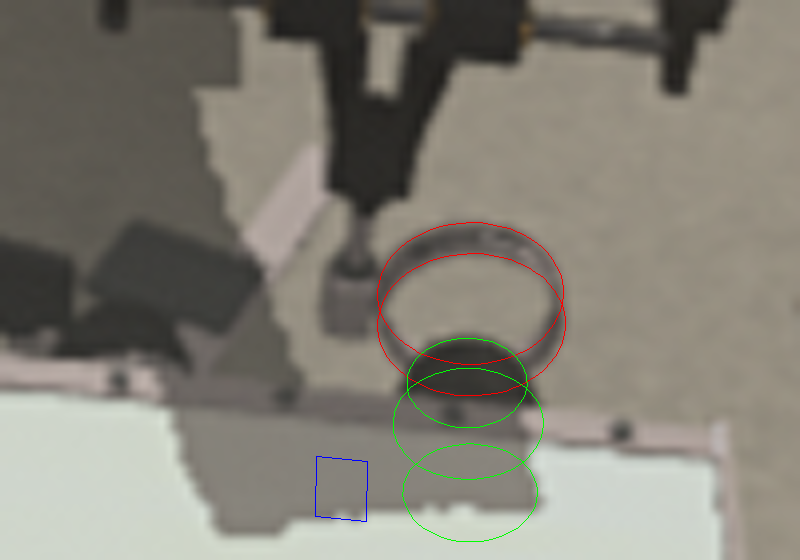

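arm_command(
  increments=[
    {"gripper": 5,"dx": 0,"dy": 0,"dz": 0.0088,"spin": 0},
    {"gripper": 5,"dx": 0,"dy": 0,"dz": 0,"spin": 0},
    {"gripper": 5,"dx": -0.0085,"dy": 0.0004,"dz": 0,"spin": 0},
    {"gripper": 5,"dx": -0.0085,"dy": 0.0004,"dz": 0,"spin": 0},
    {"gripper": 5,"dx": -0.0085,"dy": 0.0004,"dz": 0,"spin": 0},
    {"gripper": 5,"dx": -0.0085,"dy": 0.0004,"dz": 0,"spin": 0},
    {"gripper": 5,"dx": -0.0085,"dy": 0.0004,"dz": 0,"spin": 0},
    {"gripper": 5,"dx": 0,"dy": 0,"dz": 0,"spin": 0},
  ],
)

```text
time: 57.05
ee_pos: [0.5533, 0.0741, 0.1147]
eef_rot: [0.037, 0.999, -0.0, 0.0]
ft_force: [-1.0, -0.4, -1.5]
width: 0.0099
```

Run:
```python
from h import *
to(.577,.074,.1148,175.7)
p=read_state()["ee_pos"]
overlay("scene",300,180,400,250,8,"i5.png",ring=p+[.001,.038,-.0838+.035],ports=(.11,),shift=(.7,0))
```

```text
pos [0.5533 0.0741 0.1147] yaw 175.7 j7 1.28 w 0.0099 F [-1.  -0.4 -1.5] t 57.05
dx -0.0236 dy 0.0016 dz -0.0001 spin 0.0
```

View pics/i5.png

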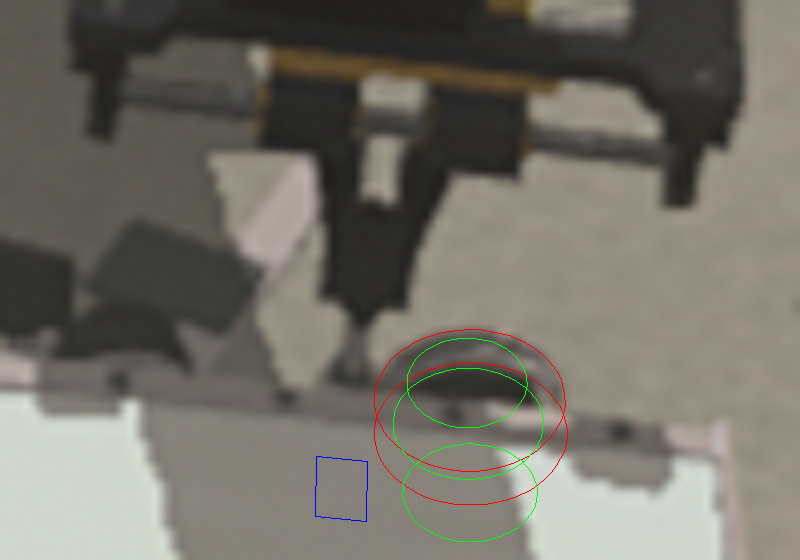

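arm_command(
  increments=[
    {"gripper": 5,"dx": -0.007,"dy": 0.0003,"dz": 0,"spin": 0},
    {"gripper": 5,"dx": -0.007,"dy": 0.0003,"dz": 0,"spin": 0},
    {"gripper": 5,"dx": -0.004,"dy": 0.0002,"dz": 0,"spin": 0},
    {"gripper": 5,"dx": -0.002,"dy": 0.0001,"dz": 0,"spin": 0},
    {"gripper": 5,"dx": -0.002,"dy": 0.0001,"dz": 0,"spin": 0},
    {"gripper": 5,"dx": -0.001,"dy": 0,"dz": 0,"spin": 0},
    {"gripper": 5,"dx": 0,"dy": 0,"dz": 0,"spin": 0},
    {"gripper": 5,"dx": 0,"dy": 0,"dz": 0,"spin": 0},
  ],
)

```text
time: 58.1
ee_pos: [0.5758, 0.0735, 0.1149]
eef_rot: [0.037, 0.999, -0.0, 0.0]
ft_force: [0.0, 0.5, -0.4]
width: 0.0098
```

Run:
```python
from h import *
to(.577,.074,.1148,175.7); print(read_state()["torque"])
```

```text
pos [0.5758 0.0735 0.1149] yaw 175.7 j7 1.29 w 0.0098 F [ 0.   0.5 -0.4] t 58.1
dx -0.0012 dy 0.0006 dz 0.0001 spin 0.0
[ 0.06192508 -0.13656556  0.00124336]
```

arm_command(
  increments=[
    {"gripper": 5,"dx": -0.0012,"dy": 0.0001,"dz": 0,"spin": 0},
    {"gripper": 5,"dx": -0.0012,"dy": 0.0001,"dz": 0,"spin": 0},
    {"gripper": 5,"dx": 0,"dy": 0,"dz": 0,"spin": 0},
    {"gripper": 5,"dx": 0.0002,"dy": 0.0025,"dz": 0,"spin": 0},
    {"gripper": 5,"dx": 0.0002,"dy": 0.0025,"dz": 0,"spin": 0},
    {"gripper": 5,"dx": 0,"dy": 0,"dz": 0,"spin": 0},
    {"gripper": 5,"dx": 0,"dy": 0,"dz": 0,"spin": 0},
    {"gripper": 5,"dx": 0,"dy": 0,"dz": 0,"spin": 0},
  ],
)

```text
time: 59.1
ee_pos: [0.5775, 0.0785, 0.1144]
eef_rot: [0.037, 0.999, -0.0, -0.001]
ft_force: [-5.4, -1.1, -1.5]
width: 0.0093
```

Run:
```python
from h import *
to(.577,.078,.1113,175.7); print(read_state()["torque"])
```

```text
pos [0.5775 0.0785 0.1144] yaw 175.8 j7 1.28 w 0.0093 F [-5.4 -1.1 -1.5] t 59.1
dx 0.0005 dy -0.0006 dz 0.0031 spin 0.1
[-0.16398121  1.28845389 -0.02544191]
```

Contact with the flange. Back off slightly, lower to the ledge, and turn.

arm_command(
  increments=[
    {"gripper": 5,"dx": 0.0015,"dy": -0.0001,"dz": 0,"spin": 0},
    {"gripper": 5,"dx": 0,"dy": 0,"dz": 0.002,"spin": 0},
    {"gripper": 5,"dx": 0,"dy": 0,"dz": 0.002,"spin": 0},
    {"gripper": 5,"dx": 0,"dy": 0,"dz": 0,"spin": 5},
    {"gripper": 5,"dx": 0,"dy": 0,"dz": 0,"spin": 10},
    {"gripper": 5,"dx": 0,"dy": 0,"dz": 0,"spin": 10},
    {"gripper": 5,"dx": 0,"dy": 0,"dz": 0,"spin": 10},
    {"gripper": 5,"dx": 0,"dy": 0,"dz": 0,"spin": 10},
  ],
  grip_force=45,
)

```text
time: 60.1
ee_pos: [0.577, 0.0789, 0.1109]
eef_rot: [0.419, 0.908, 0.0, 0.0]
ft_force: [-0.2, 1.3, -0.8]
width: 0.0098
```

Run:
```python
from h import *
to(.577,.078,.1113,175.7); print(read_state()["torque"])
im=shot("scene");crop(im,300,160,400,250,7,"i6.png")
```

```text
pos [0.577  0.0789 0.1109] yaw 130.4 j7 0.52 w 0.0098 F [-0.2  1.3 -0.8] t 60.1
dx -0.0006 dy -0.0006 dz -0.0004 spin -45.3
[0.12732518 0.11747048 0.09193967]
```

View pics/i6.png

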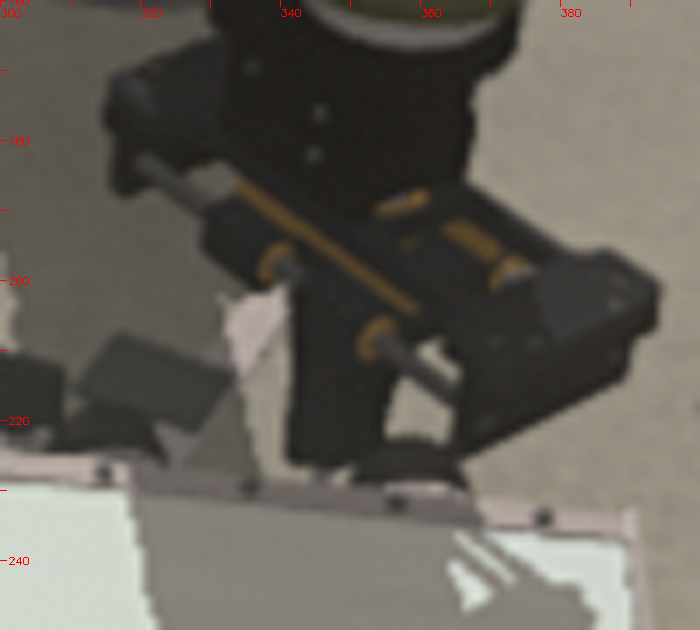

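arm_command(
  increments=[
    {"gripper": 5,"dx": 0,"dy": 0,"dz": 0,"spin": 10},
    {"gripper": 5,"dx": 0,"dy": 0,"dz": 0,"spin": 10},
    {"gripper": 5,"dx": 0,"dy": 0,"dz": 0,"spin": 10},
    {"gripper": 5,"dx": 0,"dy": 0,"dz": 0,"spin": 10},
    {"gripper": 5,"dx": 0,"dy": 0,"dz": 0,"spin": 10},
    {"gripper": 5,"dx": 0,"dy": 0,"dz": 0,"spin": 10},
    {"gripper": 5,"dx": 0,"dy": 0,"dz": 0,"spin": 10},
    {"gripper": 5,"dx": 0,"dy": 0,"dz": 0,"spin": 10},
  ],
)

```text
time: 61.15
ee_pos: [0.577, 0.0788, 0.1109]
eef_rot: [0.904, 0.428, 0.0, 0.0]
ft_force: [-0.4, 0.1, -0.9]
width: 0.0096
```

arm_command(
  increments=[
    {"gripper": 5,"dx": 0,"dy": 0,"dz": 0,"spin": 10},
    {"gripper": 5,"dx": 0,"dy": 0,"dz": 0,"spin": 10},
    {"gripper": 5,"dx": 0,"dy": 0,"dz": 0,"spin": 10},
    {"gripper": 5,"dx": 0,"dy": 0,"dz": 0,"spin": 10},
    {"gripper": 5,"dx": 0,"dy": 0,"dz": 0,"spin": 10},
    {"gripper": 5,"dx": 0,"dy": 0,"dz": 0,"spin": 10},
    {"gripper": 5,"dx": 0,"dy": 0,"dz": 0,"spin": 10},
    {"gripper": 5,"dx": 0,"dy": 0,"dz": 0,"spin": 10},
  ],
)

```text
time: 62.15
ee_pos: [0.5768, 0.0775, 0.1109]
eef_rot: [0.967, -0.254, 0.0, 0.001]
ft_force: [-3.0, -3.7, 0.9]
width: 0.0097
```

arm_command(
  increments=[
    {"gripper": 5,"dx": 0,"dy": 0,"dz": 0,"spin": 0},
    {"gripper": 5,"dx": 0,"dy": 0,"dz": 0.001,"spin": 0},
    {"gripper": 5,"dx": 0,"dy": 0,"dz": 0,"spin": 0},
    {"gripper": 5,"dx": 0,"dy": 0,"dz": 0,"spin": 0},
    {"gripper": 55,"dx": 0,"dy": 0,"dz": 0,"spin": 0},
    {"gripper": 55,"dx": 0,"dy": 0,"dz": 0,"spin": 0},
    {"gripper": 55,"dx": 0,"dy": 0,"dz": 0,"spin": 0},
    {"gripper": 55,"dx": 0,"dy": 0,"dz": -0.035,"spin": 0},
  ],
)

```text
time: 63.15
ee_pos: [0.5751, 0.0787, 0.143]
eef_rot: [0.968, -0.252, -0.002, 0.001]
ft_force: [1.2, 1.0, 1.0]
width: 0.0416
```

Run:
```python
from h import *
to(.577,.078,.1113,-30); print(read_state()["torque"])
im=shot("scene");crop(im,300,160,400,250,7,"i7.png")
```

```text
pos [0.5751 0.0787 0.143 ] yaw -29.2 j7 -2.15 w 0.0416 F [1.2 1.  1. ] t 63.15
dx 0.0020 dy -0.0004 dz 0.0317 spin 0.8
[ 0.06985455  0.02809919 -0.0077873 ]
```

View pics/i7.png

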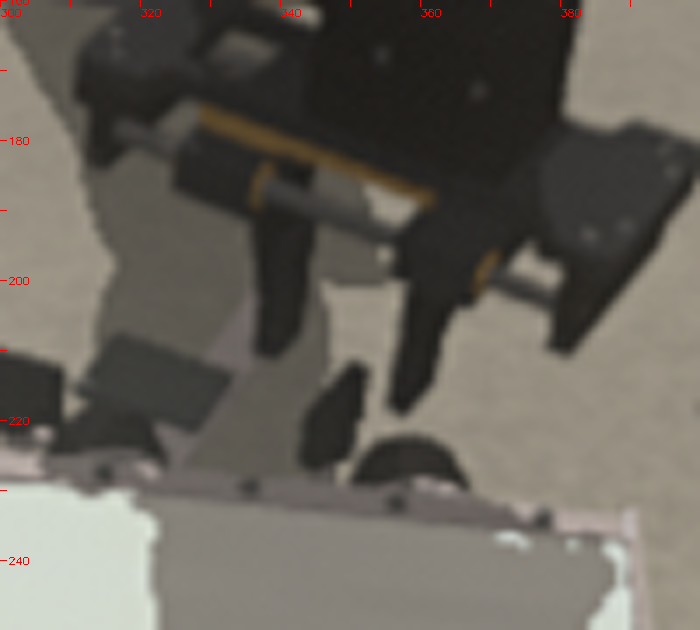

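arm_command(
  increments=[
    {"gripper": 55,"dx": 0,"dy": 0,"dz": -0.015,"spin": -10},
    {"gripper": 55,"dx": 0,"dy": 0,"dz": 0,"spin": -10},
    {"gripper": 55,"dx": 0,"dy": 0,"dz": 0,"spin": -10},
    {"gripper": 55,"dx": 0,"dy": 0,"dz": 0,"spin": -10},
    {"gripper": 55,"dx": 0,"dy": 0,"dz": 0,"spin": -10},
    {"gripper": 55,"dx": 0,"dy": 0,"dz": 0,"spin": -10},
    {"gripper": 55,"dx": 0,"dy": 0,"dz": 0,"spin": -10},
    {"gripper": 55,"dx": 0,"dy": 0,"dz": 0,"spin": -10},
  ],
)

```text
time: 64.2
ee_pos: [0.5768, 0.0788, 0.1598]
eef_rot: [0.902, 0.432, 0.0, -0.0]
ft_force: [0.8, 0.7, 0.8]
width: 0.0477
```

arm_command(
  increments=[
    {"gripper": 55,"dx": 0,"dy": 0,"dz": 0,"spin": -10},
    {"gripper": 55,"dx": 0,"dy": 0,"dz": 0,"spin": -10},
    {"gripper": 55,"dx": 0,"dy": 0,"dz": 0,"spin": -10},
    {"gripper": 55,"dx": 0,"dy": 0,"dz": 0,"spin": -10},
    {"gripper": 55,"dx": 0,"dy": 0,"dz": 0,"spin": -10},
    {"gripper": 55,"dx": 0,"dy": 0,"dz": 0,"spin": -10},
    {"gripper": 55,"dx": 0,"dy": 0,"dz": 0,"spin": -10},
    {"gripper": 55,"dx": 0,"dy": 0,"dz": 0,"spin": -10},
  ],
)

```text
time: 65.2
ee_pos: [0.5768, 0.0788, 0.1598]
eef_rot: [0.414, 0.91, 0.0, 0.0]
ft_force: [-0.3, -1.2, -0.1]
width: 0.0477
```

arm_command(
  increments=[
    {"gripper": 55,"dx": 0,"dy": 0,"dz": 0,"spin": -10},
    {"gripper": 55,"dx": 0,"dy": 0,"dz": 0,"spin": -10},
    {"gripper": 55,"dx": 0,"dy": 0,"dz": 0,"spin": 0},
    {"gripper": 55,"dx": 0,"dy": 0,"dz": 0,"spin": 0},
    {"gripper": 55,"dx": 0,"dy": 0,"dz": 0,"spin": 0},
    {"gripper": 55,"dx": 0,"dy": 0,"dz": 0,"spin": 0},
    {"gripper": 55,"dx": 0,"dy": 0,"dz": 0,"spin": 0},
    {"gripper": 55,"dx": 0,"dy": 0,"dz": 0,"spin": 0},
  ],
)

```text
time: 66.2
ee_pos: [0.5767, 0.0785, 0.1599]
eef_rot: [0.253, 0.968, -0.0, 0.0]
ft_force: [0.3, -0.8, -0.1]
width: 0.0478
```

Run:
```python
from h import *
to(.5768,.0775,.1109,151)
im=shot("scene");crop(im,300,160,400,250,7,"i8.png")
```

```text
pos [0.5767 0.0785 0.1599] yaw 150.7 j7 0.88 w 0.0478 F [ 0.3 -0.8 -0.1] t 66.2
dx -0.0006 dy -0.0009 dz 0.0490 spin -0.3
```

View pics/i8.png

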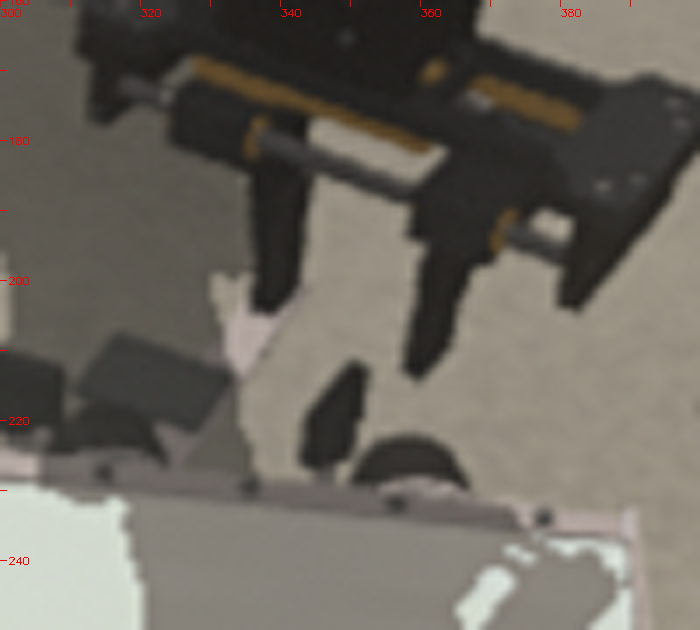

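arm_command(
  increments=[
    {"gripper": 55,"dx": -0.0005,"dy": -0.0009,"dz": 0.03,"spin": 0},
    {"gripper": 55,"dx": 0,"dy": 0,"dz": 0.019,"spin": 0},
    {"gripper": 55,"dx": 0,"dy": 0,"dz": 0,"spin": 0},
    {"gripper": 5,"dx": 0,"dy": 0,"dz": 0,"spin": 0},
    {"gripper": 5,"dx": 0,"dy": 0,"dz": 0,"spin": 0},
    {"gripper": 5,"dx": 0,"dy": 0,"dz": 0,"spin": 0},
    {"gripper": 5,"dx": 0,"dy": 0,"dz": 0,"spin": 0},
    {"gripper": 5,"dx": 0,"dy": 0,"dz": 0,"spin": 0},
  ],
)

```text
time: 67.25
ee_pos: [0.5768, 0.0775, 0.111]
eef_rot: [0.253, 0.968, 0.0, 0.0]
ft_force: [-0.1, 0.2, 0.9]
width: 0.0095
```

arm_command(
  increments=[
    {"gripper": 5,"dx": 0,"dy": 0,"dz": 0,"spin": 10},
    {"gripper": 5,"dx": 0,"dy": 0,"dz": 0,"spin": 10},
    {"gripper": 5,"dx": 0,"dy": 0,"dz": 0,"spin": 10},
    {"gripper": 5,"dx": 0,"dy": 0,"dz": 0,"spin": 10},
    {"gripper": 5,"dx": 0,"dy": 0,"dz": 0,"spin": 10},
    {"gripper": 5,"dx": 0,"dy": 0,"dz": 0,"spin": 10},
    {"gripper": 5,"dx": 0,"dy": 0,"dz": 0,"spin": 10},
    {"gripper": 5,"dx": 0,"dy": 0,"dz": 0,"spin": 5},
  ],
)

```text
time: 68.25
ee_pos: [0.5758, 0.0769, 0.111]
eef_rot: [0.791, 0.612, -0.001, -0.0]
ft_force: [-5.6, -1.4, 5.7]
width: 0.0098
```

arm_command(
  increments=[
    {"gripper": 5,"dx": 0,"dy": 0,"dz": 0,"spin": 5},
    {"gripper": 5,"dx": 0,"dy": 0,"dz": 0,"spin": 5},
    {"gripper": 5,"dx": 0,"dy": 0,"dz": 0,"spin": 5},
    {"gripper": 5,"dx": 0,"dy": 0,"dz": 0,"spin": 5},
    {"gripper": 5,"dx": 0,"dy": 0,"dz": 0,"spin": 5},
    {"gripper": 5,"dx": 0,"dy": 0,"dz": 0,"spin": 5},
    {"gripper": 5,"dx": 0,"dy": 0,"dz": 0,"spin": 4},
    {"gripper": 5,"dx": 0,"dy": 0,"dz": 0,"spin": 0},
  ],
)

```text
time: 69.25
ee_pos: [0.5756, 0.0777, 0.1112]
eef_rot: [0.934, 0.356, -0.001, -0.001]
ft_force: [-6.9, -1.1, 7.9]
width: 0.0098
```

Run:
```python
from h import *
to(.5768,.0775,.1109,41); print(read_state()["torque"])
```

```text
pos [0.5756 0.0777 0.1112] yaw 41.7 j7 -0.94 w 0.0098 F [-6.9 -1.1  7.9] t 69.25
dx 0.0007 dy 0.0009 dz 0.0003 spin 0.7
[0.00254925 1.83362306 0.26614284]
```

arm_command(
  increments=[
    {"gripper": 55,"dx": 0,"dy": 0,"dz": 0,"spin": 0},
    {"gripper": 55,"dx": 0,"dy": 0,"dz": 0,"spin": 0},
    {"gripper": 55,"dx": 0,"dy": 0,"dz": 0,"spin": 0},
    {"gripper": 55,"dx": 0,"dy": 0,"dz": -0.03,"spin": 0},
    {"gripper": 55,"dx": 0,"dy": 0,"dz": -0.04,"spin": 0},
    {"gripper": 55,"dx": 0,"dy": 0,"dz": -0.04,"spin": 0},
    {"gripper": 55,"dx": 0,"dy": 0,"dz": -0.03,"spin": 0},
    {"gripper": 55,"dx": 0,"dy": 0,"dz": 0,"spin": 0},
  ],
)

```text
time: 70.25
ee_pos: [0.578, 0.0775, 0.2534]
eef_rot: [0.934, 0.356, 0.002, 0.0]
ft_force: [0.2, -0.1, 0.2]
width: 0.0479
```

Run:
```python
from h import *
to(.42,-.1,.25,90)
im=shot("scene");crop(im,225,170,385,250,5,"j1.png")
```

```text
pos [0.578  0.0775 0.2534] yaw 41.7 j7 -0.98 w 0.0479 F [ 0.2 -0.1  0.2] t 70.25
dx -0.2361 dy 0.0273 dz 0.0034 spin -48.3
```

View pics/j1.png

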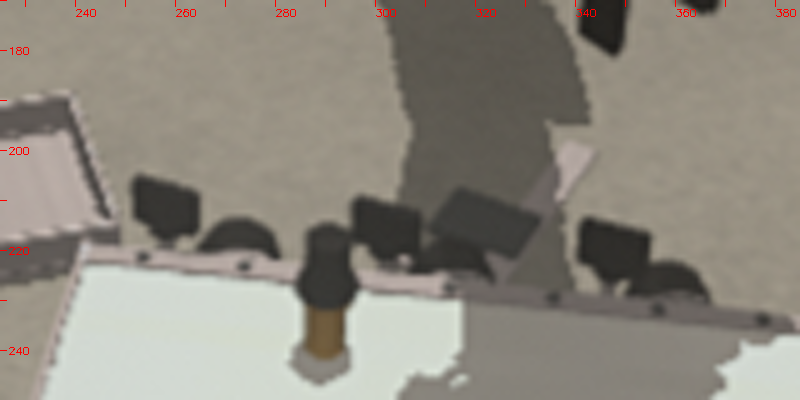

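arm_command(
  increments=[
    {"gripper": 55,"dx": -0.05,"dy": 0.006,"dz": 0,"spin": 0},
    {"gripper": 55,"dx": -0.05,"dy": 0.006,"dz": 0,"spin": 0},
    {"gripper": 55,"dx": -0.05,"dy": 0.006,"dz": 0,"spin": 0},
    {"gripper": 55,"dx": -0.05,"dy": 0.006,"dz": 0,"spin": 0},
    {"gripper": 55,"dx": 0,"dy": 0,"dz": 0,"spin": 0},
    {"gripper": 55,"dx": 0,"dy": 0,"dz": 0,"spin": 0},
    {"gripper": 55,"dx": 0,"dy": 0,"dz": 0,"spin": 0},
    {"gripper": 55,"dx": 0,"dy": 0,"dz": 0,"spin": 0},
  ],
)

```text
time: 71.3
ee_pos: [0.4437, -0.073, 0.2505]
eef_rot: [0.934, 0.357, -0.0, 0.0]
ft_force: [0.9, 0.0, -0.5]
width: 0.0478
```

Run:
```python
from h import *
to(.637,-.0565,.25,90)
im=shot("top","raw_top1.png");crop(im,185,170,315,220,6,"j2.png");crop(im,160,110,410,290,3,"j3.png")
```

```text
pos [ 0.4437 -0.073   0.2505] yaw 41.8 j7 -0.83 w 0.0478 F [ 0.9  0.  -0.5] t 71.3
dx 0.1550 dy 0.1166 dz 0.0005 spin -48.2
```

View pics/j2.png

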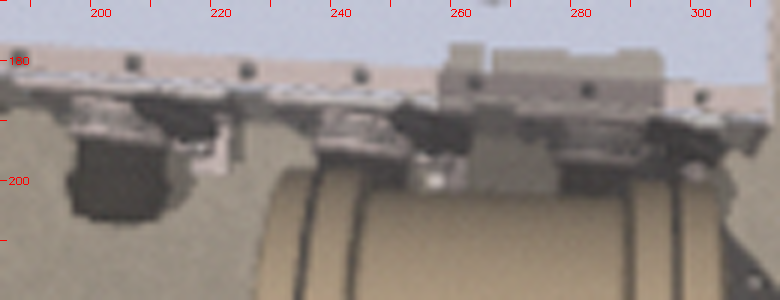

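View pics/j3.png

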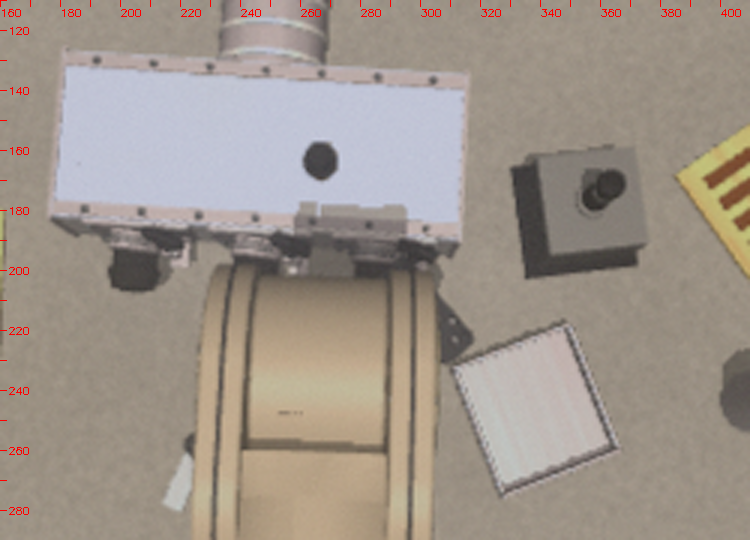

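arm_command(
  increments=[
    {"gripper": 55,"dx": 0.039,"dy": 0.029,"dz": 0,"spin": 0},
    {"gripper": 55,"dx": 0.039,"dy": 0.029,"dz": 0,"spin": 0},
    {"gripper": 55,"dx": 0.039,"dy": 0.029,"dz": 0,"spin": 0},
    {"gripper": 55,"dx": 0.038,"dy": 0.0296,"dz": 0,"spin": 0},
    {"gripper": 55,"dx": 0,"dy": 0,"dz": 0,"spin": 0},
    {"gripper": 55,"dx": 0,"dy": 0,"dz": 0.03,"spin": 0},
    {"gripper": 55,"dx": 0,"dy": 0,"dz": 0.025,"spin": 0},
    {"gripper": 55,"dx": 0,"dy": 0,"dz": 0,"spin": 0},
  ],
)

```text
time: 72.35
ee_pos: [0.6353, -0.0571, 0.1943]
eef_rot: [0.934, 0.356, -0.002, -0.001]
ft_force: [0.2, -0.7, 0.3]
width: 0.048
```

Run:
```python
from h import *
to(.637,-.057,.147)
im=shot("scene");crop(im,240,160,340,250,7,"j4.png")
print(proj("scene",read_state()["ee_pos"]))
```

```text
pos [ 0.6353 -0.0571  0.1943] yaw 41.8 j7 -0.66 w 0.048 F [ 0.2 -0.7  0.3] t 72.35
dx 0.0013 dy 0.0011 dz 0.0473 
[[290.20955209 206.62151677]]
```

View pics/j4.png

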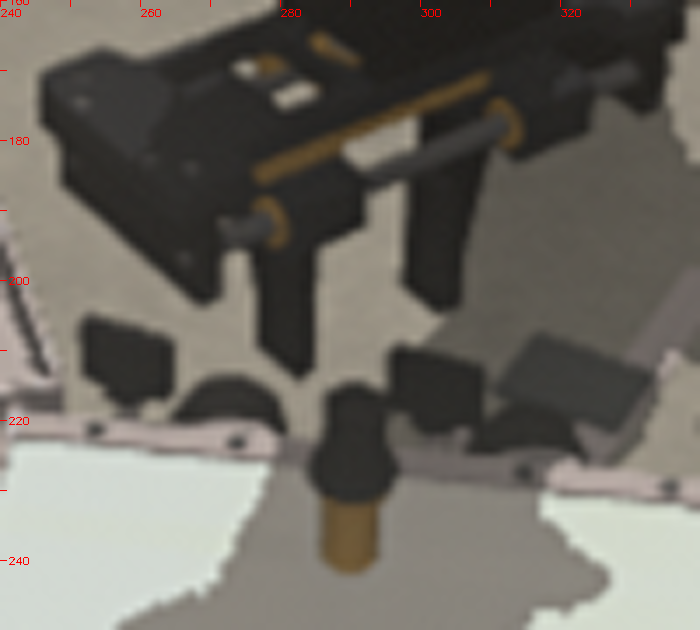

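arm_command(
  increments=[
    {"gripper": 55,"dx": 0.001,"dy": 0.001,"dz": 0.025,"spin": 0},
    {"gripper": 55,"dx": 0,"dy": 0,"dz": 0.022,"spin": 0},
    {"gripper": 55,"dx": 0,"dy": 0,"dz": 0,"spin": 0},
    {"gripper": 10,"dx": 0,"dy": 0,"dz": 0,"spin": 0},
    {"gripper": 10,"dx": 0,"dy": 0,"dz": 0,"spin": 0},
    {"gripper": 10,"dx": 0,"dy": 0,"dz": 0,"spin": 0},
    {"gripper": 10,"dx": 0,"dy": 0,"dz": 0,"spin": 0},
    {"gripper": 10,"dx": 0,"dy": 0,"dz": 0,"spin": 0},
  ],
  grip_force=20,
)

```text
time: 73.4
ee_pos: [0.6386, -0.0577, 0.1494]
eef_rot: [0.934, 0.356, 0.001, 0.0]
ft_force: [1.1, -0.8, 3.7]
width: 0.0215
```

arm_command(
  increments=[
    {"gripper": 10,"dx": 0,"dy": 0,"dz": -0.01,"spin": 0},
    {"gripper": 10,"dx": 0,"dy": 0,"dz": -0.02,"spin": 0},
    {"gripper": 10,"dx": 0,"dy": 0,"dz": -0.03,"spin": 0},
    {"gripper": 10,"dx": 0,"dy": 0,"dz": -0.03,"spin": 0},
    {"gripper": 10,"dx": 0,"dy": 0,"dz": 0,"spin": 0},
    {"gripper": 10,"dx": 0,"dy": 0,"dz": 0,"spin": 0},
    {"gripper": 10,"dx": 0,"dy": 0,"dz": 0,"spin": 0},
    {"gripper": 10,"dx": 0,"dy": 0,"dz": 0,"spin": 0},
  ],
)

```text
time: 74.4
ee_pos: [0.6378, -0.0574, 0.2382]
eef_rot: [0.934, 0.356, -0.001, -0.0]
ft_force: [0.5, -0.7, -0.8]
width: 0.0216
```

Run:
```python
from h import *
im=shot("scene","raw_s2.png");crop(im,240,140,340,250,6,"j5.png");
im=shot("top","raw_top2.png");crop(im,300,200,380,290,6,"j6.png")
# dish centre from corners (j3 crop k=3 off 160,110)
c=np.array([(450,366),(567,322),(616,447),(502,494)])/3+[160,110]
q=unproj("top",c,.028);print(q,q.mean(0))
to(q.mean(0)[0],q.mean(0)[1]+.001,.23)
```

```text
[[ 0.47520569 -0.17957501  0.028     ]
 [ 0.51899367 -0.28933407  0.028     ]
 [ 0.40328713 -0.33545368  0.028     ]
 [ 0.35800325 -0.22940062  0.028     ]] [ 0.43887243 -0.25844085  0.028     ]
pos [ 0.638  -0.0574  0.2385] yaw 41.7 j7 -0.67 w 0.0212 F [ 0.2 -0.5 -0.5] t 74.5
dx -0.2817 dy 0.0167 dz 0.0085
```

View pics/j5.png

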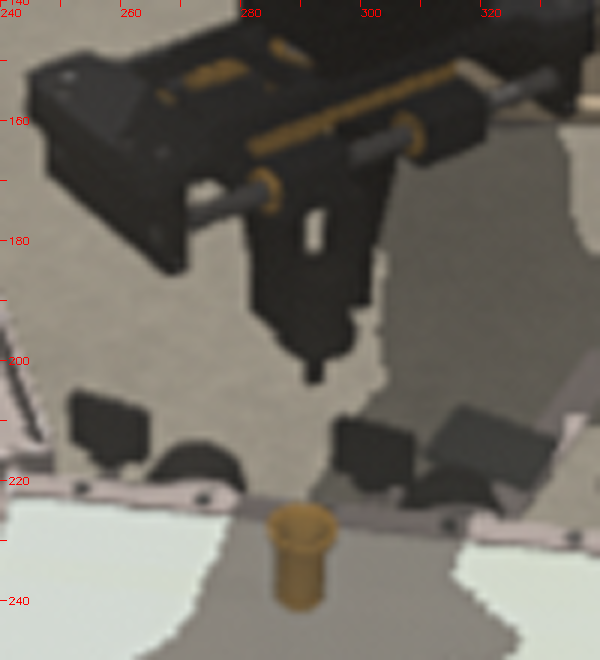

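View pics/j6.png

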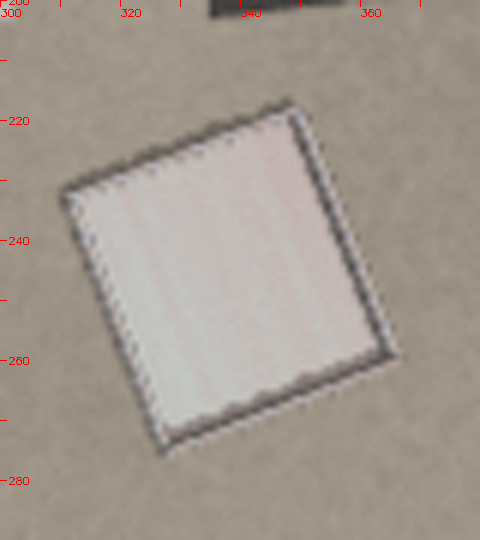

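arm_command(
  increments=[
    {"gripper": 10,"dx": -0.045,"dy": 0.003,"dz": 0,"spin": 0},
    {"gripper": 10,"dx": -0.05,"dy": 0.003,"dz": 0,"spin": 0},
    {"gripper": 10,"dx": -0.05,"dy": 0.003,"dz": 0,"spin": 0},
    {"gripper": 10,"dx": -0.05,"dy": 0.003,"dz": 0,"spin": 0},
    {"gripper": 10,"dx": -0.05,"dy": 0.003,"dz": 0.02,"spin": 0},
    {"gripper": 10,"dx": -0.037,"dy": 0.0017,"dz": 0.03,"spin": 0},
    {"gripper": 10,"dx": 0,"dy": 0,"dz": 0.04,"spin": 0},
    {"gripper": 10,"dx": 0,"dy": 0,"dz": 0.03,"spin": 0},
  ],
)

```text
time: 75.5
ee_pos: [0.4381, -0.2578, 0.1176]
eef_rot: [0.935, 0.356, 0.0, -0.0]
ft_force: [-0.7, -0.6, -1.3]
width: 0.0215
```

Run:
```python
from h import *
to(.439,-.2575,.04)
print(unproj("scene",[(290.5,227.8)],.14),unproj("scene",[(289.8,227.8)],.14))
im=shot("scene","raw_s3.png");crop(im,170,150,290,250,6,"j7.png")
```

```text
pos [ 0.4381 -0.2578  0.1176] yaw 41.7 j7 -0.27 w 0.0215 F [-0.7 -0.6 -1.3] t 75.5
dx 0.0008 dy 0.0004 dz 0.0776 
[[ 0.64326694 -0.05417439  0.14      ]] [[ 0.64345683 -0.05576589  0.14      ]]
```

View pics/j7.png

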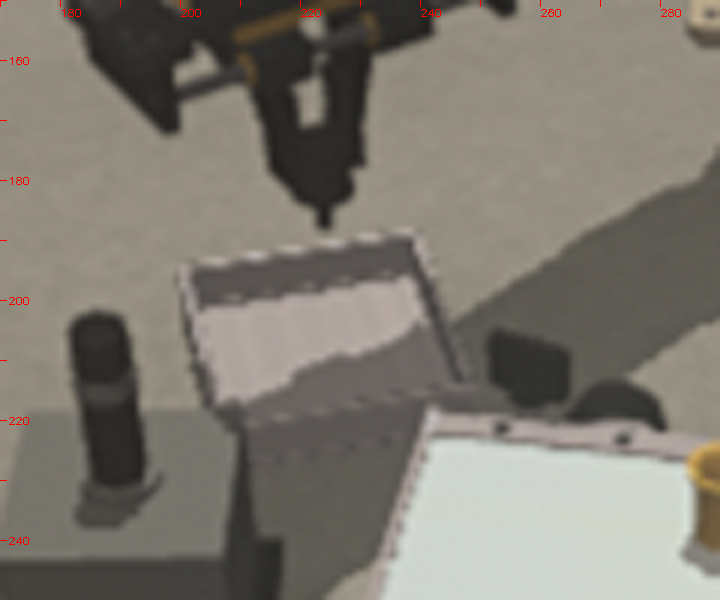

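arm_command(
  increments=[
    {"gripper": 10,"dx": 0,"dy": 0,"dz": 0.03,"spin": 0},
    {"gripper": 10,"dx": 0,"dy": 0,"dz": 0.03,"spin": 0},
    {"gripper": 10,"dx": 0,"dy": 0,"dz": 0.018,"spin": 0},
    {"gripper": 10,"dx": 0,"dy": 0,"dz": 0,"spin": 0},
    {"gripper": 10,"dx": 0,"dy": 0,"dz": 0,"spin": 0},
    {"gripper": 45,"dx": 0,"dy": 0,"dz": 0,"spin": 0},
    {"gripper": 45,"dx": 0,"dy": 0,"dz": 0,"spin": 0},
    {"gripper": 45,"dx": 0,"dy": 0,"dz": 0,"spin": 0},
  ],
)

```text
time: 76.55
ee_pos: [0.439, -0.2577, 0.0412]
eef_rot: [0.934, 0.356, 0.0, 0.0]
ft_force: [-0.2, -0.5, 0.3]
width: 0.0373
```

arm_command(
  increments=[
    {"gripper": 45,"dx": 0,"dy": 0,"dz": -0.02,"spin": 0},
    {"gripper": 45,"dx": 0,"dy": 0,"dz": -0.04,"spin": 0},
    {"gripper": 45,"dx": 0,"dy": 0,"dz": -0.05,"spin": 0},
    {"gripper": 45,"dx": 0,"dy": 0,"dz": -0.05,"spin": 0},
    {"gripper": 45,"dx": 0,"dy": 0,"dz": -0.05,"spin": 0},
    {"gripper": 45,"dx": 0,"dy": 0,"dz": 0,"spin": 0},
    {"gripper": 45,"dx": 0,"dy": 0,"dz": 0,"spin": 0},
    {"gripper": 45,"dx": 0,"dy": 0,"dz": 0,"spin": 0},
  ],
)

```text
time: 77.55
ee_pos: [0.4383, -0.2574, 0.2496]
eef_rot: [0.934, 0.356, -0.001, -0.001]
ft_force: [0.2, 0.2, 0.1]
width: 0.039
```

Run:
```python
from h import *
np.set_printoptions(precision=4,suppress=True)
im=shot("scene","raw_s4.png");crop(im,160,170,260,260,7,"k1.png")
im=shot("top","raw_t4.png");crop(im,320,150,400,290,4,"k2.png")
# probe: handle top in initial pics
to(.6,-.27,.25)
```

```text
pos [ 0.4384 -0.2575  0.2499] yaw 41.7 j7 -0.36 w 0.0391 F [ 0.3 -0.   0.8] t 77.65
dx 0.1122 dy 0.1169 dz -0.0001
```

View pics/k1.png

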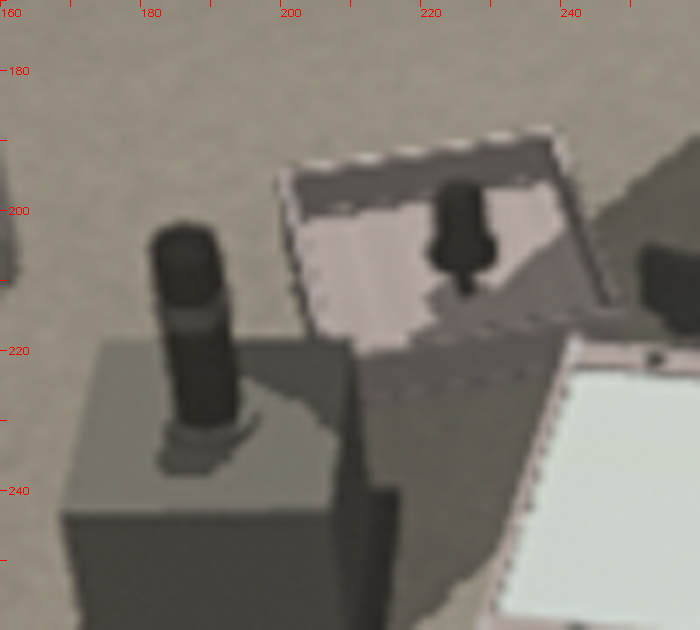

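View pics/k2.png

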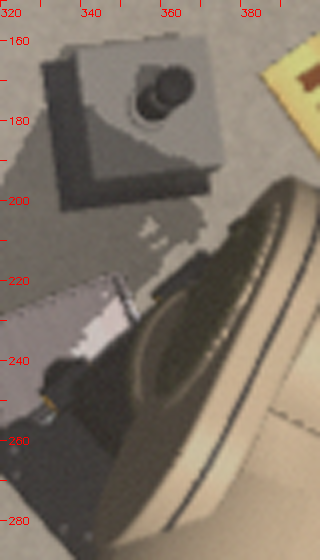

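Run:
```python
from h import *
np.set_printoptions(precision=4,suppress=True)
print(unproj("top",[(363.8,170.5)],.17),unproj("scene",[(185.6,204.5)],.17))
# stand top corners k2
c=np.array([(78,48),(205,36),(222,165),(92,180)])/4+[320,150]
q=unproj("top",c,.09);print(q,q.mean(0))
c=np.array([(102,340),(350,340),(338,508),(62,513)])/7+[160,170]
q=unproj("scene",c,.09);print(q,q.mean(0))
for p in ([.637,-.273],[.637,-.27]): print(proj("scene",[p+[.09],p+[.17]]),proj("top",[p+[.09],p+[.17]]))
```

```text
[[ 0.6252 -0.2994  0.17  ]] [[ 0.625 -0.3    0.17 ]]
[[ 0.6634 -0.2515  0.09  ]
 [ 0.6739 -0.3379  0.09  ]
 [ 0.5858 -0.349   0.09  ]
 [ 0.5736 -0.2614  0.09  ]] [ 0.6242 -0.3     0.09  ]
[[ 0.5862 -0.3491  0.09  ]
 [ 0.5757 -0.2612  0.09  ]
 [ 0.6619 -0.2452  0.09  ]
 [ 0.675  -0.3359  0.09  ]] [ 0.6247 -0.2978  0.09  ]
[[199.311  234.5458]
 [195.7513 208.6212]] [[347.3816 171.812 ]
 [353.2429 165.5838]]
[[200.5384 234.645 ]
 [197.0418 208.7208]] [[346.2739 171.7843]
 [352.0447 165.5535]]
```

Run:
```python
from h import *
to(.625,-.299,.25)
```

```text
pos [ 0.4384 -0.2575  0.2499] yaw 41.7 j7 -0.36 w 0.0391 F [ 0.3 -0.   0.8] t 77.65
dx 0.1116 dy 0.1552 dz -0.0001
```

arm_command(
  increments=[
    {"gripper": 55,"dx": 0.028,"dy": 0.039,"dz": 0,"spin": 0},
    {"gripper": 55,"dx": 0.028,"dy": 0.039,"dz": 0,"spin": 0},
    {"gripper": 55,"dx": 0.028,"dy": 0.039,"dz": 0,"spin": 0},
    {"gripper": 55,"dx": 0.0276,"dy": 0.0382,"dz": 0,"spin": 0},
    {"gripper": 55,"dx": 0,"dy": 0,"dz": 0,"spin": 0},
    {"gripper": 55,"dx": 0,"dy": 0,"dz": 0.03,"spin": 0},
    {"gripper": 55,"dx": 0,"dy": 0,"dz": 0.03,"spin": 0},
    {"gripper": 55,"dx": 0,"dy": 0,"dz": 0,"spin": 0},
  ],
)

```text
time: 78.65
ee_pos: [0.6237, -0.2984, 0.1886]
eef_rot: [0.934, 0.356, -0.002, -0.002]
ft_force: [0.5, -0.9, 1.3]
width: 0.0479
```

Run:
```python
from h import *
to(.625,-.299,.125)
im=shot("scene");crop(im,140,150,260,250,6,"k3.png")
im=shot("top");crop(im,310,140,400,270,5,"k4.png")
```

```text
pos [ 0.6237 -0.2984  0.1886] yaw 41.7 j7 -0.22 w 0.0479 F [ 0.5 -0.9  1.3] t 78.65
dx 0.0006 dy 0.0013 dz 0.0636
```

View pics/k3.png

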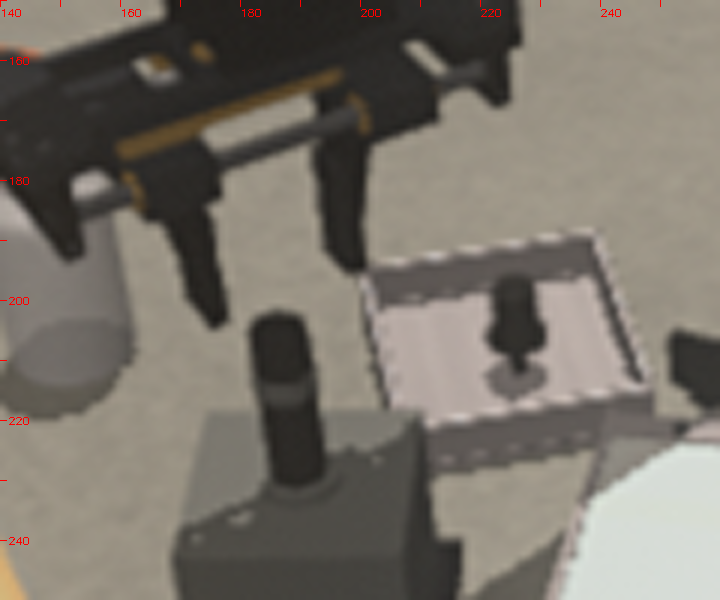

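arm_command(
  increments=[
    {"gripper": 55,"dx": 0,"dy": 0,"dz": 0.03,"spin": 0},
    {"gripper": 55,"dx": 0,"dy": 0,"dz": 0.03,"spin": 0},
    {"gripper": 55,"dx": 0,"dy": 0,"dz": 0.004,"spin": 0},
    {"gripper": 10,"dx": 0,"dy": 0,"dz": 0,"spin": 0},
    {"gripper": 10,"dx": 0,"dy": 0,"dz": 0,"spin": 0},
    {"gripper": 10,"dx": 0,"dy": 0,"dz": 0,"spin": 0},
    {"gripper": 10,"dx": 0,"dy": 0,"dz": 0,"spin": 0},
    {"gripper": 10,"dx": 0,"dy": 0,"dz": 0,"spin": 0},
  ],
  grip_force=35,
)

```text
time: 79.75
ee_pos: [0.6258, -0.2994, 0.1278]
eef_rot: [0.934, 0.356, 0.001, 0.0]
ft_force: [-0.8, 0.5, 5.7]
width: 0.0234
```

Run:
```python
from h import *
to(.625,-.299,.125)
```

```text
pos [ 0.6258 -0.2994  0.1278] yaw 41.7 j7 -0.2 w 0.0234 F [-0.8  0.5  5.7] t 79.75
dx -0.0003 dy -0.0009 dz 0.0028
```

arm_command(
  increments=[
    {"gripper": 10,"dx": 0,"dy": 0,"dz": -0.01,"spin": 0},
    {"gripper": 10,"dx": 0,"dy": 0,"dz": -0.03,"spin": 0},
    {"gripper": 10,"dx": 0,"dy": 0,"dz": -0.04,"spin": 0},
    {"gripper": 10,"dx": 0,"dy": 0,"dz": -0.04,"spin": 0},
    {"gripper": 10,"dx": 0,"dy": 0,"dz": -0.04,"spin": 0},
    {"gripper": 10,"dx": 0,"dy": 0,"dz": -0.02,"spin": 0},
    {"gripper": 10,"dx": 0,"dy": 0,"dz": 0,"spin": 0},
    {"gripper": 10,"dx": 0,"dy": 0,"dz": 0,"spin": 0},
  ],
)

```text
time: 80.75
ee_pos: [0.6252, -0.2989, 0.3056]
eef_rot: [0.934, 0.356, -0.001, -0.001]
ft_force: [0.1, 0.2, -0.7]
width: 0.0231
```

Run:
```python
from h import *
to(.639,-.057,.305)
im=shot("scene");crop(im,140,110,260,250,5,"k5.png")
```

```text
pos [ 0.6252 -0.2989  0.3056] yaw 41.7 j7 -0.25 w 0.0231 F [ 0.1  0.2 -0.7] t 80.75
dx 0.1714 dy -0.1713 dz 0.0006
```

View pics/k5.png

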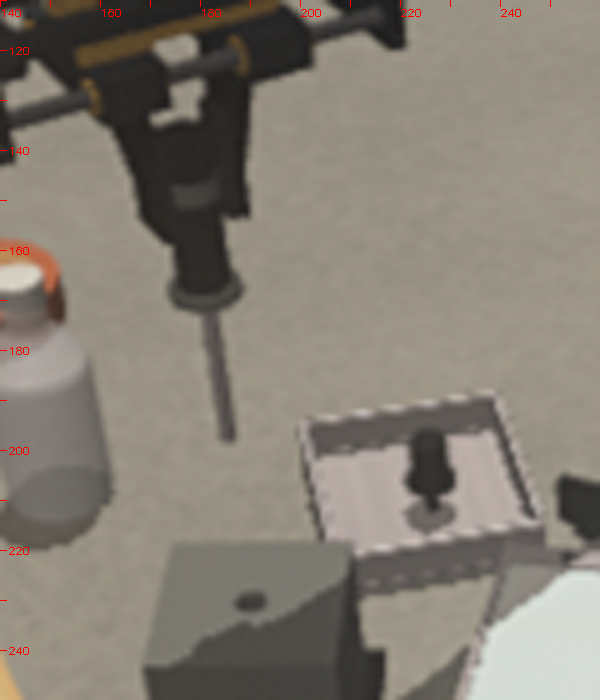

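arm_command(
  increments=[
    {"gripper": 10,"dx": 0.028,"dy": -0.028,"dz": 0,"spin": 0},
    {"gripper": 10,"dx": 0.03,"dy": -0.03,"dz": 0,"spin": 0},
    {"gripper": 10,"dx": 0.03,"dy": -0.03,"dz": 0,"spin": 0},
    {"gripper": 10,"dx": 0.03,"dy": -0.03,"dz": 0,"spin": 0},
    {"gripper": 10,"dx": 0.03,"dy": -0.03,"dz": 0,"spin": 0},
    {"gripper": 10,"dx": 0.0234,"dy": -0.0233,"dz": 0,"spin": 0},
    {"gripper": 10,"dx": 0,"dy": 0,"dz": 0,"spin": 0},
    {"gripper": 10,"dx": 0,"dy": 0,"dz": 0,"spin": 0},
  ],
)

```text
time: 81.8
ee_pos: [0.6389, -0.058, 0.3061]
eef_rot: [0.934, 0.356, -0.001, 0.0]
ft_force: [-0.6, -0.3, -0.9]
width: 0.0232
```

arm_command(
  increments=[
    {"gripper": 10,"dx": 0,"dy": 0,"dz": 0.015,"spin": 0},
    {"gripper": 10,"dx": 0,"dy": 0,"dz": 0.01,"spin": 0},
    {"gripper": 10,"dx": 0,"dy": 0,"dz": 0,"spin": 0},
    {"gripper": 10,"dx": 0,"dy": 0,"dz": 0,"spin": 0},
    {"gripper": 10,"dx": 0,"dy": 0,"dz": 0,"spin": 0},
    {"gripper": 10,"dx": 0,"dy": 0,"dz": 0,"spin": 0},
    {"gripper": 10,"dx": 0,"dy": 0,"dz": 0,"spin": 0},
    {"gripper": 10,"dx": 0,"dy": 0,"dz": 0,"spin": 0},
  ],
)

```text
time: 82.8
ee_pos: [0.6393, -0.0572, 0.2819]
eef_rot: [0.934, 0.356, 0.0, 0.0]
ft_force: [0.2, 0.3, -0.7]
width: 0.0235
```

Run:
```python
from h import *
to(.639,-.057,.305)
im=shot("scene","raw_s5.png");crop(im,250,140,340,250,7,"k6.png")
p=read_state()["ee_pos"]
print(proj("scene",[p-[0,0,.0378],p-[0,0,.1178],[.639,-.057,.14],[.639,-.057,.104]]))
```

```text
pos [ 0.6393 -0.0572  0.2819] yaw 41.7 j7 -0.64 w 0.0235 F [ 0.2  0.3 -0.7] t 82.8
dx -0.0001 dy -0.0003 dz -0.0231 
[[290.87831883 189.97124707]
 [289.66591245 218.54014056]
 [289.42018648 226.47961139]
 [288.92861184 238.01407542]]
```

View pics/k6.png

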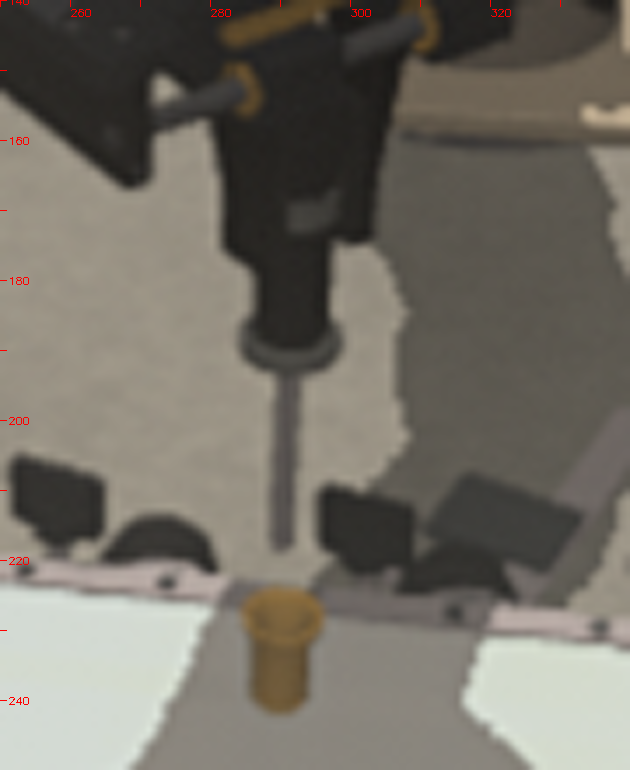

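Run:
```python
from h import *
im=cv2.imread("pics/raw_s5.png")
u0,v0,k=265,210,14
c=cv2.resize(im[v0:250,u0:320],None,fx=k,fy=k,interpolation=cv2.INTER_CUBIC)
for x,col in((.638,(0,0,255)),(.642,(0,255,0))):
    P=np.c_[x+.0145*np.cos(TH),-.057+.0145*np.sin(TH),np.full(60,.14)]
    q=np.round((proj("scene",P)+[.9,0]+.5-[u0,v0])*k-.5).astype(int);cv2.polylines(c,[q.reshape(-1,1,2)],True,col,1)
cv2.imwrite("pics/k7.png",c)
```

```text
(no output)
```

View pics/k7.png

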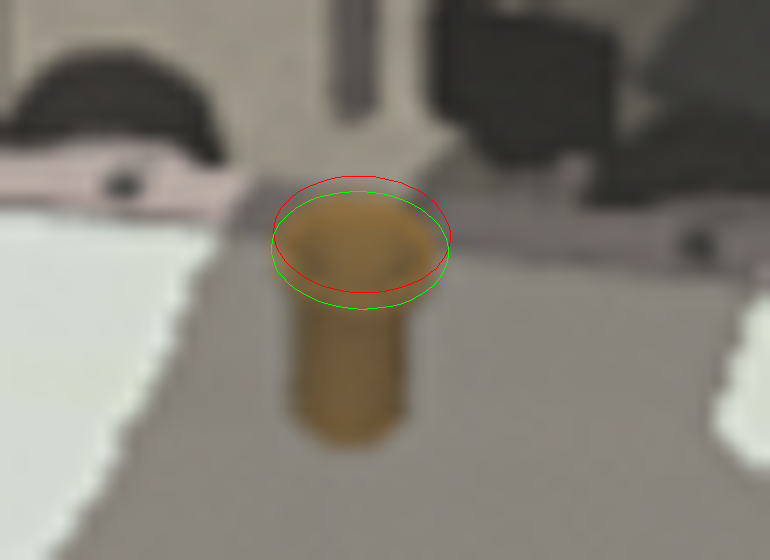

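arm_command(
  increments=[
    {"gripper": 10,"dx": 0.0015,"dy": 0.0013,"dz": 0,"spin": 0},
    {"gripper": 10,"dx": 0,"dy": 0,"dz": 0.015,"spin": 0},
    {"gripper": 10,"dx": 0,"dy": 0,"dz": 0.01,"spin": 0},
    {"gripper": 10,"dx": 0,"dy": 0,"dz": 0.008,"spin": 0},
    {"gripper": 10,"dx": 0,"dy": 0,"dz": 0.008,"spin": 0},
    {"gripper": 10,"dx": 0,"dy": 0,"dz": 0.008,"spin": 0},
    {"gripper": 10,"dx": 0,"dy": 0,"dz": 0,"spin": 0},
    {"gripper": 10,"dx": 0,"dy": 0,"dz": 0,"spin": 0},
  ],
)

```text
time: 83.85
ee_pos: [0.6414, -0.057, 0.2328]
eef_rot: [0.934, 0.356, 0.0, 0.0]
ft_force: [1.9, 1.5, -2.9]
width: 0.0233
```

Run:
```python
from h import *
to(.641,-.057,.178); print(read_state()["torque"])
im=shot("scene","raw_s6.png");crop(im,250,140,340,250,7,"k8.png")
```

```text
pos [ 0.6414 -0.057   0.2328] yaw 41.8 j7 -0.63 w 0.0233 F [ 1.9  1.5 -2.9] t 83.85
dx -0.0003 dy -0.0003 dz 0.0548 
[ 0.46996342 -1.00596182  0.00760785]
```

View pics/k8.png

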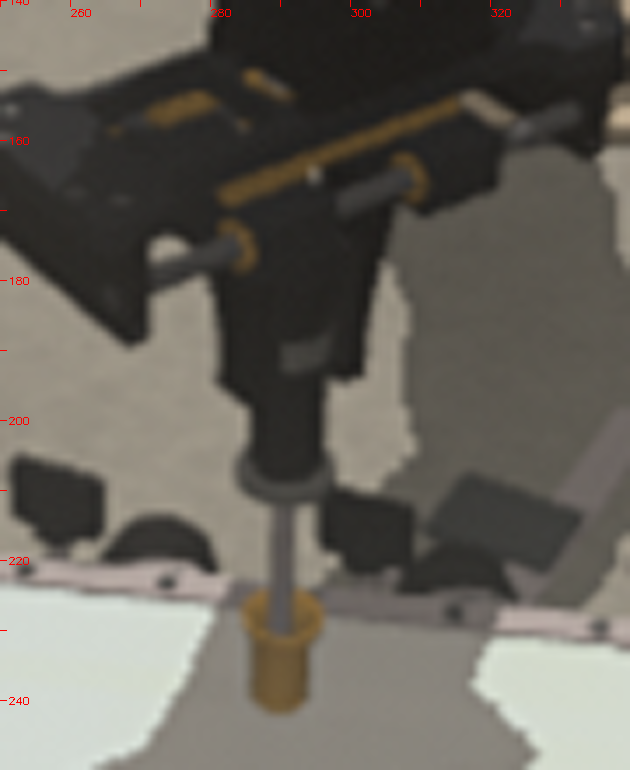

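arm_command(
  increments=[
    {"gripper": 10,"dx": 0.0012,"dy": 0.0001,"dz": 0,"spin": 0},
    {"gripper": 10,"dx": 0,"dy": 0,"dz": 0.01,"spin": 0},
    {"gripper": 10,"dx": 0,"dy": 0,"dz": 0.01,"spin": 0},
    {"gripper": 10,"dx": 0,"dy": 0,"dz": 0.01,"spin": 0},
    {"gripper": 10,"dx": 0,"dy": 0,"dz": 0.008,"spin": 0},
    {"gripper": 10,"dx": 0,"dy": 0,"dz": 0,"spin": 0},
    {"gripper": 10,"dx": 0,"dy": 0,"dz": 0,"spin": 0},
    {"gripper": 10,"dx": 0,"dy": 0,"dz": 0,"spin": 0},
  ],
)

```text
time: 84.9
ee_pos: [0.6422, -0.0565, 0.1951]
eef_rot: [0.934, 0.356, 0.0, 0.0]
ft_force: [1.1, 0.9, -1.7]
width: 0.0233
```

Run:
```python
from h import *
to(.6425,-.0565,.178); print(read_state()["torque"])
```

```text
pos [ 0.6422 -0.0565  0.1951] yaw 41.7 j7 -0.62 w 0.0233 F [ 1.1  0.9 -1.7] t 84.9
dx 0.0002 dy 0.0002 dz 0.0171 
[ 0.13940136 -0.43770087  0.00055306]
```

arm_command(
  increments=[
    {"gripper": 10,"dx": 0.0005,"dy": 0,"dz": 0.008,"spin": 0},
    {"gripper": 10,"dx": 0,"dy": 0,"dz": 0.006,"spin": 0},
    {"gripper": 10,"dx": 0,"dy": 0,"dz": 0.002,"spin": 0},
    {"gripper": 10,"dx": 0,"dy": 0,"dz": 0.001,"spin": 0},
    {"gripper": 10,"dx": 0,"dy": 0,"dz": 0,"spin": 0},
    {"gripper": 10,"dx": 0,"dy": 0,"dz": 0,"spin": 0},
    {"gripper": 10,"dx": 0,"dy": 0,"dz": 0,"spin": 0},
    {"gripper": 10,"dx": 0,"dy": 0,"dz": 0,"spin": 0},
  ],
)

```text
time: 85.9
ee_pos: [0.6426, -0.0562, 0.1779]
eef_rot: [0.934, 0.356, -0.0, 0.0]
ft_force: [-1.2, -0.2, -0.8]
width: 0.0233
```

Run:
```python
from h import *
to(.6425,-.0565,.178); print(read_state()["torque"])
im=shot("scene","raw_s7.png");crop(im,250,140,340,250,7,"k9.png")
```

```text
pos [ 0.6426 -0.0562  0.1779] yaw 41.7 j7 -0.62 w 0.0233 F [-1.2 -0.2 -0.8] t 85.9
dx -0.0003 dy 0.0002 dz -0.0001 
[ 0.00832177 -0.04652369 -0.03541608]
```

View pics/k9.png

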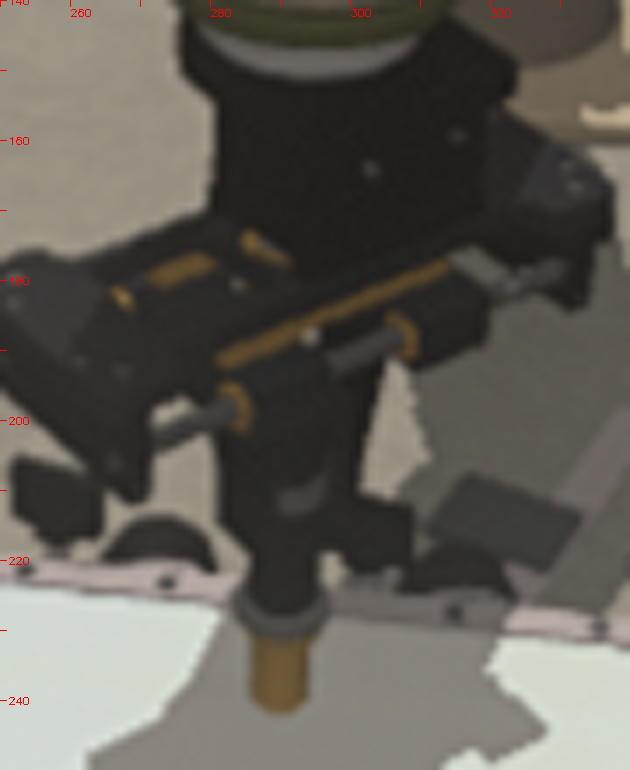

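arm_command(
  increments=[
    {"gripper": 10,"dx": 0,"dy": 0,"dz": 0.001,"spin": 0},
    {"gripper": 10,"dx": 0,"dy": 0,"dz": 0.0007,"spin": 0},
    {"gripper": 10,"dx": 0,"dy": 0,"dz": 0,"spin": 0},
    {"gripper": 10,"dx": 0,"dy": 0,"dz": 0,"spin": 0},
    {"gripper": 10,"dx": 0,"dy": 0,"dz": 0,"spin": 0},
    {"gripper": 10,"dx": 0,"dy": 0,"dz": 0,"spin": 0},
    {"gripper": 10,"dx": 0,"dy": 0,"dz": 0,"spin": 0},
    {"gripper": 10,"dx": 0,"dy": 0,"dz": 0,"spin": 0},
  ],
)

```text
time: 86.95
ee_pos: [0.6428, -0.0561, 0.1777]
eef_rot: [0.934, 0.356, 0.001, -0.0]
ft_force: [-4.6, 0.8, 10.6]
width: 0.0231
```

arm_command(
  increments=[
    {"gripper": 55,"dx": 0,"dy": 0,"dz": 0,"spin": 0},
    {"gripper": 55,"dx": 0,"dy": 0,"dz": 0,"spin": 0},
    {"gripper": 55,"dx": 0,"dy": 0,"dz": 0,"spin": 0},
    {"gripper": 55,"dx": 0,"dy": 0,"dz": -0.02,"spin": 0},
    {"gripper": 55,"dx": 0,"dy": 0,"dz": -0.04,"spin": 0},
    {"gripper": 55,"dx": 0,"dy": 0,"dz": -0.05,"spin": 0},
    {"gripper": 55,"dx": 0,"dy": 0,"dz": -0.05,"spin": 0},
    {"gripper": 55,"dx": 0,"dy": 0,"dz": 0,"spin": 0},
  ],
)

```text
time: 87.95
ee_pos: [0.6439, -0.057, 0.3419]
eef_rot: [0.934, 0.356, 0.004, 0.002]
ft_force: [0.1, 0.6, -0.5]
width: 0.0478
```

arm_command(
  increments=[
    {"gripper": 55,"dx": -0.04,"dy": 0.03,"dz": 0,"spin": 0},
    {"gripper": 55,"dx": -0.045,"dy": 0.03,"dz": 0,"spin": 0},
    {"gripper": 55,"dx": -0.045,"dy": 0.04,"dz": 0,"spin": 0},
    {"gripper": 55,"dx": -0.045,"dy": 0.04,"dz": 0,"spin": 0},
    {"gripper": 55,"dx": -0.045,"dy": 0.04,"dz": 0,"spin": 0},
    {"gripper": 55,"dx": -0.045,"dy": 0.04,"dz": 0,"spin": 0},
    {"gripper": 55,"dx": 0,"dy": 0.04,"dz": 0,"spin": 0},
    {"gripper": 55,"dx": 0,"dy": 0,"dz": 0,"spin": 0},
  ],
)

```text
time: 88.95
ee_pos: [0.6178, -0.4289, 0.3334]
eef_rot: [0.935, 0.355, -0.002, -0.001]
ft_force: [0.2, 0.6, -1.0]
width: 0.048
```

Run:
```python
from h import *
to(.4,-.3,.33)
im=shot("scene","raw_s8.png");crop(im,160,160,400,280,3,"l0.png");crop(im,225,170,385,260,5,"l1.png")
im=shot("top","raw_t8.png");crop(im,170,110,430,290,3,"l2.png");crop(im,185,170,315,220,6,"l3.png")
```

```text
pos [ 0.6178 -0.4289  0.3334] yaw 41.6 j7 -0.09 w 0.048 F [ 0.2  0.6 -1. ] t 88.95
dx -0.0772 dy -0.2410 dz 0.0034
```

View pics/l1.png

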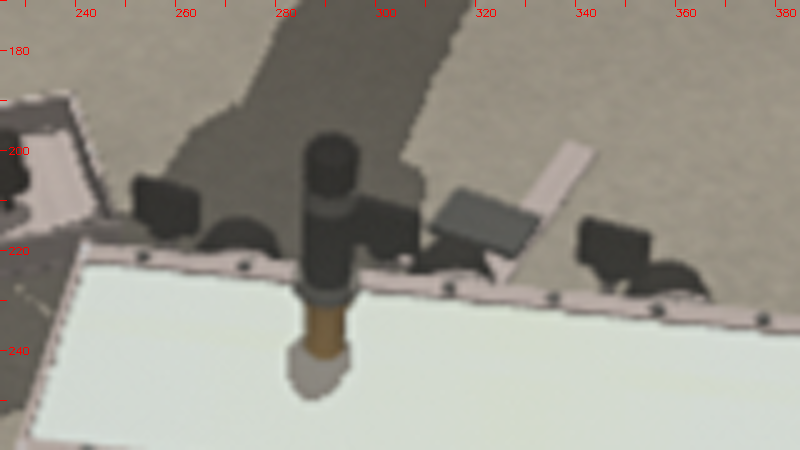

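View pics/l2.png

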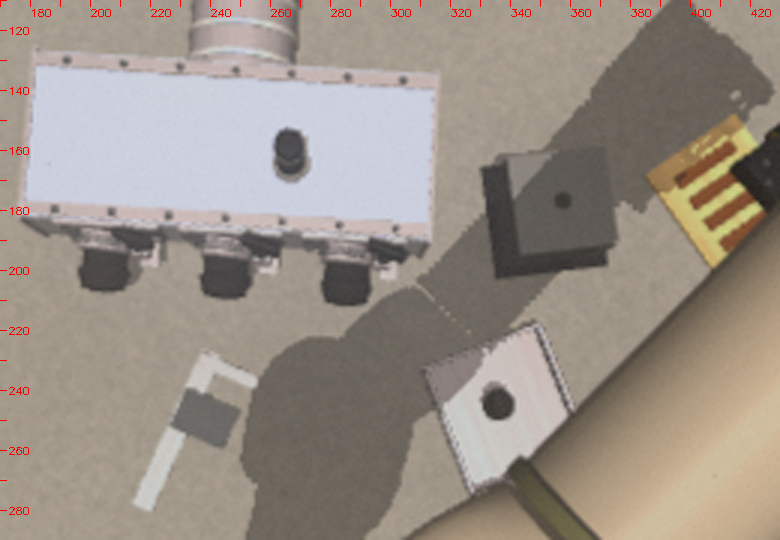

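View pics/l3.png

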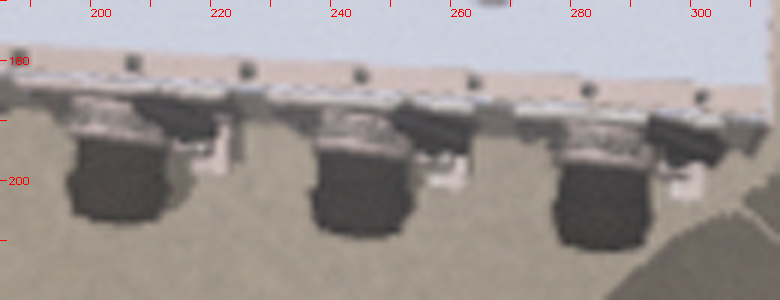

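View pics/l0.png

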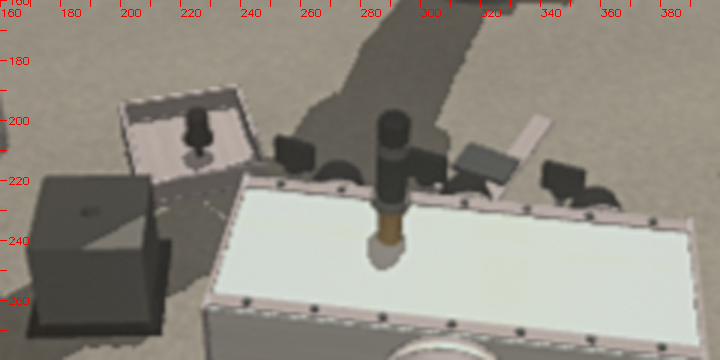

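Run:
```python
from h import *
print(abs(read_state()["joint_vel"]).max()); print(job.close_job())
```

```text
0.03866112595774648
the job is handed in; nothing more can be done
None
```

I put all three band clamps on the ports, left the bung in the dish, seated the probe in the test tube, and handed the job in at about 89 s of the 210 s allowed. The hand-in reports no verdict.

- **Clamps:** Each was slid past the barb until it touched the flange, backed off about 1.5 mm, rested on its ledge and turned clockwise in two grips. In the last pictures all three bands sit near the flange. From the wing angles I estimate the screws at about 5.07, 5.07 and 5.15 rad after springing back (4.7 needed). I could not measure the contact force on the ports directly.
- **Bung:** It is inside the dish, standing on its stem in the last views.
- **Probe:** Its collar rests on the tube mouth. The wrist read 10.6 N upward as it bottomed out, and it stood upright after I let go.
- **Left alone:** The caliper looked unmoved in the final pictures, and the spray bottle did when last in view. The panel was partly hidden by the arm in the last view, but nothing went near it.
- **Disagreements:** The two cameras differed by 1–3 mm sideways. For the tube they differed by about 5 mm along x. I used the rim as seen in the scene camera, shifted to agree with the known gripper position, and the insertion forces were consistent with that.

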